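# Lock the flip stop and lay up the staves in the glue-up jig

## Robot

A 7-joint arm with a two-finger parallel gripper is mounted at the origin on a cart in front of the work surface, level with it; the furniture and walls round the work are solid. World frame = base frame: x ahead of the robot, y to its left, z up, the work surface at z = 0. Lengths are in m, angles in rad, forces in N, time in s.
With the tool pointing down it reaches from about 0.4 to 0.85 m from the base axis. Payload 4.5 kg.
Tool frame: the origin (TCP) lies between the finger pads; the fingertips stand 19 mm ahead of it and the grasp point (between the pads) is the TCP; z points along the fingers, y is the direction in which the jaws open and shut (so a half turn about z gives the same grasp; the last joint's range is limited). The gripper opens to 88 mm and grips with 3 to 60 N. Pads are 18 mm wide; open, the fingers measure 123 mm over their backs; the gripper's body (75 mm by 187 mm) begins 45 mm behind the grasp point.
Start: joints at [1.186, 0.689, -0.195, 1.565, 0.157, 0.902, -0.215], TCP at [0.254, -0.571, 0.258] pointing down, gripper open.
Joint ranges: [-3.01, 3.01], [-0.46, 2.08], [-1.47, 1.51], [0.13, 2.56], [-1, 4.14], [0.04, 2.09], [-2.66, 2.66]. Speed limits (rad/s): [2.57, 2.57, 3.14, 3.14, 3.14, 3.14, 3.14].

## Interface

Orientations are given as [roll, pitch, yaw] about the fixed x, y, z axes, in that order (R = Rz(yaw) Ry(pitch) Rx(roll)).
In Python, from cell import sense, capture, get_calibration, hand_in gives the robot as it stands.
- The arm moves only by the tool apply_moves, never from a script. Its argument "steps" is text: rows parted by semicolons, each of 6 numbers parted by spaces: the shift along the tool's x, y, z in cm, then the turn, a rotation vector about the tool's x, y, z in degrees. A call has 1 to 8 rows; each row is the pose to reach, as a shift and turn from the pose commanded when the call began, along the tool's axes at that moment; what a row does not reach only later rows make up. A row lasts 1/12 s, in which the tool goes at most 41.7 mm and 7.16 degrees, less where a joint would pass 70% of its speed; a pose out of reach is approached as far as the arm can. A call with a gripper value outside its range is refused whole. "claw" is the finger opening in cm, from 0 to 8.81, set as the call begins (left out, the last holds). The fingers move at their own pace and stop on an object; "squeeze" is the grip in N (left out, the last holds). Time passes only in rows, so rows that repeat a pose let the fingers close. It gives the time, the measured TCP pose, the force and the opening at its end, in the units of the state.
- sense(): the state, without advancing time (a new reading comes with each control period).
- capture(name): name is "scene" or "top" or "wrist"; returns the picture (480x640x3 uint8, blue, green, red); there is no depth.
- get_calibration(name): a dict with "camera_matrix" (3x3 intrinsics, pixels), "xyz" and "orientation" of the camera in the world; the wrist camera has in their place "T_tool_cam" (4x4, takes a point from camera to tool coordinates, whose origin is the TCP and whose axes are the flange's). Camera axes: x right, y down, z forward; pixel columns grow to the right and rows downward; lengths in m; the calibration is good to about 2 mm. A picture is of the moment at which its call begins: read the wrist's pose just before it. get_calibration takes no time and is no camera call.
- hand_in(): hands the job in, once; it reports no verdict.
The state is a dict: "clock": time; "q": joint angles; "qd": joint speeds; "tau": joint torques, N m; "eef_pos": TCP position; "tcp_rot": TCP orientation; "contact_force": force on the tool from outside, world axes, zero at the start; "ft_torque": the same for the moment, N m; "opening": finger opening in m.
Only numpy, scipy, OpenCV 4.12 (cv2) and the standard library are available. Lean on these libraries where they do the work, as an engineer would, in place of code of your own. Each camera call takes 0.05 s, during which the arm holds its last target.

## Task

Get the glue-up jig ready and dry-fit the staves. The stop's bolt must not turn from its setting: hold it by putting the spanner on its square head with the handle against the side stop of the spanner rest, and swing the lever locknut clockwise until it jams tight, then lay the spanner back on the worktop. Flip the stop over and fully down onto the bed, and lay every stave flat across the two white rails, roughly centred, pushed up square against the stop and one another with no gaps.

Things in the scene. Friction and masses are not known exactly. Their poses are not given: they have to be found in the camera images.
- jig: Fixed glue-up jig. Plywood base 150 x 470 x 15 mm; origin under its centre, x across it, +y along it towards the stop's hinge, z up. Two white rails 14 mm wide along y at x = -45 and +45 mm, y -230 to -15, tops at z 37. Two cheeks at y 95 (x within 36 mm, up to z 100) hold the hinge.
- stop_arm (a joint): Flip stop, rad: arm 40 mm wide on a level hinge pin along the jig's x (y 95, z 85 mm), a 120 mm stop bar across its end. 0 = laid back level to +y (start); 3.14 = flipped over the top and fully down on its anvil towards the bed, bar 4 mm above the rails. Slight friction; past upright it sinks by itself. Staves pushed to +y only press it down.
- stop_bolt (a joint): Stop bolt turning in the arm, rad, positive = clockwise seen from above with the stop laid back; starts near 0. It turns easily (0.08 N m), so the locknut drags it round unless it is held. Its setting is kept within 0.35 rad of 0, and lost if it ever passes 0.45.
- locknut (a joint): Lever locknut turning on the bolt, rad, positive = clockwise from above with the stop laid back (tightening). Starts slack at 0 to 0.15, jams at 1.45, tight above 1.30. Friction 0.30 N m on the bolt: about 6 N at lever_push.
- bolt_head (a point): Centre of the bolt's square steel head, 25 x 25 mm, 14 high, upright while the stop is laid back (then at jig 0, 137, 118 mm). Site x, y are square to the flats and at bolt angle 0 are the jig's. A flange 38 mm dia under the head, its top 7 mm below this point, carries the spanner.
- lever_push (a point): On the locknut's straight level lever (9 mm steel rod), 55 mm from the bolt axis, 8 mm above the arm's face and 20 mm below bolt_head while laid back. At locknut 0, bolt 0 the lever points 62 degrees counter-clockwise from the jig's +x (from above); it swings clockwise to about 30 degrees past +x, clear below the spanner.
- lever_knob (a point): Centre of the black ball (19 mm) at the lever's end, 78 mm from the bolt axis.
- spanner_rest (a point): Top of the dark steel spanner rest, a post 14 mm thick (x) standing 88 mm to -x of the laid-back bolt's axis. Its ledge is 1 mm lower than the bolt flange's top; its side stop, 22 mm high, has its face 11 mm to +y of this point. The handle lies on the ledge and the nut drags it against the side stop (to +y).
- stop_handle (a point): Middle of the stop's side handle: black round bar, 13 mm dia, 56 mm long along the jig's x, on the -x end of the stop bar, 130 mm from the hinge pin and level with it when laid back or down. Can be pinched from above and led round the arc.
- stop_line (a point): On the fixed jig at y -41, z 48 mm: where the middle of the stop bar's face stands with the stop down, at mid-height of staves on the rails. Axes as the jig's. Staves lie on its -y side: centres at y = -18, -54, -90 mm when closed up.
- spanner_centre (a point): Near the middle, at half thickness, of a loose flat steel open-ended spanner, 171 mm long, 9 mm thick, 0.16 kg, flat on the worktop. +x points along it to the jaw. Handle 16 mm wide from 93 mm behind this point to 28 mm ahead of it: grasp about here; it balances about 10 mm ahead.
- spanner_jaw (a point): Centre of the spanner's parallel jaw, 64 mm ahead of spanner_centre: 28 mm wide, prongs ending 14 mm ahead of this point, throat 15 mm behind. Goes down over the bolt head with 1.5 mm a side.
- stave_1_centre (a point): Centre of a pale wooden stave, 170 mm long (x) x 36 mm wide (y) x 22 mm thick, 95 g, lying flat; two or three of the three staves are present.
- stave_2_centre (a point): Centre of a dark brown wooden stave, 170 mm long (x) x 36 mm wide (y) x 22 mm thick, 95 g, lying flat; two or three of the three staves are present.
- stave_3_centre (a point): Centre of a medium brown wooden stave, 170 mm long (x) x 36 mm wide (y) x 22 mm thick, 95 g, lying flat; two or three of the three staves are present.
- stave_1: The same stave, origin under its centre.
- stave_2: The same stave, origin under its centre.
- stave_3: The same stave, origin under its centre.
- glue_2: Loose glue bottle, 38 mm dia, 119 mm high, standing beside the jig; leave alone. Origin under its centre.
- sanding_block: Loose sanding block 40 x 90 x 31 mm; leave alone. Origin under its centre.

How it is judged:
By the outcome, as a careful person would: the job done as asked, in the order asked, and still so for the second after the job is handed in, with the robot touching nothing.
Of stave_1, stave_2, stave_3 only 2 to 3 are there at a start; the rules pass over those that are not, and their reading is None.
At some moment in a run one of stave_1, stave_2, stave_3 may be knocked a few centimetres aside while the robot is not near it.
Once in a run the grip may slacken for a moment while it holds something.
It also fails if it takes over 210 s, if anything falls off the work surface, if the arm or the gripper's body presses on something with over 40 N, if the wrist force passes 120 N, or if a joint passes its speed limit or range.

## Working session

There is one attempt and no reset: what is moved stays moved. The work goes in short steps, Python scripts to look and compute and a tool call to move; the robot and the scene stay as the last step left them, time stands still between calls to the robot, and variables do not carry over. Pictures are saved under pics/ and viewed, and the job is handed in when it is done.

Besides the shell and the picture viewer there is one more tool, called after ">>>" as name(argument=value, ...), one argument or row to a line, values as JSON. apply_moves: Moves the arm, as the interface text tells. Its arguments: {"type":"object","properties":{"steps":{"type":"string"},"claw":{"type":"number"},"squeeze":{"type":"number"}},"required":["steps"]}

```bash
mkdir -p pics; ls
cat > h.py <<'E'
import numpy as np,cv2,json
from cell import sense,capture,get_calibration
from scipy.spatial.transform import Rotation as R
def rpy(o): return R.from_euler('xyz',o).as_matrix()
def cam(name,st=None):
    c=get_calibration(name); K=np.array(c['camera_matrix'])
    if name=='wrist':
        st=st or sense(); T=np.eye(4); T[:3,:3]=rpy(st['tcp_rot']) if np.size(st['tcp_rot'])==3 else np.array(st['tcp_rot']); T[:3,3]=st['eef_pos']
        M=T@np.array(c['T_tool_cam']); return K,M[:3,:3],M[:3,3]
    o=np.array(c['orientation']); Rm=rpy(o) if o.size==3 else (o if o.size==9 else R.from_quat(o).as_matrix())
    return K,Rm,np.array(c['xyz'])
def ray(cm,px,z):
    K,Rm,t=cm; px=np.atleast_2d(px).astype(float)
    d=np.c_[px,np.ones(len(px))]@np.linalg.inv(K).T@Rm.T
    return t+d*((z-t[2])/d[:,2])[:,None]
def proj(cm,P):
    K,Rm,t=cm; p=(np.atleast_2d(P)-t)@Rm@K.T
    return p[:,:2]/p[:,2:]
def tri(cms,pxs):
    A=np.zeros((3,3));b=np.zeros(3)
    for (K,Rm,t),p in zip(cms,pxs):
        d=Rm@np.linalg.inv(K)@np.r_[p,1.];d/=np.linalg.norm(d);Q=np.eye(3)-np.outer(d,d);A+=Q;b+=Q@t
    return np.linalg.solve(A,b)
def shift(target,yaw=None,st=None):
    """tool-axes shift cm and rotvec deg to reach target pos w/ tool-down yaw"""
    st=st or sense(); Rt=rpy(st['tcp_rot'])
    s=Rt.T@(np.array(target)-st['eef_pos'])*100
    return s
E
python3 - <<'E'
from h import *
print(sense())
for n in('scene','top','wrist'):
    print(n,get_calibration(n)); cv2.imwrite(f'pics/{n}0.png',capture(n))
E
```

```text
pics
{'clock': 0.0, 'q': array([ 1.18577739,  0.68997804, -0.19449747,  1.56635821,  0.15730206,
        0.90249375, -0.2150856 ]), 'qd': array([-0.00103733,  0.00170041, -0.00099865, -0.00081741,  0.00210279,
       -0.00274646, -0.00131657]), 'tau': array([-1.13977853e-05, -5.27559757e+01, -1.26692254e+00, -1.53428489e+01,
       -5.26483054e-02,  6.47773777e-03,  1.94255995e-04]), 'eef_pos': array([ 0.25387811, -0.57045182,  0.25690951]), 'tcp_rot': array([-3.13975201e+00,  1.46714071e-04,  4.18908155e-01]), 'contact_force': array([-0.53356385,  0.03308252, -0.168106  ]), 'ft_torque': array([0.02669488, 0.02603652, 0.04189447]), 'opening': 0.08814245555552774}
scene {'camera_matrix': array([[600.12784414,   0.        , 310.98935732],
       [  0.        , 600.12784414, 239.42698366],
       [  0.        ,   0.        ,   1.        ]]), 'xyz': array([ 0.81327041, -0.83528205,  1.26285736]), 'orientation': array([-2.50974616,  0.00693906,  0.35518174])}
top {'camera_matrix': array([[527.58303799,   0.        , 314.98138863],
       [  0.        , 527.58303799, 242.94666865],
       [  0.        ,   0.        ,   1.        ]]), 'xyz': array([ 0.40956781, -0.05127268,  1.27340463]), 'orientation': array([-3.05058227e+00,  2.95501306e-03, -1.59584767e+00])}
wrist {'camera_matrix': array([[363.24668315,   0.        , 316.75591386],
       [  0.        , 363.24668315, 243.73748025],
       [  0.        ,   0.        ,   1.        ]]), 'T_tool_cam': array([[ 5.28837398e-04, -9.51811946e-01, -3.06681821e-01,
         7.90704827e-02],
       [ 9.99999645e-01,  3.02113586e-04,  7.86749892e-04,
         2.50769058e-04],
       [-6.56185201e-04, -3.06682128e-01,  9.51811768e-01,
        -1.27725668e-01],
       [ 0.00000000e+00,  0.00000000e+00,  0.00000000e+00,
         1.00000000e+00]])}
```

View pics/scene0.png

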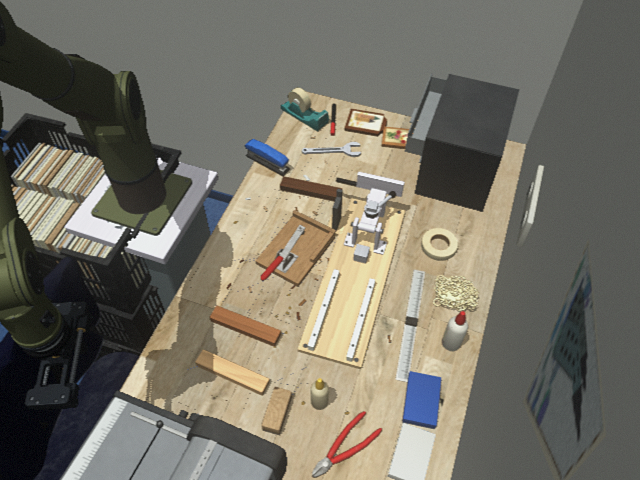

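View pics/top0.png

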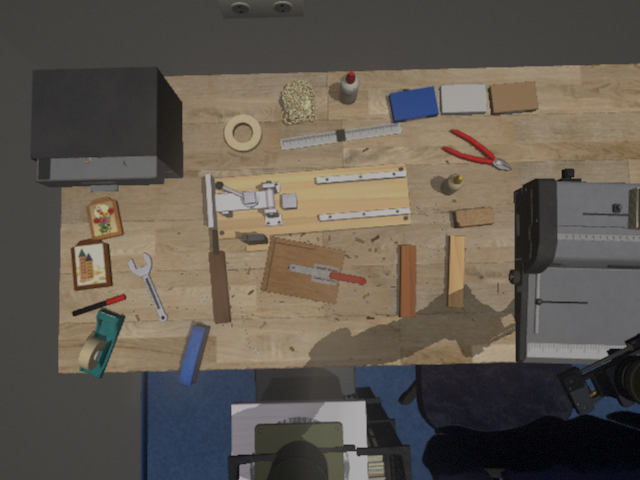

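Run:
```python
from h import *
a=cv2.imread('pics/top0.png')
cv2.imwrite('pics/t1.png',cv2.resize(a[150:340,60:320],None,fx=3,fy=3,interpolation=cv2.INTER_CUBIC))
cv2.imwrite('pics/t2.png',cv2.resize(a[150:340,280:500],None,fx=3,fy=3,interpolation=cv2.INTER_CUBIC))
s=cv2.imread('pics/scene0.png')
cv2.imwrite('pics/s1.png',cv2.resize(s[130:290,220:420],None,fx=4,fy=3.75,interpolation=cv2.INTER_CUBIC))
```

```text
(no output)
```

View pics/t1.png

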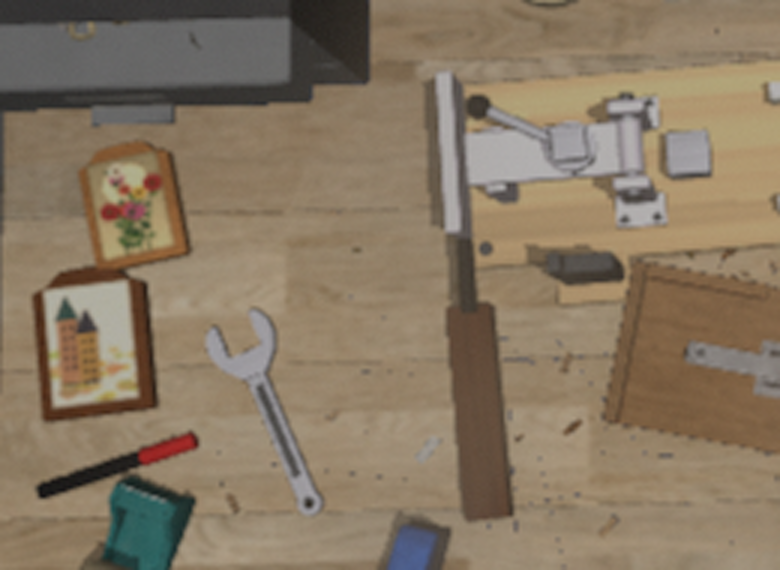

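View pics/t2.png

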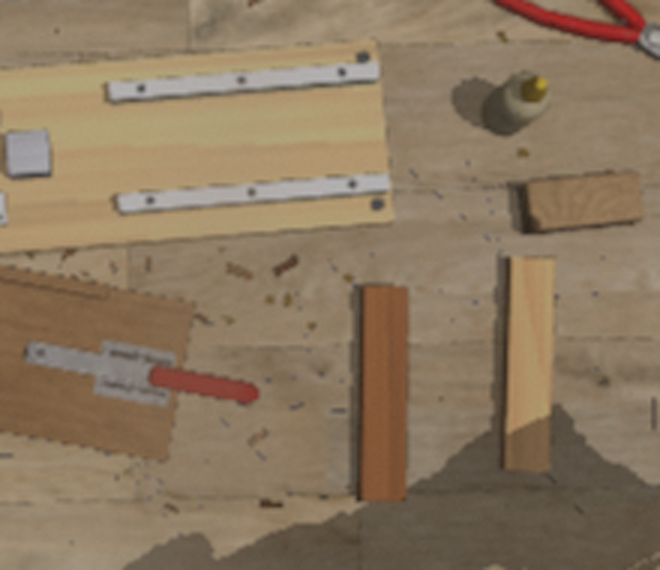

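View pics/s1.png

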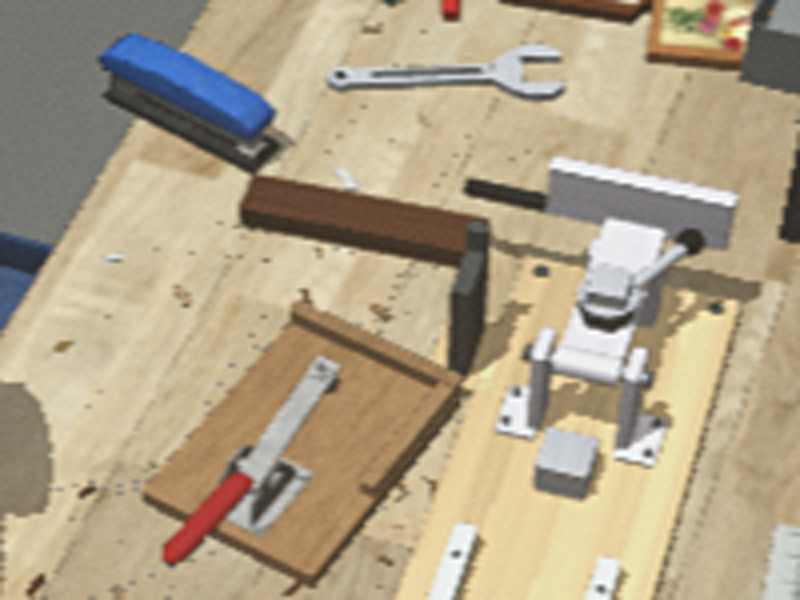

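Run:
```python
from h import *
c=cam('top'); cs=cam('scene')
f2=lambda u,v:(u/3+280-.33,v/3+150-.33)
f1=lambda u,v:(u/3+60-.33,v/3+150-.33)
px=[f2(108,91),f2(379,71),f2(118,203),f2(390,182)]
W=ray(c,px,.037)
L=np.array([[.045,-.015],[.045,-.230],[-.045,-.015],[-.045,-.230]])
# rigid fit 2d
a=L-L.mean(0);b=W[:,:2]-W[:,:2].mean(0)
th=np.arctan2((a[:,0]*b[:,1]-a[:,1]*b[:,0]).sum(),(a*b).sum())
Rm=np.array([[np.cos(th),-np.sin(th)],[np.sin(th),np.cos(th)]])
t=W[:,:2].mean(0)-Rm@L.mean(0)
print('jig',th,t, (L@Rm.T+t-W[:,:2])*1000)
J=lambda x,y,z:np.r_[Rm@[x,y]+t,z]
for n,p in dict(bolt=(0,.137,.118),rest=(-.088,.137,.110),handle=None,anv=(0,-.041,.048),hm=(-.088,.225,.085)).items():
    if p: print(n,J(*p),proj(c,J(*p)),proj(cs,J(*p)))
print('bolt top px',ray(c,[f1(570,143)],.125))
print('sp', ray(c,[f1(240,335),f1(310,503)],.0045),'jaw',ray(c,[f1(240,340)],.0045))
for n,q in dict(pale=[f2(505,256),f2(553,258),f2(549,470),f2(503,469)],med=[f2(361,285),f2(407,287),f2(405,500),f2(358,500)],dark=[f1(449,305),f1(492,305),f1(511,515),f1(465,518)]).items():
    P=ray(c,q,.022); print(n,P.mean(0),np.linalg.norm(P[0]-P[3]),np.linalg.norm(P[0]-P[1]),np.degrees(np.arctan2(*( (P[0]-P[3])[1::-1]))))
```

```text
jig 0.0519922310845459 [ 0.62695681 -0.04387986] [[-0.07288403 -0.66980461]
 [ 0.51482213  0.01418692]
 [-0.1906284   0.27473113]
 [-0.25130969  0.38088656]]
bolt [0.61983709 0.09293502 0.118     ] [[249.13031567 197.53754215]] [[371.69374833 206.53186693]]
rest [0.531956   0.08836176 0.11      ] [[252.19411577 237.27010863]] [[337.18862565 200.56668595]]
anv [ 0.62908753 -0.08482445  0.048     ] [[328.45037573 196.99855105]] [[351.48922672 280.33620981]]
hm [0.52738274 0.17624285 0.085     ] [[214.75966201 241.38035625]] [[346.14242084 181.97383282]]
bolt top px [[0.61898081 0.09086568 0.125     ]]
sp [[0.49163843 0.3730292  0.0045    ]
 [0.35640116 0.3166159  0.0045    ]] jaw [[0.48761748 0.37300842 0.0045    ]]
pale [ 0.44979979 -0.38154026  0.022     ] 0.16817304099150426 0.03809429853317583 -3.2813111383970432
med [ 0.42925639 -0.26638758  0.022     ] 0.16919632305955334 0.0364802469913715 -3.069713437941772
dark [0.4264441  0.17815144 0.022     ] 0.16809060489260283 0.03412791154862021 3.887422274643606
```

```bash
cat >> h.py <<'E'
def plan(*wps):
    """wps: (x,y,z,yaw_deg) tool-down; prints tool shift cm and turn deg from present pose"""
    st=sense(); R0=rpy(st['tcp_rot'])
    print('pos',np.round(st['eef_pos'],4),'rpy',np.round(np.degrees(st['tcp_rot']),1),'F',np.round(st['contact_force'],1),'op',round(float(st['opening'])*1000,1),'t',round(float(st['clock']),1))
    for x,y,z,yaw in wps:
        s=R0.T@(np.array([x,y,z])-st['eef_pos'])*100
        Rt=rpy([np.pi,0,np.radians(yaw)])
        rv=np.degrees(R.from_matrix(R0.T@Rt).as_rotvec())
        n=max(np.linalg.norm(s)/4.17,np.linalg.norm(rv)/7.16)
        print((x,y,z,yaw),'->',np.round(s,2),np.round(rv,1),'rows',round(n,1))
JT=np.array([.62696,-.04388]);JTH=.05199
def J(x,y,z=0):
    c,s=np.cos(JTH),np.sin(JTH); return np.r_[JT[0]+c*x-s*y,JT[1]+s*x+c*y,z]
E
python3 - <<'E'
from h import *
plan((.5,-.3,.3,24),(.5,0,.3,24),(.40,.33,.25,24))
E
```

```text
pos [ 0.2539 -0.5706  0.2571] rpy [-179.9    0.    24. ] F [ 0.5  0.5 -0.4] op 88.3 t 0.1
(0.5, -0.3, 0.3, 24) -> [ 33.48 -14.72  -4.27] [-0.1  0.  -0. ] rows 8.8
(0.5, 0, 0.3, 24) -> [ 45.68 -42.13  -4.24] [-0.1  0.  -0. ] rows 14.9
(0.4, 0.33, 0.25, 24) -> [ 49.97 -76.34   0.81] [-0.1  0.  -0. ] rows 21.9
```

>>> apply_moves(
  steps="33.5 -14.7 -4.3 0 0 0;33.5 -14.7 -4.3 0 0 0;33.5 -14.7 -4.3 0 0 0;33.5 -14.7 -4.3 0 0 0;33.5 -14.7 -4.3 0 0 0;33.5 -14.7 -4.3 0 0 0;33.5 -14.7 -4.3 0 0 0;33.5 -14.7 -4.3 0 0 0",
)

```text
clock: 0.82
eef_pos: [0.4779, -0.3244, 0.2967]
tcp_rot: [-3.141, 0.0, 0.419]
contact_force: [0.7, -0.7, 0.7]
opening: 0.0882
```

>>> apply_moves(
  steps="12.2 -27.4 0 0 0 0;12.2 -27.4 0 0 0 0;12.2 -27.4 0 0 0 0;12.2 -27.4 0 0 0 0;12.2 -27.4 0 0 0 0;12.2 -27.4 0 0 0 0;12.2 -27.4 0 0 0 0;12.2 -27.4 0 0 0 0",
)

```text
clock: 1.48
eef_pos: [0.4768, -0.0179, 0.2968]
tcp_rot: [-3.138, -0.002, 0.43]
contact_force: [0.5, -0.1, -0.6]
opening: 0.088
```

>>> apply_moves(
  steps="4.3 -34.2 5 0 0 0;4.3 -34.2 5 0 0 0;4.3 -34.2 5 0 0 0;4.3 -34.2 5 0 0 0;4.3 -34.2 5 0 0 0;4.3 -34.2 5 0 0 0;4.3 -34.2 5 0 0 0;4.3 -34.2 5 0 0 0",
)

```text
clock: 2.15
eef_pos: [0.3807, 0.2911, 0.2484]
tcp_rot: [3.141, 0.0, 0.419]
contact_force: [0.7, -0.5, 0.3]
opening: 0.0883
```

Run:
```python
from h import *
plan((.40,.33,.25,24),(.423,.345,.2,24))
cv2.imwrite('pics/w1.png',capture('wrist'))
```

```text
pos [0.3807 0.2911 0.2484] rpy [180.   0.  24.] F [ 0.7 -0.5  0.3] op 88.3 t 2.1
(0.4, 0.33, 0.25, 24) -> [ 3.35 -2.77 -0.16] [ 0.  0. -0.] rows 1.0
(0.423, 0.345, 0.2, 24) -> [ 6.06 -3.21  4.84] [ 0.  0. -0.] rows 2.0
```

View pics/w1.png

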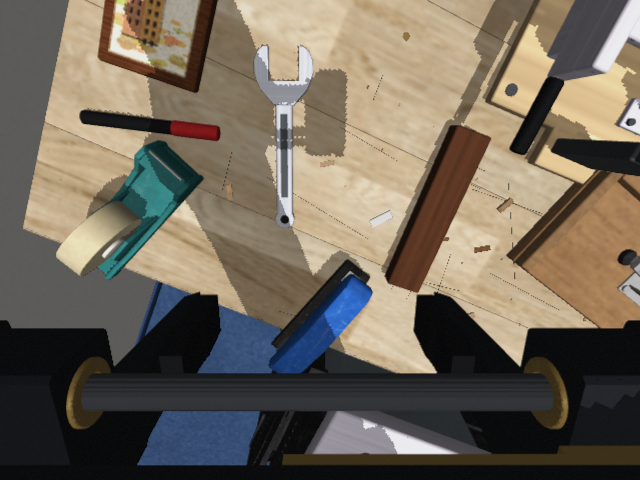

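Run:
```python
from h import *
a=cv2.imread('pics/w1.png')
cv2.imwrite('pics/w1c.png',cv2.resize(a[30:240,200:360],None,fx=2.8,fy=2.8,interpolation=cv2.INTER_CUBIC))
c=cam('wrist')
P=ray(c,[(264,46),(304,46),(285,227),(285,215),(285,110)],.009);print(P)
d=P[:2].mean(0)-P[2];print(np.linalg.norm(d),np.degrees(np.arctan2(d[1],d[0])))
d=P[4]-P[3];print(np.degrees(np.arctan2(d[1],d[0])))
```

```text
[[0.49111418 0.40882639 0.009     ]
 [0.50624315 0.37599001 0.009     ]
 [0.34360789 0.32466003 0.009     ]
 [0.35541312 0.32974211 0.009     ]
 [0.44916948 0.3701037  0.009     ]]
0.16922399569252086 23.599817783568067
23.29160613703657
```

View pics/w1c.png

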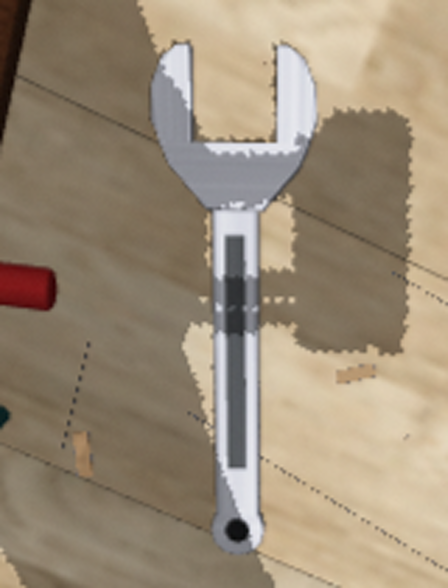

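Run:
```python
from h import *
plan((.428,.345,.2,23.5))
c=cam('wrist')
cv2.imwrite('pics/w2.png',capture('wrist'))
a=cv2.imread('pics/w2.png')
```

```text
pos [0.3766 0.3017 0.2479] rpy [-1.795e+02 -1.000e-01  2.480e+01] F [-1.6  7.  -0.5] op 87.9 t 2.2
(0.428, 0.345, 0.2, 23.5) -> [ 6.47 -1.73  4.81] [-0.5 -0.1  1.3] rows 2.0
```

View pics/w2.png

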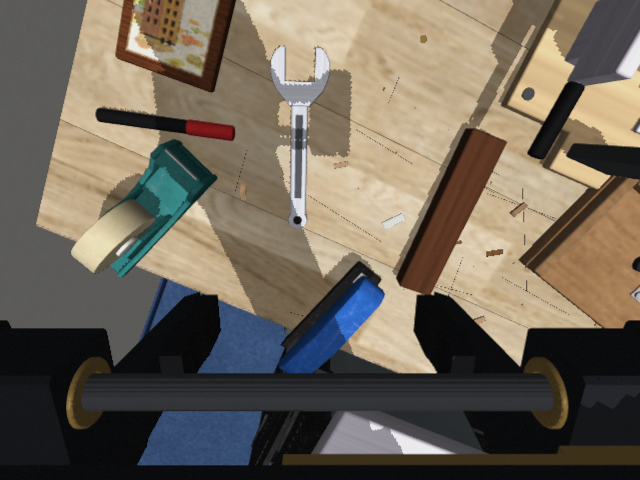

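>>> apply_moves(
  steps="4 -1.5 4.8 0 0 1;4 -1.5 4.8 0 0 1;4 -1.5 4.8 0 0 1;4 -1.5 4.8 0 0 1;4 -1.5 4.8 0 0 1;4 -1.5 4.8 0 0 1",
)

```text
clock: 2.75
eef_pos: [0.4119, 0.3185, 0.2017]
tcp_rot: [3.141, -0.0, 0.401]
contact_force: [-0.2, -0.4, -0.4]
opening: 0.0879
```

Run:
```python
from h import *
plan((.428,.345,.2,23.5))
np.save('st.npy',np.r_[sense()['eef_pos'],sense()['tcp_rot']])
cv2.imwrite('pics/w3.png',capture('wrist')); plan()
```

```text
pos [0.4119 0.3185 0.2017] rpy [180.  -0.  23.] F [-0.2 -0.4 -0.4] op 87.9 t 2.8
(0.428, 0.345, 0.2, 23.5) -> [ 2.51 -1.81  0.17] [ 0.  -0.  -0.5] rows 0.7
pos [0.412  0.3187 0.2018] rpy [180.  -0.  23.] F [-0.9 -0.4  0.3] op 87.9 t 2.8
```

View pics/w3.png

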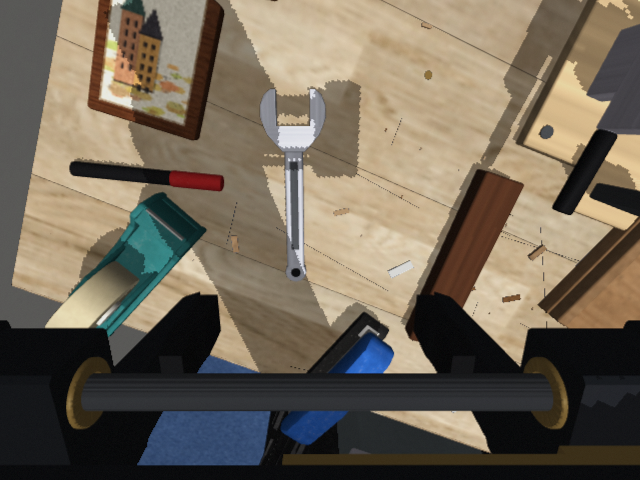

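Run:
```python
from h import *
a=cv2.imread('pics/w3.png')
cv2.imwrite('pics/w3c.png',cv2.resize(a[80:290,220:380],None,fx=2.8,fy=2.8,interpolation=cv2.INTER_CUBIC))
c=cam('wrist')
P=ray(c,[(268,90),(319,89),(295,280),(295,272),(293.5,160)],.009);print(P)
d=P[:2].mean(0)-P[2];print(np.linalg.norm(d),np.degrees(np.arctan2(d[1],d[0])))
d=P[4]-P[3];print(np.degrees(np.arctan2(d[1],d[0])))
print(ray(c,[(484,170),(523,183)],.022))
```

```text
[[0.495803   0.39692993 0.009     ]
 [0.51274698 0.35891685 0.009     ]
 [0.3483184  0.31379689 0.009     ]
 [0.3559757  0.3168803  0.009     ]
 [0.45207786 0.35697362 0.009     ]]
0.16862582096748616 22.351568655920303
22.645643780705793
[[0.50793467 0.2071507  0.022     ]
 [0.51142519 0.17119493 0.022     ]]
```

View pics/w3c.png

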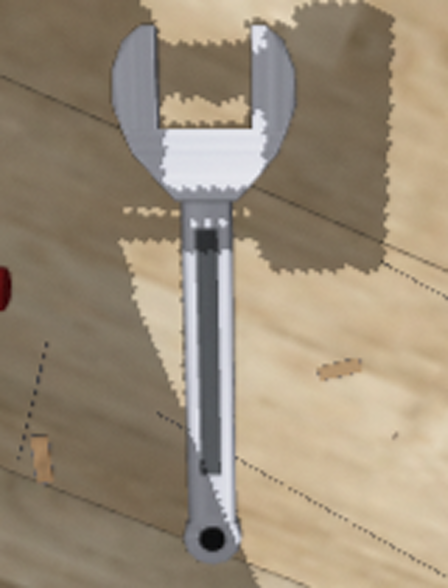

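Run:
```python
from h import *
plan((.433,.3487,.10,22.5),(.433,.3487,.022,22.5))
```

```text
pos [0.412  0.3187 0.2018] rpy [180.  -0.  23.] F [-0.9 -0.4  0.3] op 87.9 t 2.8
(0.433, 0.3487, 0.1, 22.5) -> [ 3.1  -1.94 10.18] [ 0.  -0.   0.5] rows 2.6
(0.433, 0.3487, 0.022, 22.5) -> [ 3.09 -1.94 17.98] [ 0.  -0.   0.5] rows 4.4
```

>>> apply_moves(
  steps="3.1 -1.9 8 0 0 0.5;3.1 -1.9 12 0 0 0.5;3.1 -1.9 15 0 0 0.5;3.1 -1.9 16.5 0 0 0.5;3.1 -1.9 17.5 0 0 0.5;3.1 -1.9 18 0 0 0.5;3.1 -1.9 18 0 0 0.5;3.1 -1.9 18 0 0 0.5",
  claw=4,
)

```text
clock: 3.47
eef_pos: [0.4337, 0.3493, 0.0226]
tcp_rot: [-3.141, -0.002, 0.392]
contact_force: [-0.5, -0.3, 1.3]
opening: 0.04
```

Run:
```python
from h import *
plan((.433,.3487,.0205,22.5))
cv2.imwrite('pics/w4.png',capture('wrist')); plan()
```

```text
pos [0.4337 0.3493 0.0226] rpy [-1.80e+02 -1.00e-01  2.25e+01] F [-0.5 -0.3  1.3] op 40.0 t 3.5
(0.433, 0.3487, 0.0205, 22.5) -> [-0.09  0.03  0.21] [-0.  -0.1 -0. ] rows 0.1
pos [0.4342 0.3493 0.0229] rpy [-180.    -0.2   22.5] F [-0.5 -0.6 -0.6] op 40.3 t 3.5
```

View pics/w4.png

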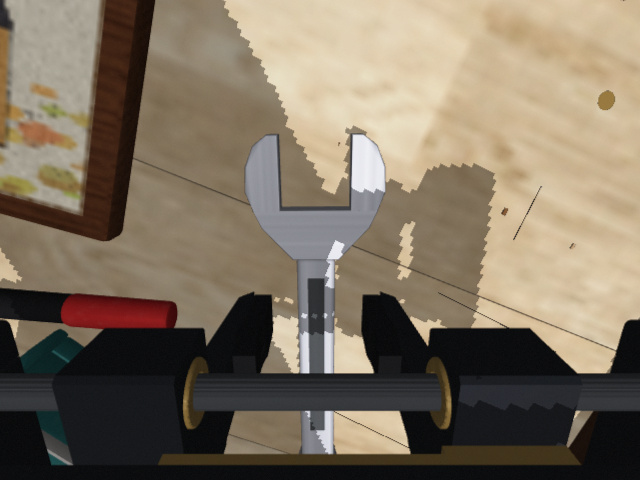

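>>> apply_moves(
  steps="0 0 0.2 0 0 0;0 0 0.2 0 0 0;0 0 0.2 0 0 0;0 0 0.2 0 0 0;0 0 0.2 0 0 0;0 0 0.2 0 0 0;0 0 0.2 0 0 0;0 0 0.2 0 0 0",
  claw=0,
  squeeze=45,
)

```text
clock: 4.18
eef_pos: [0.4336, 0.3492, 0.0195]
tcp_rot: [-3.142, -0.001, 0.393]
contact_force: [-0.0, -0.4, 6.8]
opening: 0.0156
```

>>> apply_moves(
  steps="0 0 -3 0 0 0;0 0 -6 0 0 0;0 0 -10 0 0 0;0 0 -14 0 0 0;0 0 -18 0 0 0;0 0 -18 0 0 0;0 0 -18 0 0 0;0 0 -18 0 0 0",
)

```text
clock: 4.85
eef_pos: [0.4325, 0.3484, 0.1981]
tcp_rot: [3.141, 0.002, 0.393]
contact_force: [-0.8, 0.9, -2.7]
opening: 0.0155
```

Run:
```python
from h import *
b=J(0,.137);d=[np.cos(JTH),np.sin(JTH)]
yaw=np.degrees(JTH)
p=J(-.064,.137)
print(b,p)
plan((p[0],p[1],.2,yaw))
cv2.imwrite('pics/w5.png',capture('wrist'));cv2.imwrite('pics/top1.png',capture('top')); plan()
```

```text
[0.61984058 0.09293489 0.        ] [0.55592705 0.08960903 0.        ]
pos [0.4325 0.3484 0.1981] rpy [1.80e+02 1.00e-01 2.25e+01] F [-0.8  0.9 -2.7] op 15.5 t 4.8
(np.float64(0.5559270535061348), np.float64(0.08960902768542323), 0.2, np.float64(2.97880757688515)) -> [ 1.5  28.63 -0.17] [ 0.1  0.1 19.5] rows 6.9
pos [0.4321 0.3481 0.197 ] rpy [179.9   0.2  22.5] F [-0.1  0.2 -1.5] op 15.5 t 5.0
```

View pics/w5.png

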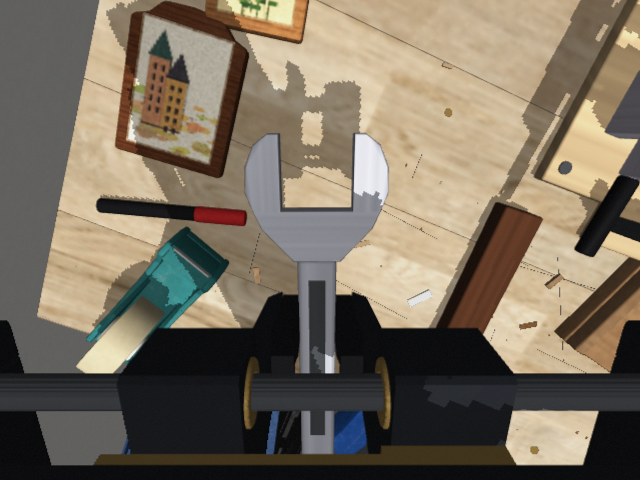

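```bash
cat >> h.py <<'E'
def toolray(px,z):
    c=get_calibration('wrist');K=np.array(c['camera_matrix']);T=np.array(c['T_tool_cam'])
    return ray((K,T[:3,:3],T[:3,3]),px,z)
E
python3 - <<'E'
from h import *
a=cv2.imread('pics/w5.png')
cv2.imwrite('pics/w5c.png',cv2.resize(a[120:330,230:400],None,fx=2.8,fy=2.8,interpolation=cv2.INTER_CUBIC))
print(np.round(1000*toolray([(281,209),(353,209),(280,135),(353,135),(299,265),(335,265),(301,360),(333,360)],.0105),1))
E
```

```text
[[ 48.7 -13.5  10.5]
 [ 48.7  14.4  10.5]
 [ 76.2 -13.   10.5]
 [ 76.2  13.6  10.5]
 [ 25.4  -6.8  10.5]
 [ 25.4   7.8  10.5]
 [-19.9  -6.6  10.5]
 [-19.9   7.7  10.5]]
```

View pics/w5c.png

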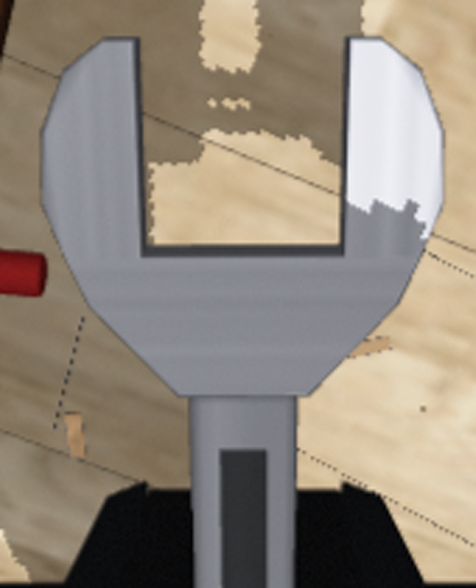

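Run:
```python
from h import *
p=J(-.064-.06,.137)
plan((p[0],p[1],.2,3))
```

```text
pos [0.4321 0.3481 0.197 ] rpy [179.9   0.2  22.5] F [-0.1  0.2 -1.5] op 15.5 t 5.0
(np.float64(0.4960081240457971), np.float64(0.08649103276447215), 0.2, 3) -> [-4.1  26.61 -0.25] [ 0.1  0.2 19.5] rows 6.5
```

>>> apply_moves(
  steps="-0.5 3.3 -0.3 0 0 2.4;-1 6.6 -0.3 0 0 4.8;-1.6 10 -0.3 0 0 7.2;-2.1 13.3 -0.3 0 0 9.8;-2.6 16.6 -0.3 0 0 12.2;-3.1 20 -0.3 0 0 14.6;-3.6 23.3 -0.3 0 0 17;-4.1 26.6 -0.3 0 0 19.5",
)

```text
clock: 5.62
eef_pos: [0.4962, 0.0858, 0.2001]
tcp_rot: [3.141, 0.004, 0.05]
contact_force: [0.8, -0.0, -1.3]
opening: 0.0151
```

>>> apply_moves(
  steps="0 0 0 0 0 0;0 0 0 0 0 0;0 0 0 0 0 0;0 0 0 0 0 0;0 0 0 0 0 0",
)

```text
clock: 6.03
eef_pos: [0.4964, 0.0894, 0.2013]
tcp_rot: [-3.141, 0.001, 0.055]
contact_force: [0.8, -0.1, -3.0]
opening: 0.0152
```

Run:
```python
from h import *
plan()
c=cam('wrist');a=capture('wrist');cv2.imwrite('pics/w6.png',a)
plan(); print(proj(c,[J(0,.137,.125),J(.026,.1856,.098),J(-.088,.137,.110)]))
```

```text
pos [0.4964 0.0894 0.2013] rpy [-1.8e+02  1.0e-01  3.2e+00] F [ 0.8 -0.1 -3. ] op 15.2 t 6.0
pos [0.4966 0.0892 0.2015] rpy [-180.     0.     3.2] F [-0.2 -0.2 -1. ] op 15.2 t 6.1
[[322.37445634  33.1961759 ]
 [233.00582448  -8.95867284]
 [320.75504319 201.95509205]]
```

View pics/w6.png

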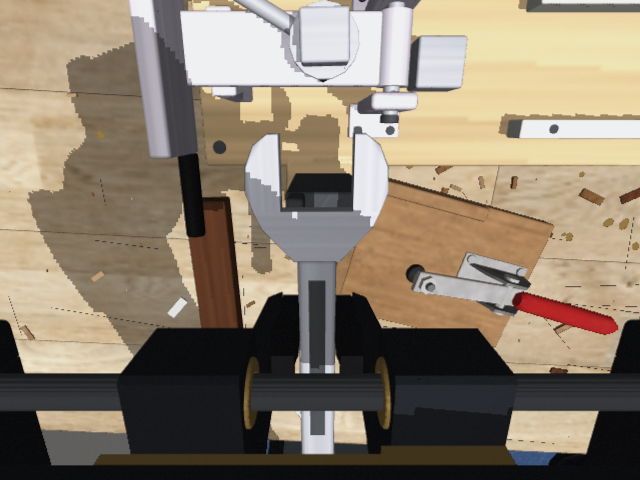

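Run:
```python
from h import *
a=cv2.imread('pics/w6.png')
cv2.imwrite('pics/w6c.png',cv2.resize(a[0:110,230:400],None,fx=4.5,fy=4.5,interpolation=cv2.INTER_CUBIC))
```

```text
(no output)
```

View pics/w6c.png

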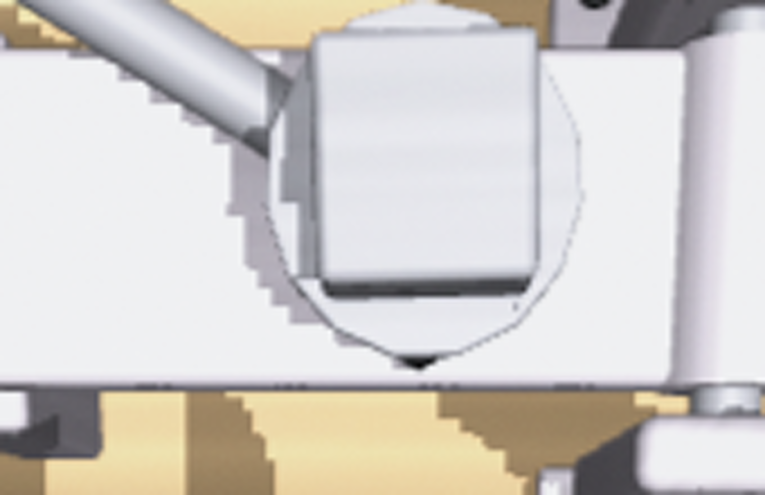

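Run:
```python
from h import *
c=cam('wrist')
q=np.array([(315,30),(538,30),(536,278),(321,278)])/4.5+[230-.4,-.4]
P=ray(c,q,.125);print(P)
m=P.mean(0);e=(P[0]+P[1]-P[2]-P[3])/2;f=(P[0]+P[3]-P[1]-P[2])/2
print(m,np.linalg.norm(e[:2]),np.linalg.norm(f[:2]),np.degrees(np.arctan2(e[1],e[0])),np.degrees(np.arctan2(-f[0],f[1])))
print('arm edges dir'); A=ray(c,np.array([(0,385),(665,388)])/4.5+[230,0],.090);d=A[0]-A[1];print(A,np.degrees(np.arctan2(-d[0],d[1])))
print('tool',toolray(q,.2-.125))
```

```text
[[0.63102706 0.10450078 0.125     ]
 [0.63237288 0.08037161 0.125     ]
 [0.60813181 0.07857844 0.125     ]
 [0.60677935 0.10282216 0.125     ]]
[0.61957777 0.09156825 0.125     ] 0.024306460215151163 0.024224048087477672 4.095384978822461 3.1927016156146313
arm edges dir
[[0.59644774 0.14690032 0.09      ]
 [0.60106978 0.05736297 0.09      ]] 2.955061173484903
tool [[ 0.13476285 -0.00775464  0.075     ]
 [ 0.13477863  0.01624826  0.075     ]
 [ 0.11063728  0.01669665  0.075     ]
 [ 0.11062278 -0.00741838  0.075     ]]
```

Run:
```python
from h import *
plan((.5568,.0886,.2,3.1),(.5568,.0886,.162,3.1))
```

```text
pos [0.4966 0.0892 0.2015] rpy [-180.     0.     3.2] F [-0.2 -0.2 -1. ] op 15.2 t 6.1
(0.5568, 0.0886, 0.2, 3.1) -> [6.01 0.39 0.14] [-0.   0.   0.1] rows 1.4
(0.5568, 0.0886, 0.162, 3.1) -> [6.01 0.39 3.94] [-0.   0.   0.1] rows 1.7
```

>>> apply_moves(
  steps="3 0.2 0.1 0 0 0;6 0.4 0.1 0 0 0;6 0.4 0.1 0 0 0;6 0.4 2 0 0 0;6 0.4 3.9 0 0 0;6 0.4 3.9 0 0 0;6 0.4 3.9 0 0 0;6 0.4 3.9 0 0 0",
)

```text
clock: 6.75
eef_pos: [0.5574, 0.0874, 0.1634]
tcp_rot: [-3.141, -0.001, 0.053]
contact_force: [0.1, 0.1, -1.1]
opening: 0.0154
```

Run:
```python
from h import *
plan((.5568,.0886,.162,3.1))
c=cam('wrist');a=capture('wrist');cv2.imwrite('pics/w7.png',a)
plan((.5568,.0886,.162,3.1))
cv2.imwrite('pics/w7c.png',cv2.resize(a[80:280,220:420],None,fx=3,fy=3,interpolation=cv2.INTER_CUBIC))
```

```text
pos [0.5574 0.0874 0.1634] rpy [-180.   -0.    3.] F [ 0.1  0.1 -1.1] op 15.4 t 6.8
(0.5568, 0.0886, 0.162, 3.1) -> [-0.05 -0.13  0.14] [-0.  -0.  -0.1] rows 0.0
pos [0.5577 0.0873 0.1638] rpy [-1.8e+02 -1.0e-01  3.0e+00] F [ 0.3  0.4 -1.7] op 15.5 t 6.8
(0.5568, 0.0886, 0.162, 3.1) -> [-0.08 -0.14  0.18] [-0.  -0.1 -0.1] rows 0.1
```

View pics/w7c.png

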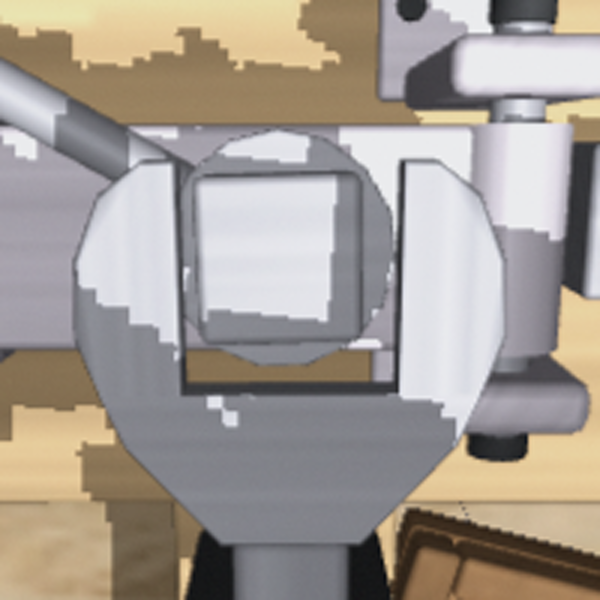

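Run:
```python
from h import *
q=np.array([(195,173),(358,173),(360,340),(203,342)])/3+[219.7,79.7]
P=toolray(q,.1636-.125)*1000;print(P,P.mean(0))
q=np.array([(180,395),(398,395),(172,160),(402,160)])/3+[219.7,79.7]
P=toolray(q,.0105)*1000;print(P,P.mean(0))
```

```text
[[ 74.77214271 -13.52060761  38.6       ]
 [ 74.78448515  10.36354169  38.6       ]
 [ 50.18214004  11.1459301   38.6       ]
 [ 49.86264827 -12.95292816  38.6       ]] [62.40035404 -1.241016   38.6       ]
[[ 47.91314703 -13.82855824  10.5       ]
 [ 47.92509442  14.41100607  10.5       ]
 [ 77.03476148 -13.90421436  10.5       ]
 [ 77.04932784  14.00592024  10.5       ]] [62.48058269  0.17103843 10.5       ]
```

>>> apply_moves(
  steps="-0.05 -0.15 0 0 0 0;-0.05 -0.15 0.5 0 0 0;-0.05 -0.15 1 0 0 0;-0.05 -0.15 1.5 0 0 0;-0.05 -0.15 1.5 0 0 0;-0.05 -0.15 1.5 0 0 0;-0.05 -0.15 1.5 0 0 0;-0.05 -0.15 1.5 0 0 0",
)

```text
clock: 7.47
eef_pos: [0.5567, 0.0882, 0.1479]
tcp_rot: [3.142, -0.0, 0.052]
contact_force: [0.0, 0.5, -2.1]
opening: 0.0154
```

Run:
```python
from h import *
plan((.5568,.0886,.1305,3.1))
c=cam('wrist');a=capture('wrist');cv2.imwrite('pics/w8.png',a)
cv2.imwrite('pics/w8c.png',cv2.resize(a[80:280,220:420],None,fx=3,fy=3,interpolation=cv2.INTER_CUBIC))
```

```text
pos [0.5567 0.0882 0.1479] rpy [180.  -0.   3.] F [ 0.   0.5 -2.1] op 15.4 t 7.5
(0.5568, 0.0886, 0.1305, 3.1) -> [ 0.01 -0.04  1.74] [ 0.  -0.  -0.1] rows 0.4
```

View pics/w8c.png

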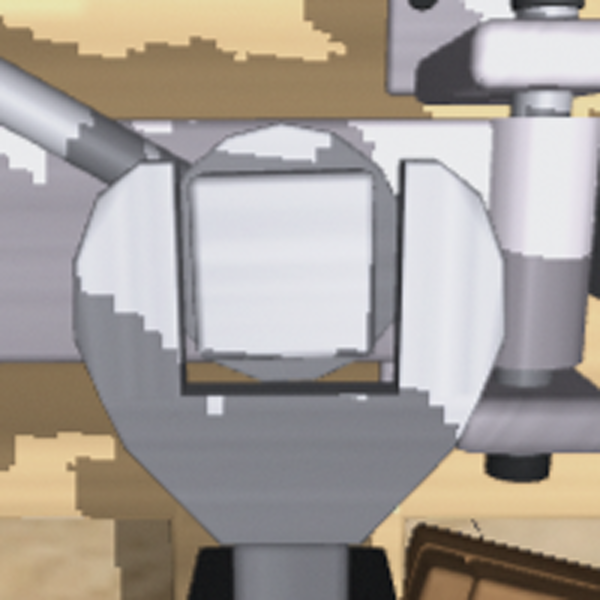

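Run:
```python
from h import *
q=np.array([(190,173),(373,171),(375,354),(199,357)])/3+[219.7,79.7]
P=toolray(q,.0229)*1000;print(P,P.mean(0))
```

```text
[[ 75.19006336 -12.86079502  22.9       ]
 [ 75.45725046  11.41676663  22.9       ]
 [ 50.95879721  12.27262148  22.9       ]
 [ 50.52516606 -12.29291101  22.9       ]] [63.03281927 -0.36607948 22.9       ]
```

>>> apply_moves(
  steps="0 -0.06 0 0 0 0;0 -0.06 0.3 0 0 0;0 -0.06 0.6 0 0 0;0 -0.06 0.9 0 0 0;0 -0.06 1.2 0 0 0;0 -0.06 1.2 0 0 0;0 -0.06 1.2 0 0 0",
)

```text
clock: 8.1
eef_pos: [0.5563, 0.0888, 0.1354]
tcp_rot: [3.141, 0.001, 0.052]
contact_force: [-0.2, 1.0, -1.7]
opening: 0.0157
```

Run:
```python
from h import *
plan((.5568,.0886,.1305,3.1))
c=cam('wrist');a=capture('wrist');cv2.imwrite('pics/w9.png',a)
cv2.imwrite('pics/w9c.png',cv2.resize(a[80:280,220:420],None,fx=3,fy=3,interpolation=cv2.INTER_CUBIC))
```

```text
pos [0.5563 0.0888 0.1354] rpy [180.   0.   3.] F [-0.2  1.  -1.7] op 15.7 t 8.1
(0.5568, 0.0886, 0.1305, 3.1) -> [0.05 0.02 0.49] [ 0.   0.  -0.1] rows 0.1
```

View pics/w9c.png

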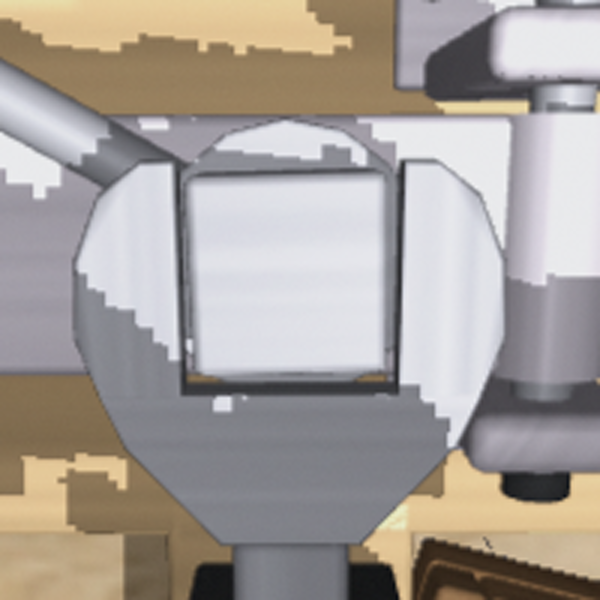

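>>> apply_moves(
  steps="0 0 0.2 0 0 0;0 0 0.4 0 0 0;0 0 0.55 0 0 0;0 0 0.55 0 0 0;0 0 0.55 0 0 0",
)

```text
clock: 8.57
eef_pos: [0.5565, 0.0889, 0.1303]
tcp_rot: [3.142, -0.0, 0.052]
contact_force: [0.0, -0.7, -0.0]
opening: 0.0153
```

Run:
```python
from h import *
plan()
c=cam('wrist');a=capture('wrist');cv2.imwrite('pics/w10.png',a)
s=capture('scene');cv2.imwrite('pics/s10.png',cv2.resize(s[130:290,280:440],None,fx=3.75,fy=3.75,interpolation=cv2.INTER_CUBIC))
```

```text
pos [0.5565 0.0889 0.1303] rpy [180.  -0.   3.] F [ 0.  -0.7 -0. ] op 15.3 t 8.6
```

View pics/w10.png

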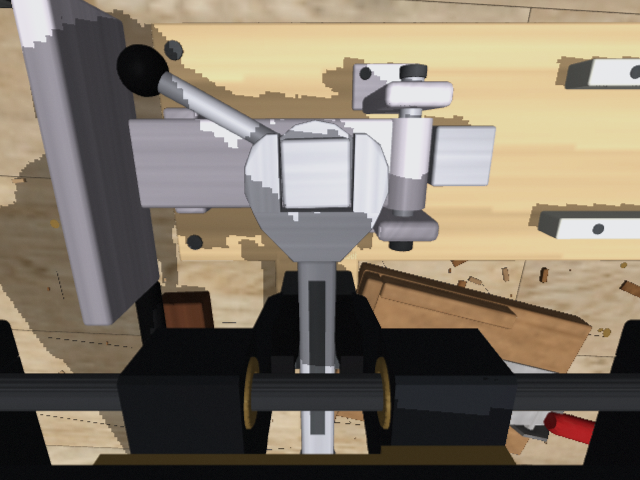

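View pics/s10.png

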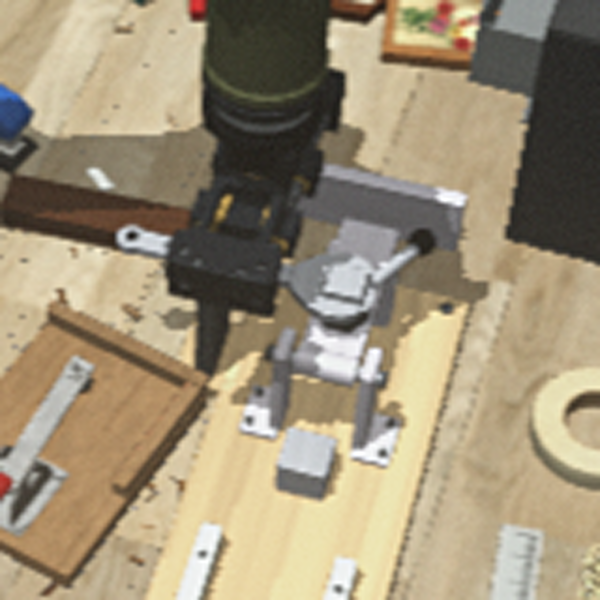

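>>> apply_moves(
  steps="0 0 0 0 0 0;0 0 0 0 0 0;0 0 0 0 0 0;0 0 0 0 0 0;0 0 0 0 0 0;0 0 0 0 0 0",
  claw=4,
)

```text
clock: 9.17
eef_pos: [0.5565, 0.0888, 0.1303]
tcp_rot: [3.142, -0.0, 0.052]
contact_force: [0.9, -0.5, 0.2]
opening: 0.0403
```

>>> apply_moves(
  steps="0 0 -1 0 0 0;0 0 -3 0 0 0;0 0 -6 0 0 0;0 0 -9 0 0 0;0 0 -9 0 0 0;0 0 -9 0 0 0;0 0 -9 0 0 0",
)

```text
clock: 9.75
eef_pos: [0.5562, 0.0887, 0.2205]
tcp_rot: [3.141, 0.0, 0.052]
contact_force: [-0.7, 0.2, -0.2]
opening: 0.0401
```

Run:
```python
from h import *
plan()
c=cam('wrist');a=capture('wrist');cv2.imwrite('pics/w11.png',a)
print(proj(c,[(.6196,.0916,.125),(.6196,.0916,.090)]))
```

```text
pos [0.5562 0.0887 0.2205] rpy [180.   0.   3.] F [-0.7  0.2 -0.2] op 40.1 t 9.8
[[316.46046806 154.43516918]
 [316.46847941 150.7539942 ]]
```

View pics/w11.png

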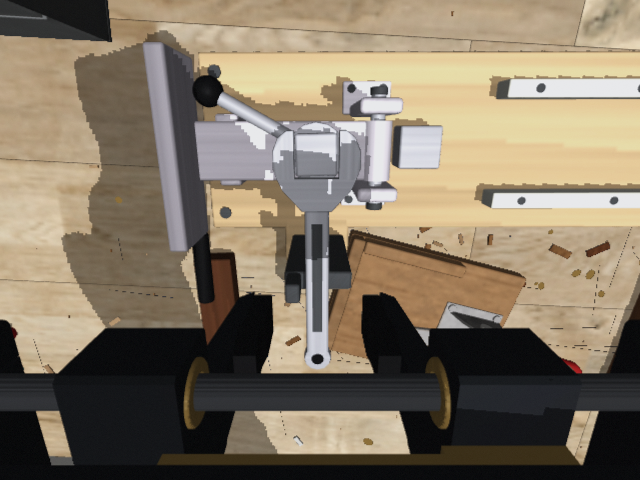

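```bash
cat >> h.py <<'E'
def toJ(P):
    P=np.atleast_2d(P);c,s=np.cos(JTH),np.sin(JTH);d=P[:,:2]-JT
    return np.c_[c*d[:,0]+s*d[:,1],-s*d[:,0]+c*d[:,1],P[:,2]]
E
python3 - <<'E'
from h import *
c=cam('wrist')
B=np.array([.6196,.0916])
k=ray(c,[(208,91)],.098)[0];print(k,toJ(k),np.linalg.norm(k[:2]-B),np.degrees(np.arctan2(*(k[:2]-B)[::-1]))-3)
print(toJ(ray(c,[(165,42),(190,248),(147,42),(172,248)],.129))*1000)
print(toJ(ray(c,[(198,180),(197,122)],.09))*1000)
print(toJ([B[0],B[1],0]))
print(toJ(ray(c,[(291,275),(300,275),(291,300),(300,300)],.132))*1000)
E
```

```text
[0.65274729 0.16228567 0.098     ] [[0.03646617 0.20454703 0.098     ]] 0.07807180407309432 61.87627412982302
[[ 58.08685047 216.79257787 129.        ]
 [-58.30452341 215.80162509 129.        ]
 [ 58.0765154  226.42883852 129.        ]
 [-58.31179685 227.2128048  129.        ]]
[[-20.88260371 219.09419671  90.        ]
 [ 17.87104508 215.90212709  90.        ]]
[[-0.00030962  0.13567942  0.        ]]
[[-75.51627811 151.91506284 132.        ]
 [-75.51299991 146.14551635 132.        ]
 [-93.25043087 152.28595308 132.        ]
 [-93.24747266 146.38116331 132.        ]]
```

Run:
```python
from h import *
print(np.round(sense()['q'],2))
B=np.array([.6196,.0916])
def lev(phi,r,off,z):
    a=np.radians(phi+3);u=np.array([np.cos(a),np.sin(a)]);n=np.array([-u[1],u[0]])
    p=B+r*u+off*n; return (p[0],p[1],z,phi+3-90)
plan(lev(62,.051,.0205,.2),lev(62,.051,.0205,.113))
```

```text
[-0.18  0.65 -0.1   1.8   0.09  0.69 -1.85]
pos [0.5558 0.0887 0.2198] rpy [1.8e+02 1.0e-01 3.0e+00] F [ 0.3 -1.1 -0.2] op 40.1 t 9.8
(np.float64(0.6225742217145244), np.float64(0.14648537150455349), 0.2, -25) -> [ 6.97 -5.42  1.97] [ 0.   0.1 28. ] rows 3.9
(np.float64(0.6225742217145244), np.float64(0.14648537150455349), 0.113, -25) -> [ 6.98 -5.43 10.67] [ 0.   0.1 28. ] rows 3.9
```

>>> apply_moves(
  steps="3 -2 0 0 0 -19;6 -4 0 0 0 -38;6 -4 0 0 0 -57;6 -4 0 0 0 -76;6 -4 0 0 0 -76;6 -4 0 0 0 -76;6 -4 0 0 0 -76;6 -4 0 0 0 -76",
  claw=0,
)

```text
clock: 10.47
eef_pos: [0.6134, 0.1317, 0.2186]
tcp_rot: [-3.139, 0.002, 1.059]
contact_force: [-0.9, 0.1, -0.1]
opening: 0.0004
```

>>> apply_moves(
  steps="0 0 0 0 0 -24;0 0 0 0 0 -24;0 0 0 0 0 -50;0 0 0 0 0 -50;0 0 0 0 0 -93;0 0 0 0 0 -93;0 0 0 0 0 -93;0 0 0 0 0 -93",
)

```text
clock: 11.13
eef_pos: [0.6135, 0.1315, 0.2187]
tcp_rot: [-3.139, -0.001, 2.059]
contact_force: [0.1, 0.6, 0.5]
opening: 0.0003
```

```bash
cat >> h.py <<'E'
B=np.array([.6196,.0916])
def lev(phi,r,off,z):
    a=np.radians(phi+3);u=np.array([np.cos(a),np.sin(a)]);n=np.array([-u[1],u[0]])
    p=B+r*u+off*n; return (round(p[0],4),round(p[1],4),z,phi+3+90)
E
python3 - <<'E'
from h import *
plan(lev(62,.051,.0205,.2),lev(62,.051,.0205,.1125));print(sense()['q'])
E
```

```text
pos [0.6135 0.1315 0.2187] rpy [-179.8   -0.   118. ] F [0.1 0.6 0.5] op 0.3 t 11.1
(np.float64(0.6226), np.float64(0.1465), 0.2, 155) -> [0.89 1.51 1.87] [ -0.1  -0.1 -37. ] rows 5.2
(np.float64(0.6226), np.float64(0.1465), 0.1125, 155) -> [ 0.89  1.53 10.62] [ -0.1  -0.1 -37. ] rows 5.2
[ 0.06275981  0.80611408 -0.65636295  1.58020449  0.56823768  0.95693543
 -0.29310798]
```

>>> apply_moves(
  steps="0.9 1.5 1 0 0 -37;0.9 1.5 1 0 0 -37;0.9 1.5 1 0 0 -37;0.9 1.5 1 0 0 -37;0.9 1.5 1 0 0 -37;0.9 1.5 3 0 0 -37;0.9 1.5 5 0 0 -37;0.9 1.5 5 0 0 -37",
)

```text
clock: 11.8
eef_pos: [0.6207, 0.1449, 0.1652]
tcp_rot: [-3.135, -0.006, 2.698]
contact_force: [0.1, -0.4, 0.4]
opening: 0.0003
```

Run:
```python
from h import *
plan(lev(62,.051,.0205,.1125));
cv2.imwrite('pics/w12.png',capture('wrist'))
s=capture('scene');cv2.imwrite('pics/s12.png',cv2.resize(s[100:260,280:440],None,fx=3.75,fy=3.75,interpolation=cv2.INTER_CUBIC))
plan(lev(62,.051,.0205,.1125));
```

```text
pos [0.6207 0.1449 0.1652] rpy [-179.6   -0.4  154.6] F [ 0.1 -0.4  0.4] op 0.3 t 11.8
(np.float64(0.6226), np.float64(0.1465), 0.1125, 155) -> [-0.13  0.26  5.27] [-0.4 -0.4 -0.4] rows 1.3
pos [0.6226 0.1465 0.1689] rpy [-1.799e+02 -1.000e-01  1.546e+02] F [-0.4 -0.2  0.5] op 0.3 t 11.9
(np.float64(0.6226), np.float64(0.1465), 0.1125, 155) -> [-0.01  0.01  5.64] [-0.1 -0.1 -0.4] rows 1.4
```

View pics/w12.png

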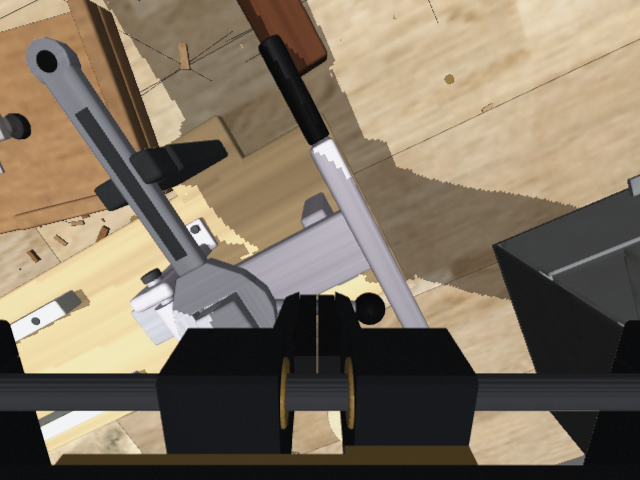

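View pics/s12.png

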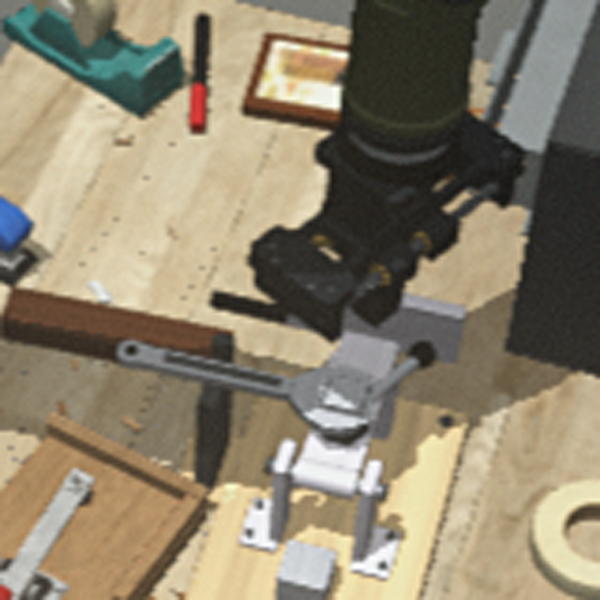

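>>> apply_moves(
  steps="0 0 1.5 0 0 0;0 0 3 0 0 0;0 0 4 0 0 0;0 0 4.8 0 0 0;0 0 5.5 0 0 0;0 0 5.5 0 0 0;0 0 5.5 0 0 0",
)

```text
clock: 12.48
eef_pos: [0.6233, 0.1469, 0.115]
tcp_rot: [-3.141, -0.0, 2.698]
contact_force: [0.4, -0.7, 0.8]
opening: -0.0001
```

Run:
```python
from h import *
plan(lev(62,.051,.0135,.1125),lev(56,.051,.0135,.1125),lev(50,.051,.0135,.1125),lev(44,.051,.0135,.1125),lev(38,.051,.0135,.1125),lev(32,.051,.0135,.1125));
cv2.imwrite('pics/w13.png',capture('wrist'))
```

```text
pos [0.6233 0.1469 0.115 ] rpy [-180.    -0.   154.6] F [ 0.4 -0.7  0.8] op -0.1 t 12.5
(np.float64(0.6289), np.float64(0.1435), 0.1125, 155) -> [-0.65 -0.07  0.25] [-0.  -0.  -0.4] rows 0.2
(np.float64(0.6343), np.float64(0.1423), 0.1125, 149) -> [-1.19  0.05  0.25] [-0.  -0.   5.6] rows 0.8
(np.float64(0.6395), np.float64(0.1405), 0.1125, 143) -> [-1.73  0.11  0.25] [-0.  -0.  11.6] rows 1.6
(np.float64(0.6445), np.float64(0.1381), 0.1125, 137) -> [-2.29  0.11  0.24] [-0.  -0.  17.6] rows 2.5
(np.float64(0.6492), np.float64(0.1352), 0.1125, 131) -> [-2.84  0.05  0.24] [-0.  -0.  23.6] rows 3.3
(np.float64(0.6536), np.float64(0.1319), 0.1125, 125) -> [-3.38 -0.06  0.24] [-0.  -0.  29.6] rows 4.1
```

View pics/w13.png

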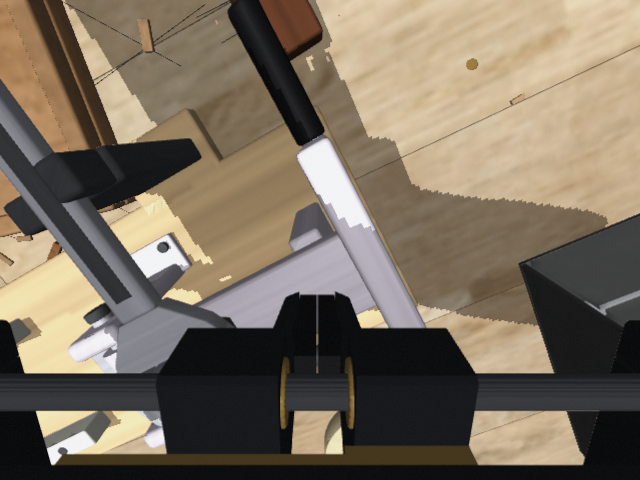

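>>> apply_moves(
  steps="-0.35 0 0.2 0 0 0;-0.65 0 0.2 0 0 0;-0.9 0 0.2 0 0 2.6;-1.2 0.05 0.2 0 0 5.6;-1.45 0.1 0.2 0 0 8.6;-1.73 0.11 0.2 0 0 11.6;-1.73 0.11 0.2 0 0 11.6;-1.73 0.11 0.2 0 0 11.6",
)

```text
clock: 13.2
eef_pos: [0.6394, 0.1417, 0.1137]
tcp_rot: [3.14, -0.001, 2.498]
contact_force: [-1.4, 3.6, 0.6]
opening: 0.0003
```

Run:
```python
from h import *
plan(*[lev(p,.051,.0135,.1125) for p in (50,44,38,32,26,20)])
cv2.imwrite('pics/w14.png',capture('wrist'))
s=capture('scene');cv2.imwrite('pics/s14.png',cv2.resize(s[100:260,280:440],None,fx=3.75,fy=3.75,interpolation=cv2.INTER_CUBIC))
```

```text
pos [0.6394 0.1417 0.1137] rpy [ 1.799e+02 -1.000e-01  1.431e+02] F [-1.4  3.6  0.6] op 0.3 t 13.2
(np.float64(0.6395), np.float64(0.1405), 0.1125, 143) -> [-0.08 -0.09  0.12] [ 0.1 -0.1  0.1] rows 0.0
(np.float64(0.6445), np.float64(0.1381), 0.1125, 137) -> [-0.63  0.02  0.12] [ 0.1 -0.1  6.1] rows 0.9
(np.float64(0.6492), np.float64(0.1352), 0.1125, 131) -> [-1.18  0.07  0.12] [ 0.1 -0.1 12.1] rows 1.7
(np.float64(0.6536), np.float64(0.1319), 0.1125, 125) -> [-1.73  0.07  0.12] [ 0.1 -0.1 18.1] rows 2.5
(np.float64(0.6577), np.float64(0.1281), 0.1125, 119) -> [-2.28  0.01  0.11] [ 0.1 -0.1 24.1] rows 3.4
(np.float64(0.6613), np.float64(0.124), 0.1125, 113) -> [-2.82 -0.1   0.11] [ 0.1 -0.1 30.1] rows 4.2
```

View pics/s14.png

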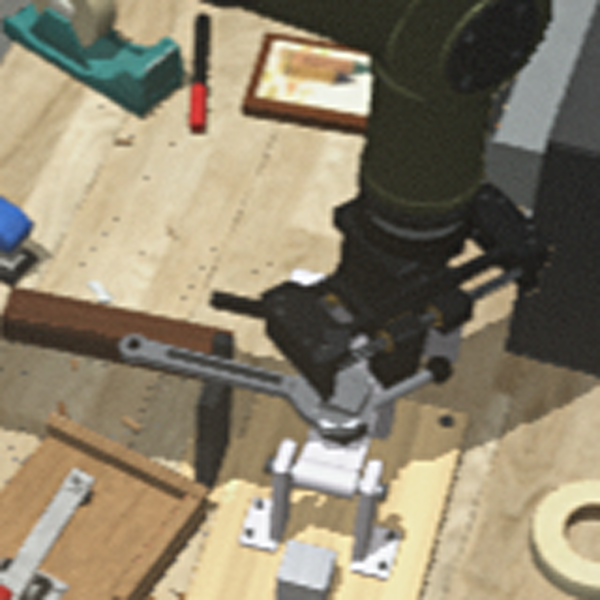

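View pics/w14.png

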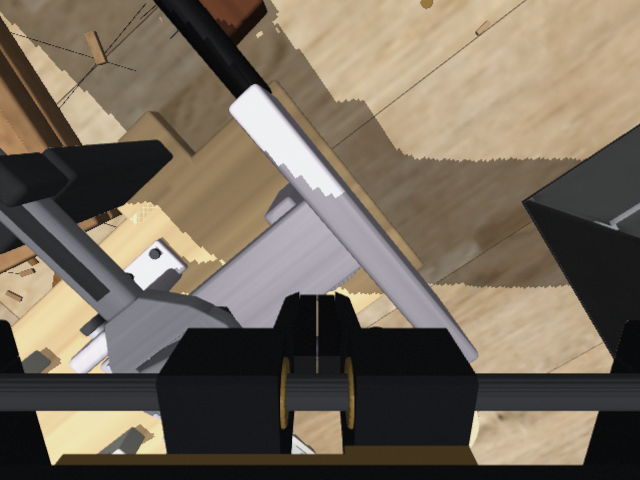

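>>> apply_moves(
  steps="-0.3 0 0.1 0 0 3;-0.63 0 0.1 0 0 6;-0.9 0.05 0.1 0 0 9;-1.18 0.07 0.1 0 0 12;-1.45 0.07 0.1 0 0 15;-1.73 0.07 0.1 0 0 18;-2 0.04 0.1 0 0 21;-2.28 0 0.1 0 0 24",
)

```text
clock: 13.97
eef_pos: [0.6574, 0.1297, 0.1131]
tcp_rot: [3.139, -0.004, 2.077]
contact_force: [-1.9, 6.3, 2.9]
opening: 0.0005
```

Run:
```python
from h import *
plan(*[lev(p,.051,.0135,.1125) for p in (26,20,14,8,2,-4)])
s=capture('scene');cv2.imwrite('pics/s15.png',cv2.resize(s[100:260,280:440],None,fx=3.75,fy=3.75,interpolation=cv2.INTER_CUBIC))
```

```text
pos [0.6574 0.1297 0.1131] rpy [179.9  -0.2 119. ] F [-1.9  6.3  2.9] op 0.5 t 14.0
(np.float64(0.6577), np.float64(0.1281), 0.1125, 119) -> [-0.16 -0.05  0.06] [ 0.1 -0.2  0. ] rows 0.0
(np.float64(0.6613), np.float64(0.124), 0.1125, 113) -> [-0.69  0.06  0.05] [ 0.1 -0.2  6. ] rows 0.8
(np.float64(0.6644), np.float64(0.1194), 0.1125, 107) -> [-1.24  0.11  0.05] [ 0.1 -0.2 12. ] rows 1.7
(np.float64(0.6671), np.float64(0.1146), 0.1125, 101) -> [-1.79  0.12  0.05] [ 0.1 -0.2 18. ] rows 2.5
(np.float64(0.6692), np.float64(0.1095), 0.1125, 95) -> [-2.34  0.05  0.05] [ 0.1 -0.2 24. ] rows 3.4
(np.float64(0.6708), np.float64(0.1042), 0.1125, 89) -> [-2.88 -0.07  0.05] [ 0.1 -0.2 30. ] rows 4.2
```

View pics/s15.png

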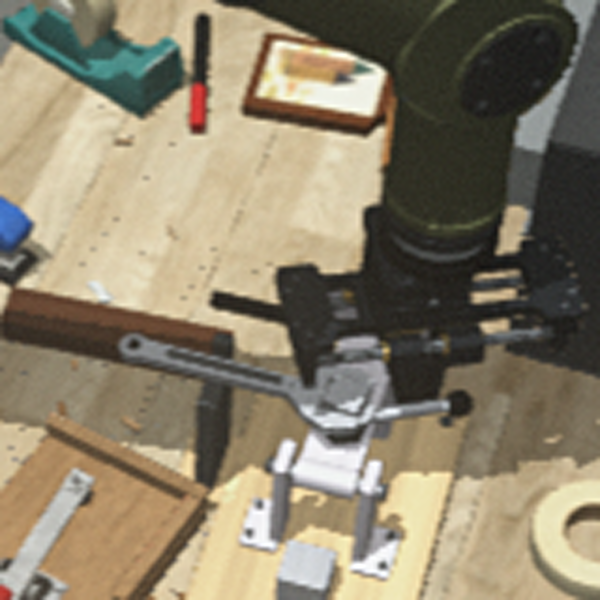

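>>> apply_moves(
  steps="-0.3 0 0 0 0 3;-0.65 0.05 0 0 0 6;-0.95 0.08 0 0 0 9;-1.24 0.1 0 0 0 12;-1.5 0.1 0 0 0 15;-1.79 0.1 0 0 0 18;-2.05 0.08 0 0 0 21;-2.34 0.05 0 0 0 24",
)

```text
clock: 14.68
eef_pos: [0.6695, 0.1105, 0.1131]
tcp_rot: [3.14, -0.006, 1.658]
contact_force: [-3.4, 6.5, 1.9]
opening: -0.0001
```

Run:
```python
from h import *
plan(*[lev(p,.051,.0135,.1125) for p in (2,-4,-10,-16,-20)])
s=capture('scene');cv2.imwrite('pics/s16.png',cv2.resize(s[100:260,280:440],None,fx=3.75,fy=3.75,interpolation=cv2.INTER_CUBIC))
```

```text
pos [0.6695 0.1105 0.1131] rpy [179.9  -0.3  95. ] F [-3.4  6.5  1.9] op -0.1 t 14.7
(np.float64(0.6692), np.float64(0.1095), 0.1125, 95) -> [-0.09 -0.04  0.06] [ 0.1 -0.3  0. ] rows 0.0
(np.float64(0.6708), np.float64(0.1042), 0.1125, 89) -> [-0.63  0.07  0.06] [ 0.1 -0.3  6. ] rows 0.8
(np.float64(0.6719), np.float64(0.0988), 0.1125, 83) -> [-1.18  0.14  0.05] [ 0.  -0.3 12. ] rows 1.7
(np.float64(0.6723), np.float64(0.0933), 0.1125, 77) -> [-1.73  0.13  0.05] [ 0.  -0.3 18. ] rows 2.5
(np.float64(0.6723), np.float64(0.0896), 0.1125, 73) -> [-2.1   0.09  0.05] [ 0.  -0.3 22. ] rows 3.1
```

View pics/s16.png

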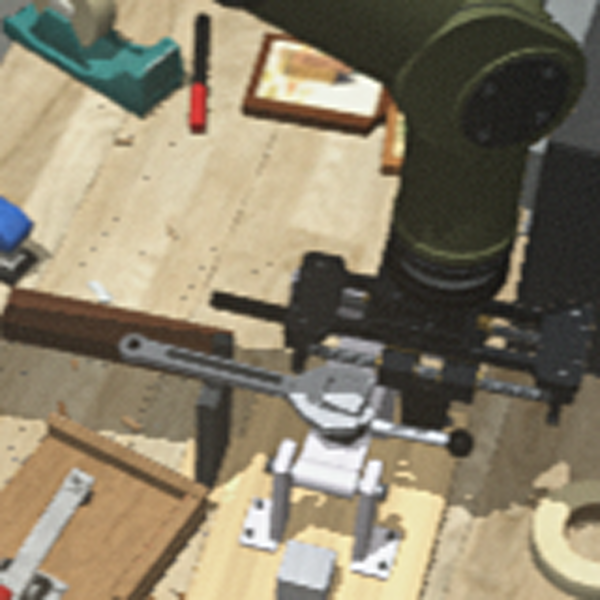

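>>> apply_moves(
  steps="-0.3 0.03 0 0 0 3;-0.63 0.07 0 0 0 6;-0.9 0.1 0 0 0 9;-1.18 0.14 0 0 0 12;-1.45 0.14 0 0 0 15;-1.73 0.13 0 0 0 18;-1.9 0.11 0 0 0 20;-1.9 0.11 0 0 0 20",
)

```text
clock: 15.4
eef_pos: [0.6726, 0.0914, 0.1131]
tcp_rot: [3.142, -0.006, 1.31]
contact_force: [-1.7, 7.7, 1.2]
opening: 0.0001
```

Run:
```python
from h import *
plan(*[lev(p,.051,.0135,.1125) for p in (-18,-20,-22,-24,-26)])
s=capture('scene');cv2.imwrite('pics/s17.png',cv2.resize(s[100:260,280:440],None,fx=3.75,fy=3.75,interpolation=cv2.INTER_CUBIC))
print(np.round(sense()['q'],2))
```

```text
pos [0.6726 0.0914 0.1131] rpy [180.   -0.3  75.1] F [-1.7  7.7  1.2] op 0.1 t 15.4
(np.float64(0.6724), np.float64(0.0914), 0.1125, 75) -> [-0.01 -0.01  0.06] [ 0.  -0.3  0.1] rows 0.0
(np.float64(0.6723), np.float64(0.0896), 0.1125, 73) -> [-0.18  0.02  0.06] [-0.  -0.3  2.1] rows 0.3
(np.float64(0.6722), np.float64(0.0878), 0.1125, 71) -> [-0.36  0.06  0.05] [-0.  -0.3  4.1] rows 0.6
(np.float64(0.6721), np.float64(0.0859), 0.1125, 69) -> [-0.55  0.1   0.05] [-0.  -0.3  6.1] rows 0.8
(np.float64(0.6718), np.float64(0.0841), 0.1125, 67) -> [-0.73  0.12  0.05] [-0.  -0.3  8.1] rows 1.1
[ 0.01  0.96 -0.42  1.49  0.48  0.79 -0.85]
```

View pics/s17.png

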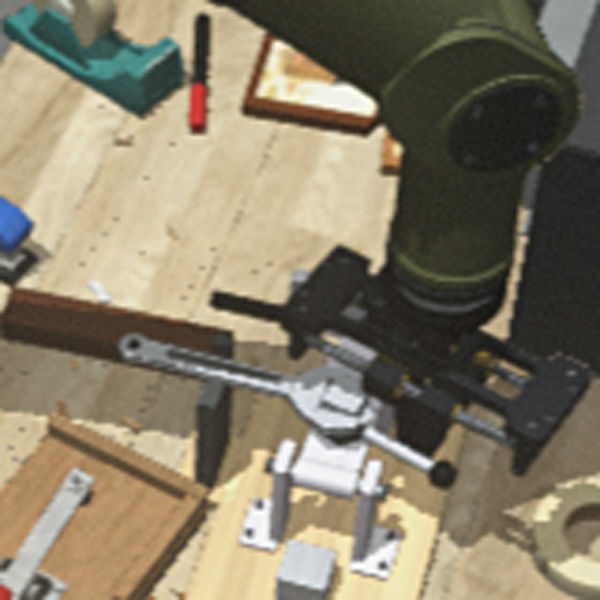

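Near the jam; push on in small steps watching force.

>>> apply_moves(
  steps="-0.2 0.02 0 0 0 2;-0.36 0.06 0 0 0 4;-0.36 0.06 0 0 0 4",
)

```text
clock: 15.7
eef_pos: [0.6725, 0.088, 0.1131]
tcp_rot: [3.142, -0.006, 1.24]
contact_force: [0.1, 7.3, 1.1]
opening: 0.0003
```

>>> apply_moves(
  steps="-0.2 0.03 0 0 0 2;-0.36 0.06 0 0 0 4;-0.36 0.06 0 0 0 4",
)

```text
clock: 15.95
eef_pos: [0.672, 0.0844, 0.1131]
tcp_rot: [-3.142, -0.006, 1.17]
contact_force: [-1.3, 8.3, 0.3]
opening: 0.0004
```

>>> apply_moves(
  steps="-0.2 0.03 0 0 0 1;-0.3 0.03 0 0 0 1;-0.3 0.03 0 0 0 1",
)

```text
clock: 16.2
eef_pos: [0.6712, 0.0818, 0.1132]
tcp_rot: [-3.142, -0.007, 1.155]
contact_force: [0.7, 8.2, 0.4]
opening: 0.0007
```

Run:
```python
from h import *
plan(*[lev(p,.051,.0135,.1125) for p in (-22,-24,-26,-28)])
s=capture('scene');cv2.imwrite('pics/s18.png',cv2.resize(s[100:260,280:440],None,fx=3.75,fy=3.75,interpolation=cv2.INTER_CUBIC))
```

```text
pos [0.6712 0.0818 0.1132] rpy [-180.    -0.4   66.1] F [0.7 8.2 0.4] op 0.7 t 16.2
(np.float64(0.6722), np.float64(0.0878), 0.1125, 71) -> [ 0.59 -0.16  0.07] [ 0.  -0.4 -4.9] rows 0.7
(np.float64(0.6721), np.float64(0.0859), 0.1125, 69) -> [ 0.41 -0.09  0.07] [ 0.  -0.4 -2.9] rows 0.4
(np.float64(0.6718), np.float64(0.0841), 0.1125, 67) -> [ 0.24 -0.04  0.07] [-0.  -0.4 -0.9] rows 0.1
(np.float64(0.6715), np.float64(0.0823), 0.1125, 65) -> [0.06 0.   0.07] [-0.  -0.4  1.1] rows 0.2
```

View pics/s18.png

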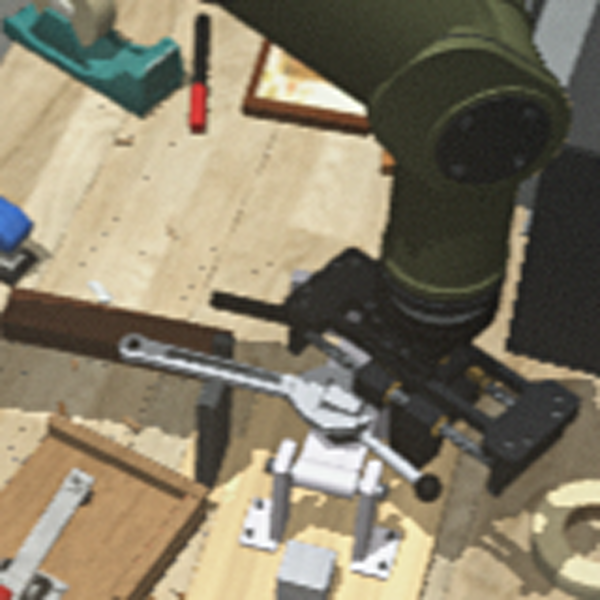

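Run:
```python
from h import *
c=cam('scene')
for n,p in (('start s12',(425,352)),('now',(428,487))):
    k=ray(c,[np.array(p)/3.75+[280,100]],.098)[0]; d=k[:2]-B; print(n,np.linalg.norm(d),np.degrees(np.arctan2(d[1],d[0]))-3)
```

```text
start s12 0.08447704174421715 61.47601781951431
now 0.07728084337394772 -29.05762543558148
```

>>> apply_moves(
  steps="-0.1 0.02 0 0 0 1;-0.2 0.04 0 0 0 2;-0.2 0.04 0 0 0 2",
)

```text
clock: 16.5
eef_pos: [0.671, 0.0804, 0.1132]
tcp_rot: [-3.141, -0.008, 1.119]
contact_force: [-0.0, 8.6, -0.1]
opening: 0.0004
```

>>> apply_moves(
  steps="-0.1 0.02 0 0 0 0;-0.2 0.04 0 0 0 0;-0.2 0.04 0 0 0 0",
)

```text
clock: 16.75
eef_pos: [0.6708, 0.08, 0.1133]
tcp_rot: [-3.141, -0.011, 1.121]
contact_force: [1.9, 10.5, -0.3]
opening: 0.0002
```

Run:
```python
from h import *
plan(*[lev(p,.051,.0135,.1125) for p in (-28,-30)])
s=capture('scene');cv2.imwrite('pics/s19.png',cv2.resize(s[100:260,280:440],None,fx=3.75,fy=3.75,interpolation=cv2.INTER_CUBIC))
```

```text
pos [0.6708 0.08   0.1133] rpy [-180.    -0.6   64.2] F [ 1.9 10.5 -0.3] op 0.2 t 16.8
(np.float64(0.6715), np.float64(0.0823), 0.1125, 65) -> [ 0.23 -0.04  0.08] [-0.  -0.6 -0.8] rows 0.1
(np.float64(0.6712), np.float64(0.0805), 0.1125, 63) -> [0.06 0.01 0.08] [-0.  -0.6  1.2] rows 0.2
```

View pics/s19.png

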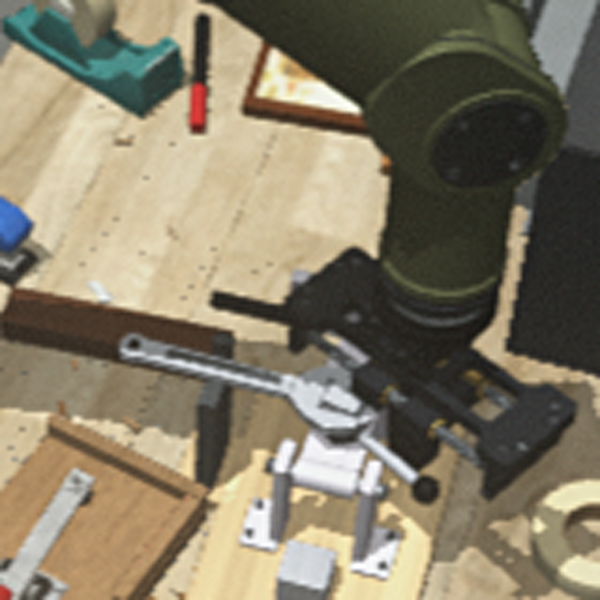

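>>> apply_moves(
  steps="-0.15 0.02 0 0 0 0;-0.3 0.04 0 0 0 0;-0.3 0.04 0 0 0 0;-0.3 0.04 0 0 0 0",
)

```text
clock: 17.13
eef_pos: [0.6705, 0.0794, 0.1135]
tcp_rot: [-3.141, -0.014, 1.122]
contact_force: [2.3, 13.9, -1.6]
opening: 0.0004
```

Run:
```python
from h import *
plan()
print(get_calibration('top')['xyz'])
cv2.imwrite('pics/top19.png',cv2.resize(capture('top')[150:290,180:340],None,fx=4,fy=4,interpolation=cv2.INTER_CUBIC))
```

```text
pos [0.6705 0.0794 0.1135] rpy [-180.    -0.8   64.3] F [ 2.3 13.9 -1.6] op 0.4 t 17.1
[ 0.40956781 -0.05127268  1.27340463]
```

View pics/top19.png

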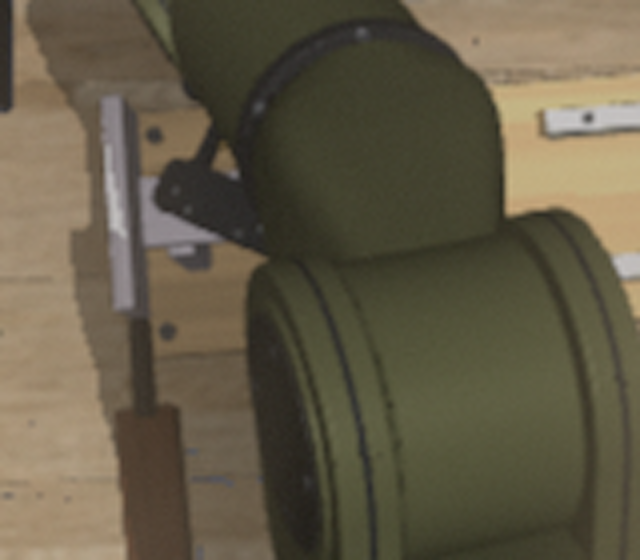

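>>> apply_moves(
  steps="0.6 0 0 0 0 0;1.2 0 0 0 0 0;1.2 0 -3 0 0 0;1.2 0 -6 0 0 0;1.2 0 -10 0 0 0;1.2 0 -11 0 0 0;1.2 0 -11 0 0 0",
)

```text
clock: 17.77
eef_pos: [0.6765, 0.0805, 0.2265]
tcp_rot: [3.134, -0.003, 1.115]
contact_force: [-0.2, 0.0, 0.4]
opening: 0.0006
```

Run:
```python
from h import *
plan((.5562,.0887,.22,3))
```

```text
pos [0.6765 0.0805 0.2265] rpy [179.6  -0.2  63.9] F [-0.2  0.   0.4] op 0.6 t 17.8
(0.5562, 0.0887, 0.22, 3) -> [ -4.56 -11.17   0.55] [ 0.3 -0.4 60.9] rows 8.5
```

>>> apply_moves(
  steps="-1 -2 0.5 0 0 7;-2 -4 0.5 0 0 14;-3 -6 0.5 0 0 21;-4 -9 0.5 0 0 28;-4.6 -11.2 0.5 0 0 35;-4.6 -11.2 0.5 0 0 42;-4.6 -11.2 0.5 0 0 49;-4.6 -11.2 0.5 0 0 55",
  claw=4,
)

```text
clock: 18.43
eef_pos: [0.5519, 0.0879, 0.2161]
tcp_rot: [3.14, 0.003, 0.151]
contact_force: [-0.4, 0.2, -0.2]
opening: 0.0401
```

>>> apply_moves(
  steps="0 0 0 0 0 6;0 0 0 0 0 6;0 0 0 0 0 6;0 0 0 0 0 6",
)

```text
clock: 18.77
eef_pos: [0.5527, 0.0886, 0.2166]
tcp_rot: [3.141, 0.001, 0.055]
contact_force: [0.0, 0.6, -0.3]
opening: 0.0397
```

Run:
```python
from h import *
plan((.5562,.0887,.22,3))
c=cam('wrist');a=capture('wrist');cv2.imwrite('pics/w20.png',a);plan()
cv2.imwrite('pics/w20c.png',cv2.resize(a[60:260,180:400],None,fx=3,fy=3,interpolation=cv2.INTER_CUBIC))
```

```text
pos [0.5527 0.0886 0.2166] rpy [1.799e+02 1.000e-01 3.100e+00] F [ 0.   0.6 -0.3] op 39.7 t 18.8
(0.5562, 0.0887, 0.22, 3) -> [ 0.35  0.01 -0.34] [0.1 0.1 0.1] rows 0.1
pos [0.5527 0.0888 0.2167] rpy [1.8e+02 1.0e-01 3.1e+00] F [-0.1  0.2 -0.2] op 39.7 t 18.8
```

View pics/w20.png

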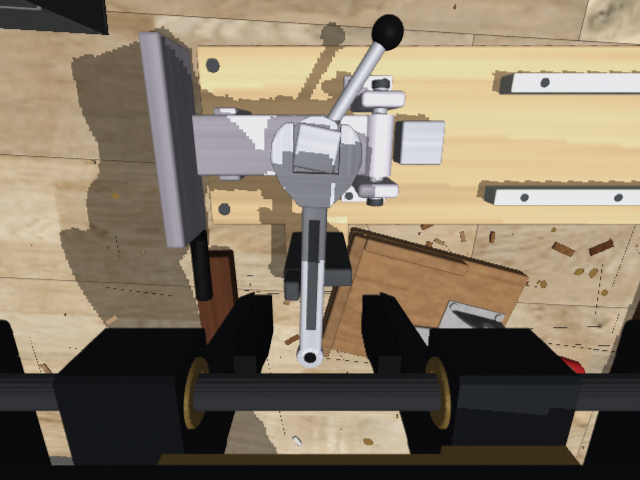

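View pics/w20c.png

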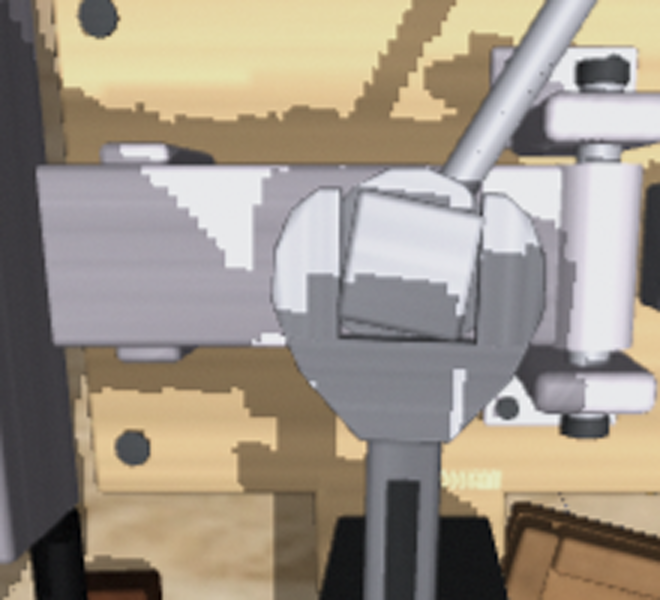

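Run:
```python
from h import *
c=cam('wrist')
k=ray(c,[(388,31)],.098)[0];d=k[:2]-B;print('lever',np.linalg.norm(d),np.degrees(np.arctan2(d[1],d[0]))-3)
q=np.array([(362,192),(482,215),(461,340),(343,317)])/3+[179.7,59.7]
P=ray(c,q,.125);e=P[0]-P[3];f=P[0]-P[1];g=P[1]-P[2];h=P[3]-P[2]
print(P.mean(0));
for v in (e,g): print(np.degrees(np.arctan2(v[1],v[0]))-3)
for v in (f,h): print(np.degrees(np.arctan2(-v[0],v[1]))-3)
P=ray(c,[(303.5,208),(326.5,208),(300,345),(321,345)],.120)
a=(P[0]+P[1])/2;b=(P[2]+P[3])/2;d=a-b;an=np.arctan2(d[1],d[0]);print(a,b,np.degrees(an))
u=np.array([np.cos(an),np.sin(an)])
print('jaw', a[:2]+u*0)
# end hole
e=ray(c,[(310,357)],.120)[0];print('hole',e)
```

```text
lever 0.07924347513121664 -32.37783345641448
[0.61957769 0.09158395 0.125     ]
-9.740144664163221
-8.731905266300771
-10.212656269845267
-10.758537061762198
[0.58315152 0.09086082 0.12      ] [0.48358275 0.08878343 0.12      ] 1.195237132777778
jaw [0.58315152 0.09086082]
hole [0.47357212 0.08865121 0.12      ]
```

Run:
```python
from h import *
plan((.5565,.0903,.16,1.2),(.5565,.0903,.1305,1.2))
```

```text
pos [0.5527 0.0888 0.2167] rpy [1.8e+02 1.0e-01 3.1e+00] F [-0.1  0.2 -0.2] op 39.7 t 18.8
(0.5565, 0.0903, 0.16, 1.2) -> [ 0.39 -0.13  5.67] [0.  0.1 1.9] rows 1.4
(0.5565, 0.0903, 0.1305, 1.2) -> [ 0.39 -0.14  8.62] [0.  0.1 1.9] rows 2.1
```

>>> apply_moves(
  steps="0.4 -0.13 2 0 0 2;0.4 -0.13 5 0 0 2;0.4 -0.13 6.5 0 0 2;0.4 -0.13 7.5 0 0 2;0.4 -0.13 8.2 0 0 2;0.4 -0.13 8.6 0 0 2;0.4 -0.13 8.6 0 0 2;0.4 -0.13 8.6 0 0 2",
)

```text
clock: 19.48
eef_pos: [0.5574, 0.0908, 0.1318]
tcp_rot: [-3.141, -0.001, 0.017]
contact_force: [0.1, 0.0, -0.2]
opening: 0.0399
```

Run:
```python
from h import *
plan((.5565,.0903,.1305,1.2))
c=cam('wrist');a=capture('wrist');cv2.imwrite('pics/w21.png',a);plan()
```

```text
pos [0.5574 0.0908 0.1318] rpy [-1.8e+02 -1.0e-01  1.0e+00] F [ 0.1  0.  -0.2] op 39.9 t 19.5
(0.5565, 0.0903, 0.1305, 1.2) -> [-0.09  0.05  0.13] [-0.  -0.1 -0.2] rows 0.0
pos [0.5576 0.0908 0.1321] rpy [-1.8e+02 -1.0e-01  1.0e+00] F [ 0.3 -0.4  0.6] op 40.0 t 19.5
```

View pics/w21.png

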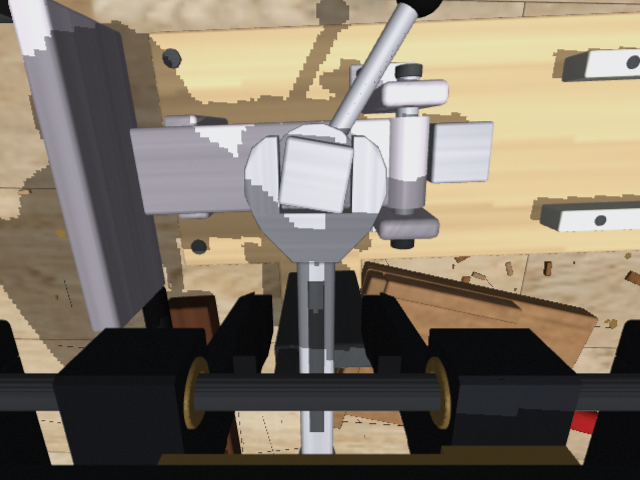

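>>> apply_moves(
  steps="0 0 0.12 0 0 0;0 0 0.12 0 0 0;0 0 0.12 0 0 0;0 0 0.12 0 0 0;0 0 0.12 0 0 0;0 0 0.12 0 0 0;0 0 0.12 0 0 0;0 0 0.12 0 0 0",
  claw=0,
)

```text
clock: 20.2
eef_pos: [0.557, 0.091, 0.1303]
tcp_rot: [-3.141, -0.001, 0.018]
contact_force: [-0.2, 0.0, 3.6]
opening: 0.015
```

>>> apply_moves(
  steps="0 0 -0.5 0 0 0;0 0 -1 0 0 0;0 0 -1.5 0 0 0;0 0 -2 0 0 0;0 0 -3 0 0 0;0 0 -5 0 0 0;0 0 -7 0 0 0;0 0 -7 0 0 0",
)

```text
clock: 20.87
eef_pos: [0.5593, 0.0908, 0.2043]
tcp_rot: [-3.141, -0.008, 0.016]
contact_force: [0.5, 0.3, -1.2]
opening: 0.0152
```

Run:
```python
from h import *
plan((.4336,.3492,.2,22.5))
c=cam('wrist');a=capture('wrist');cv2.imwrite('pics/w22.png',a);plan()
```

```text
pos [0.5593 0.0908 0.2043] rpy [-179.9   -0.4    0.9] F [ 0.5  0.3 -1.2] op 15.2 t 20.9
(0.4336, 0.3492, 0.2, 22.5) -> [-12.15 -26.04   0.37] [  0.   -0.4 -21.6] rows 6.9
pos [0.5584 0.0907 0.2026] rpy [-180.    -0.3    1. ] F [-0.8  0.2 -2.1] op 15.2 t 20.9
```

View pics/w22.png

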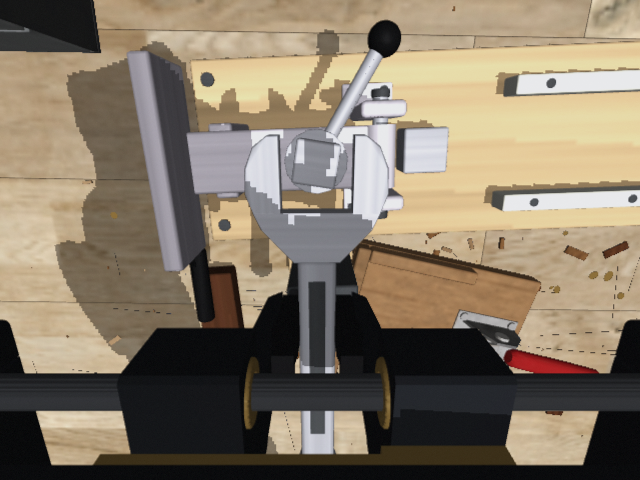

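>>> apply_moves(
  steps="-1.5 -3.2 0 0 0 -2.7;-3 -6.5 0 0 0 -5.4;-4.5 -9.8 0 0 0 -8.1;-6 -13 0 0 0 -10.8;-7.6 -16.3 0 0 0 -13.5;-9.1 -19.5 0 0 0 -16.2;-10.6 -22.8 0 0 0 -18.9;-12.1 -26 0 0 0 -21.6",
)

```text
clock: 21.58
eef_pos: [0.4301, 0.3496, 0.1994]
tcp_rot: [3.141, 0.001, 0.397]
contact_force: [-0.3, 0.6, -0.8]
opening: 0.015
```

>>> apply_moves(
  steps="0 0 4 0 0 0;0 0 8 0 0 0;0 0 11 0 0 0;0 0 13.5 0 0 0;0 0 15.5 0 0 0;0 0 16.5 0 0 0;0 0 16.5 0 0 0;0 0 16.5 0 0 0",
)

```text
clock: 22.25
eef_pos: [0.4314, 0.3484, 0.035]
tcp_rot: [3.141, 0.001, 0.394]
contact_force: [0.6, 1.3, -0.7]
opening: 0.0156
```

Run:
```python
from h import *
plan((.4336,.3492,.0195,22.5))
c=cam('wrist');a=capture('wrist');cv2.imwrite('pics/w23.png',a);plan()
```

```text
pos [0.4314 0.3484 0.035 ] rpy [180.    0.   22.6] F [ 0.6  1.3 -0.7] op 15.6 t 22.2
(0.4336, 0.3492, 0.0195, 22.5) -> [0.23 0.01 1.55] [0.  0.  0.1] rows 0.4
pos [0.4319 0.3489 0.0358] rpy [-1.80e+02 -1.00e-01  2.26e+01] F [ 0.4  0.8 -1.1] op 15.2 t 22.3
```

View pics/w23.png

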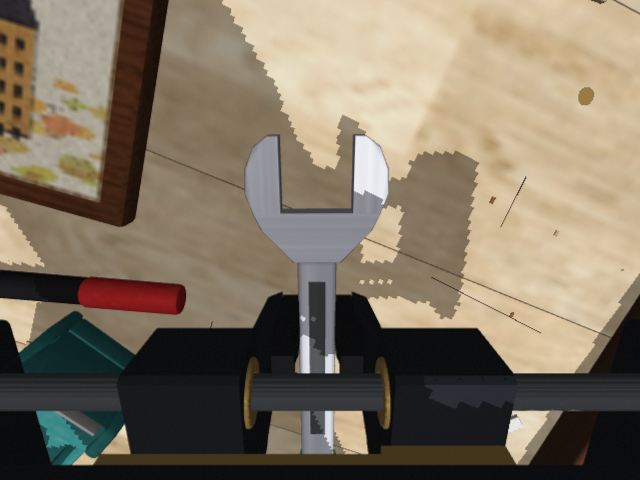

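Lower until contact, release, rise.

>>> apply_moves(
  steps="0 0 0.6 0 0 0;0 0 1.1 0 0 0;0 0 1.5 0 0 0;0 0 1.65 0 0 0;0 0 1.65 0 0 0;0 0 1.65 0 0 0",
)

```text
clock: 22.8
eef_pos: [0.4318, 0.3489, 0.0199]
tcp_rot: [-3.141, -0.001, 0.394]
contact_force: [-1.0, -0.9, 10.4]
opening: 0.0155
```

>>> apply_moves(
  steps="0 0 0 0 0 0;0 0 0 0 0 0;0 0 0 0 0 0;0 0 0 0 0 0;0 0 0 0 0 0;0 0 0 0 0 0",
  claw=4,
)

```text
clock: 23.3
eef_pos: [0.4315, 0.352, 0.0196]
tcp_rot: [-3.137, -0.004, 0.396]
contact_force: [-1.3, 3.1, 6.1]
opening: 0.04
```

>>> apply_moves(
  steps="0 0 -3 0 0 0;0 0 -7 0 0 0;0 0 -11 0 0 0;0 0 -15 0 0 0;0 0 -18 0 0 0;0 0 -18 0 0 0;0 0 -18 0 0 0",
)

```text
clock: 23.88
eef_pos: [0.4323, 0.3493, 0.2003]
tcp_rot: [-3.14, -0.004, 0.394]
contact_force: [0.4, -0.1, -0.6]
opening: 0.04
```

Run:
```python
from h import *
h=J(-.098,.2237)
print(h)
plan((h[0],h[1],.2,3))
s=capture('scene');cv2.imwrite('pics/s24.png',s)
t=capture('top');cv2.imwrite('pics/t24.png',t)
```

```text
[0.51746749 0.17442502 0.        ]
pos [0.4323 0.3493 0.2003] rpy [-179.9   -0.2   22.6] F [ 0.4 -0.1 -0.6] op 40.0 t 23.9
(np.float64(0.5174674908178358), np.float64(0.17442501696707224), 0.2, 3) -> [1.150e+00 1.941e+01 1.000e-02] [-0.1 -0.2 19.6] rows 4.7
```

View pics/s24.png

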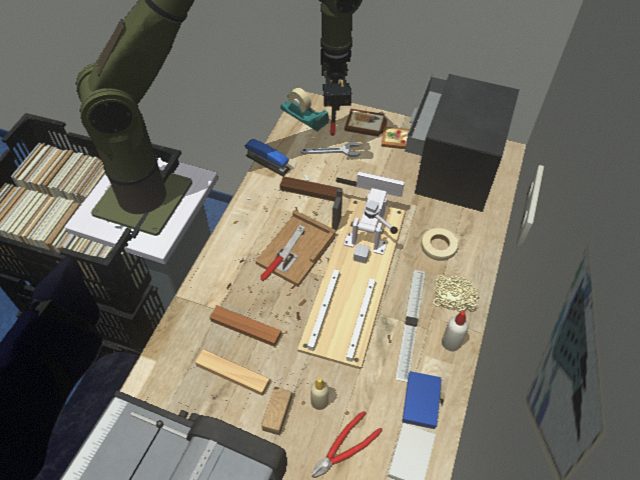

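View pics/t24.png

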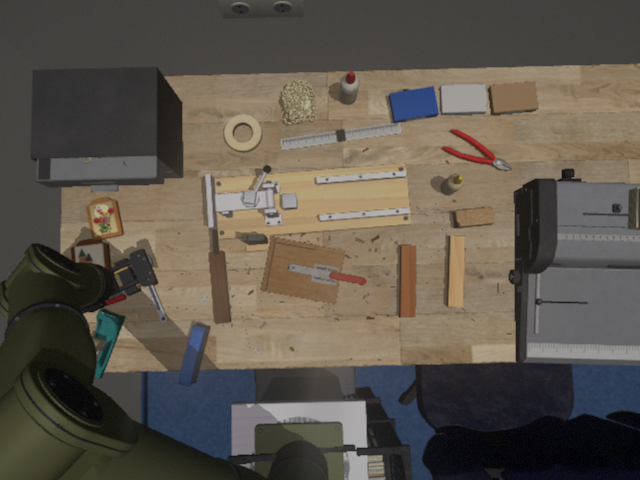

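>>> apply_moves(
  steps="0.3 4 0 0 0 4;0.5 8 0 0 0 8;0.7 12 0 0 0 12;0.9 16 0 0 0 16;1.1 19.4 0 0 0 19.6;1.1 19.4 0 0 0 19.6;1.1 19.4 0 0 0 19.6;1.1 19.4 0 0 0 19.6",
)

```text
clock: 24.65
eef_pos: [0.515, 0.1743, 0.1971]
tcp_rot: [3.141, 0.003, 0.053]
contact_force: [0.4, 0.2, -0.2]
opening: 0.0402
```

Run:
```python
from h import *
plan()
c=cam('wrist');a=capture('wrist');cv2.imwrite('pics/w25.png',a);plan()
print(proj(c,[J(-.06,.225,.085),J(-.116,.225,.085),J(-.088,.148,.132)]))
```

```text
pos [0.515  0.1743 0.1971] rpy [180.    0.2   3.1] F [ 0.4  0.2 -0.2] op 40.2 t 24.6
pos [0.5149 0.1752 0.1974] rpy [-1.8e+02  1.0e-01  3.1e+00] F [-0.3  0.1  0.2] op 40.0 t 24.7
[[313.90743297 187.86579047]
 [313.95061343 266.81859381]
 [450.46898146 251.54013768]]
```

View pics/w25.png

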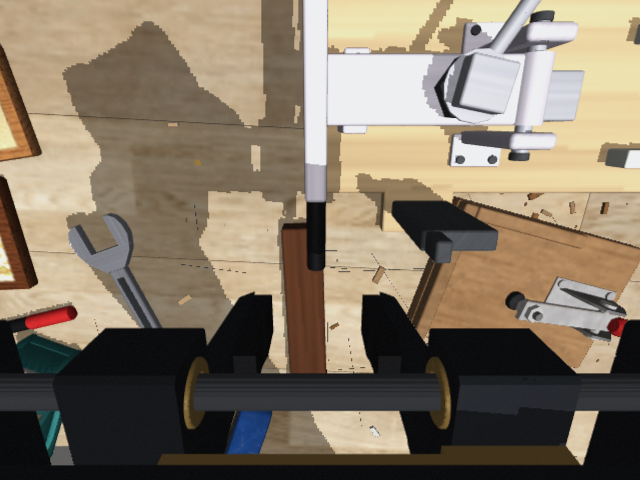

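```bash
sed -i 's/^JT=.*/JT=np.array([.62702,-.04508]);JTH=.05199/' h.py
python3 - <<'E'
from h import *
h=J(-.097,.225)
plan((h[0],h[1],.12,3),(h[0],h[1],.094,3))
print(toJ(ray(cam('wrist'),[(316.5,240)],.085)))
E
```

```text
pos [0.5149 0.1752 0.1974] rpy [-1.8e+02  1.0e-01  3.1e+00] F [-0.3  0.1  0.2] op 40.0 t 24.7
(np.float64(0.5184585830855541), np.float64(0.17457522702072872), 0.12, 3) -> [0.37 0.09 7.74] [-0.   0.1  0.1] rows 1.9
(np.float64(0.5184585830855541), np.float64(0.17457522702072872), 0.094, 3) -> [ 0.38  0.09 10.34] [-0.   0.1  0.1] rows 2.5
[[-0.09622048  0.22544957  0.085     ]]
```

>>> apply_moves(
  steps="0.2 0.05 2.5 0 0 0;0.37 0.05 5 0 0 0;0.37 0.05 7 0 0 0;0.37 0.05 8.5 0 0 0;0.37 0.05 9.6 0 0 0;0.37 0.05 10.3 0 0 0;0.37 0.05 10.3 0 0 0;0.37 0.05 10.3 0 0 0",
)

```text
clock: 25.37
eef_pos: [0.5197, 0.1741, 0.0957]
tcp_rot: [-3.141, 0.0, 0.053]
contact_force: [0.6, 0.4, -0.1]
opening: 0.0398
```

Run:
```python
from h import *
plan()
c=cam('wrist');a=capture('wrist');cv2.imwrite('pics/w26.png',a);plan()
```

```text
pos [0.5197 0.1741 0.0957] rpy [-180.    0.    3.] F [ 0.6  0.4 -0.1] op 39.8 t 25.4
pos [0.5201 0.174  0.0961] rpy [-1.8e+02 -1.0e-01  3.0e+00] F [ 0.2 -0.7 -0.3] op 39.7 t 25.4
```

View pics/w26.png

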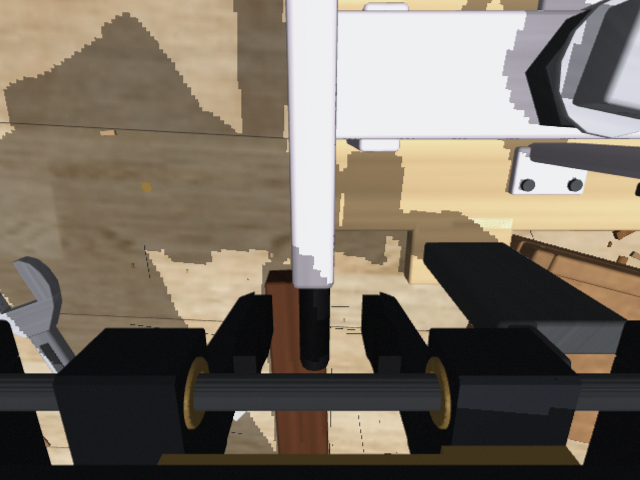

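>>> apply_moves(
  steps="0 0 0.15 0 0 0;0 0 0.15 0 0 0;0 0 0.15 0 0 0;0 0 0.15 0 0 0;0 0 0.15 0 0 0;0 0 0.15 0 0 0;0 0 0.15 0 0 0",
  claw=0,
  squeeze=25,
)

```text
clock: 26.0
eef_pos: [0.52, 0.1752, 0.0945]
tcp_rot: [-3.139, -0.001, 0.054]
contact_force: [0.2, 6.0, 3.8]
opening: 0.0122
```

>>> apply_moves(
  steps="0 0.05 -0.9 0 0 0;0 0.11 -1.7 0 0 0;0 0.44 -3.36 0 0 0;0 1 -5 0 0 0;0 1 -5 0 0 0",
)

```text
clock: 26.42
eef_pos: [0.5205, 0.1655, 0.1461]
tcp_rot: [-3.138, -0.002, 0.053]
contact_force: [-1.2, 7.6, -0.8]
opening: 0.0123
```

Run:
```python
from h import *
plan()
s=capture('scene');cv2.imwrite('pics/s27.png',cv2.resize(s[80:280,260:460],None,fx=3,fy=3,interpolation=cv2.INTER_CUBIC))
```

```text
pos [0.5205 0.1655 0.1461] rpy [-1.798e+02 -1.000e-01  3.000e+00] F [-1.2  7.6 -0.8] op 12.3 t 26.4
```

View pics/s27.png

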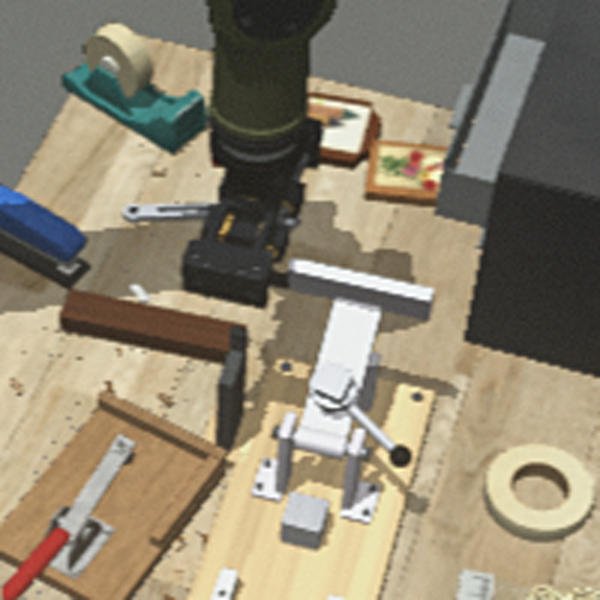

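>>> apply_moves(
  steps="0 0.64 -1.5 0 0 0;0 1.6 -2.9 0 0 0;0 2.7 -4.2 0 0 0;0 4 -5.3 0 0 0;0 5.4 -6.25 0 0 0;0 6.9 -7 0 0 0;0 8.5 -7.55 0 0 0;0 10.2 -7.9 0 0 0",
)

```text
clock: 27.13
eef_pos: [0.526, 0.0664, 0.2261]
tcp_rot: [-3.135, -0.004, 0.057]
contact_force: [-3.1, 6.5, 12.0]
opening: 0.012
```

Run:
```python
from h import *
plan()
print(toJ(sense()['eef_pos']))
s=capture('scene');cv2.imwrite('pics/s28.png',cv2.resize(s[80:280,260:460],None,fx=3,fy=3,interpolation=cv2.INTER_CUBIC))
plan()
```

```text
pos [0.526  0.0664 0.2261] rpy [-179.6   -0.2    3.2] F [-3.1  6.5 12. ] op 12.0 t 27.1
[[-0.09508872  0.11657466  0.22613548]]
pos [0.5264 0.0598 0.2264] rpy [-180.    -0.2    2.9] F [-6.2  0.  25.6] op 12.0 t 27.2
```

View pics/s28.png

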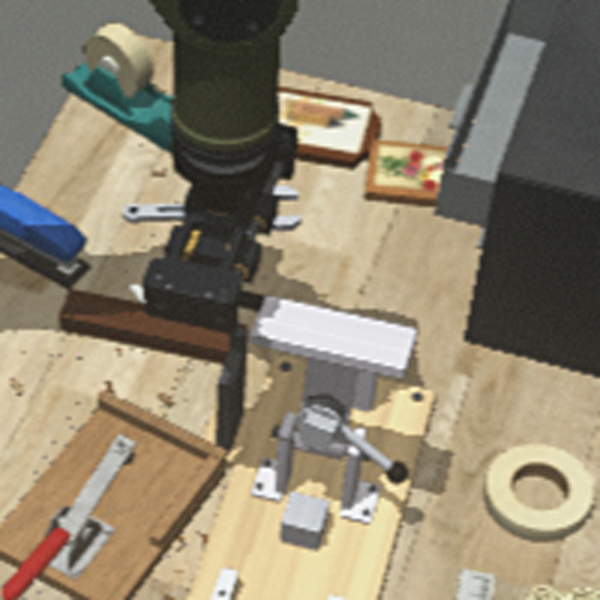

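>>> apply_moves(
  steps="0 0 -0.3 0 0 0;0 0 -0.3 0 0 0;0 0 -0.3 0 0 0",
)

```text
clock: 27.43
eef_pos: [0.5263, 0.0607, 0.2265]
tcp_rot: [3.141, -0.001, 0.051]
contact_force: [1.1, -0.9, 6.2]
opening: 0.0124
```

Run:
```python
from h import *
plan()
print(toJ(sense()['eef_pos']))
cv2.imwrite('pics/w28.png',capture('wrist'))
```

```text
pos [0.5263 0.0607 0.2265] rpy [ 1.799e+02 -1.000e-01  2.900e+00] F [ 1.1 -0.9  6.2] op 12.4 t 27.4
[[-0.09507884  0.11084581  0.22653586]]
```

View pics/w28.png

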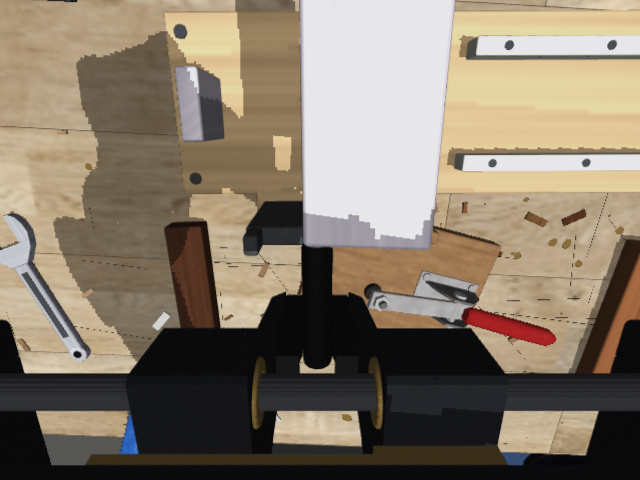

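>>> apply_moves(
  steps="0 0 0.2 0 0 0;0 0 0.4 0 0 0;0 0 0.7 0 0 0;0 0 0.7 0 0 0",
  squeeze=8,
)

```text
clock: 27.82
eef_pos: [0.5266, 0.062, 0.2199]
tcp_rot: [-3.142, -0.002, 0.052]
contact_force: [0.7, 0.3, 8.0]
opening: 0.0128
```

Run:
```python
from h import *
plan()
print(toJ(sense()['eef_pos']))
```

```text
pos [0.5266 0.062  0.2199] rpy [-1.8e+02 -1.0e-01  3.0e+00] F [0.7 0.3 8. ] op 12.8 t 27.8
[[-0.0947335   0.11214276  0.21988554]]
```

>>> apply_moves(
  steps="0 0 0 0 0 0;0 0 0 0 0 0;0 0.85 -0.1 0 0 0;0 1.7 -0.1 0 0 0;0 2.5 -0.1 0 0 0;0 3.4 0 0 0 0;0 4.2 0.1 0 0 0;0 5.05 0.35 0 0 0",
  squeeze=40,
)

```text
clock: 28.48
eef_pos: [0.5289, 0.0105, 0.2156]
tcp_rot: [-3.142, -0.001, 0.052]
contact_force: [3.2, 3.7, -0.1]
opening: 0.012
```

Run:
```python
from h import *
plan()
print(toJ(sense()['eef_pos']))
```

```text
pos [0.5289 0.0105 0.2156] rpy [-1.8e+02 -1.0e-01  3.0e+00] F [ 3.2  3.7 -0.1] op 12.0 t 28.5
[[-0.09512032  0.06056993  0.21562592]]
```

>>> apply_moves(
  steps="0 1.6 0.55 0 0 0;0 3.15 1.3 0 0 0;0 4.55 2.25 0 0 0;0 5.85 3.35 0 0 0;0 6.95 4.65 0 0 0;0 7.9 6.05 0 0 0;0 8.65 7.6 0 0 0;0 8.65 7.6 0 0 0",
)

```text
clock: 29.15
eef_pos: [0.5327, -0.0774, 0.1365]
tcp_rot: [3.141, 0.001, 0.05]
contact_force: [5.4, 0.8, -3.7]
opening: 0.012
```

Run:
```python
from h import *
plan()
print(toJ(sense()['eef_pos']))
s=capture('scene');cv2.imwrite('pics/s29.png',cv2.resize(s[130:330,260:460],None,fx=3,fy=3,interpolation=cv2.INTER_CUBIC))
```

```text
pos [ 0.5327 -0.0774  0.1365] rpy [1.8e+02 1.0e-01 2.9e+00] F [ 5.4  0.8 -3.7] op 12.0 t 29.1
[[-0.09583151 -0.02733678  0.13645479]]
```

View pics/s29.png

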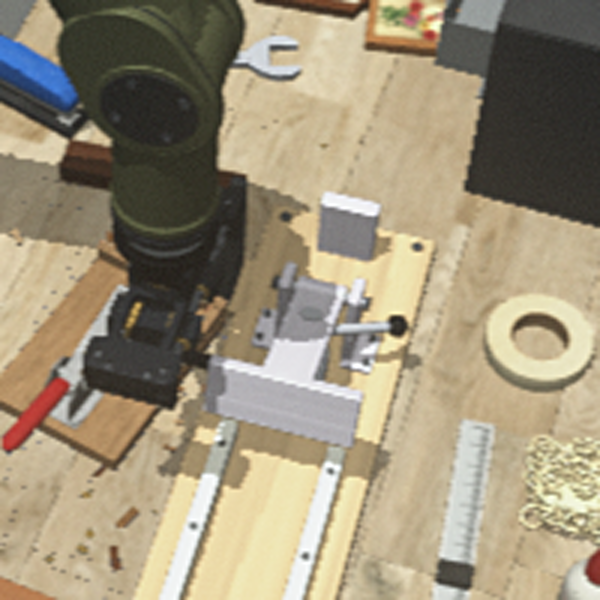

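>>> apply_moves(
  steps="0 0.3 0.8 0 0 0;0 0.5 1.6 0 0 0;0 0.65 2.4 0 0 0;0 0.8 3.2 0 0 0;0 0.9 4 0 0 0;0 0.9 4.7 0 0 0;0 0.9 5 0 0 0;0 0.9 5 0 0 0",
)

```text
clock: 29.87
eef_pos: [0.533, -0.0845, 0.0925]
tcp_rot: [3.14, -0.001, 0.052]
contact_force: [-3.7, 1.6, 32.9]
opening: 0.0118
```

Run:
```python
from h import *
plan()
print(toJ(sense()['eef_pos']))
s=capture('scene');cv2.imwrite('pics/s30.png',cv2.resize(s[130:330,260:460],None,fx=3,fy=3,interpolation=cv2.INTER_CUBIC))
```

```text
pos [ 0.533  -0.0845  0.0925] rpy [179.9  -0.    3. ] F [-3.7  1.6 32.9] op 11.8 t 29.9
[[-0.0959417  -0.03443146  0.09246896]]
```

View pics/s30.png

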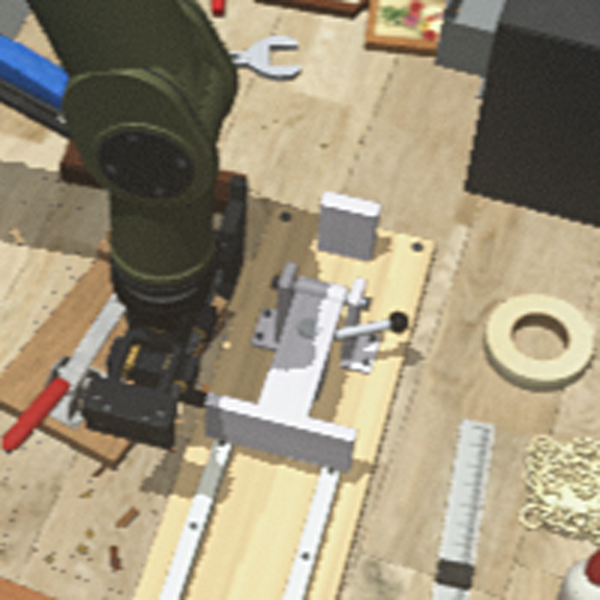

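>>> apply_moves(
  steps="0 0 -0.3 0 0 0;0 0 -0.3 0 0 0;0 0 -0.3 0 0 0;0 0 -0.3 0 0 0;0 0 -0.3 0 0 0",
  claw=4,
)

```text
clock: 30.33
eef_pos: [0.5324, -0.0845, 0.0918]
tcp_rot: [3.141, 0.002, 0.052]
contact_force: [0.1, 0.0, -0.3]
opening: 0.0399
```

>>> apply_moves(
  steps="0 0 -2 0 0 0;0 0 -5 0 0 0;0 0 -8 0 0 0;0 0 -11 0 0 0;0 0 -11 0 0 0;0 0 -11 0 0 0",
)

```text
clock: 30.83
eef_pos: [0.5339, -0.0845, 0.2035]
tcp_rot: [3.141, -0.002, 0.052]
contact_force: [-0.1, -1.0, 0.0]
opening: 0.0401
```

Run:
```python
from h import *
plan((.429,-.266,.22,-3))
c=cam('wrist');a=capture('wrist');cv2.imwrite('pics/w31.png',a);plan()
print(proj(c,[J(-.06,-.041,.048),J(.06,-.041,.048)]))
cv2.imwrite('pics/t31.png',capture('top'))
```

```text
pos [ 0.5339 -0.0845  0.2035] rpy [ 1.8e+02 -1.0e-01  3.0e+00] F [-0.1 -1.   0. ] op 40.1 t 30.8
(0.429, -0.266, 0.22, -3) -> [-11.41  17.58  -1.67] [ 0.  -0.1  6. ] rows 5.0
pos [ 0.5329 -0.0844  0.2022] rpy [180.   0.   3.] F [-0.2 -0.2  0.4] op 40.0 t 30.9
[[324.08568592 186.75682466]
 [325.22018275  10.12002156]]
```

View pics/w31.png

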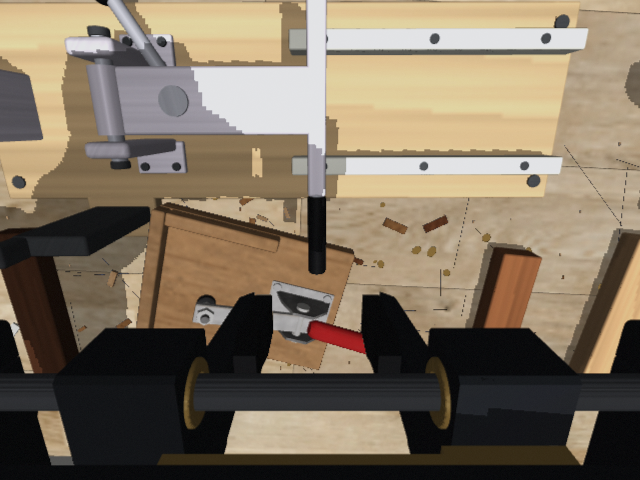

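View pics/t31.png

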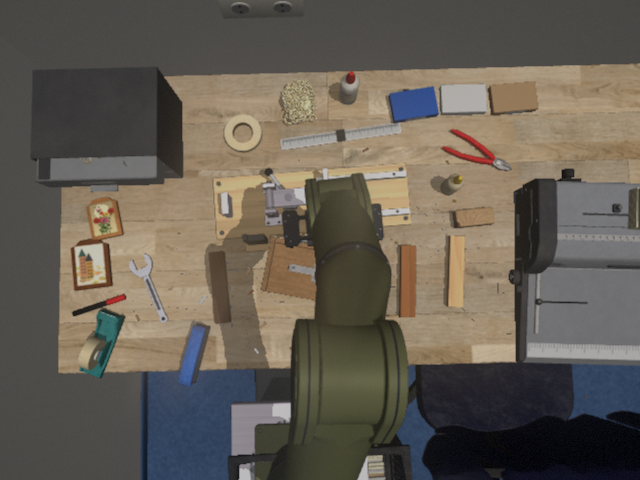

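>>> apply_moves(
  steps="-2.3 3.5 -1 0 0 1.2;-4.6 7 -1.6 0 0 2.4;-6.8 10.5 -1.6 0 0 3.6;-9.1 14 -1.6 0 0 4.8;-11.4 17.6 -1.6 0 0 6;-11.4 17.6 -1.6 0 0 6;-11.4 17.6 -1.6 0 0 6;-11.4 17.6 -1.6 0 0 6",
  claw=7.5,
)

```text
clock: 31.6
eef_pos: [0.4282, -0.2653, 0.2174]
tcp_rot: [-3.14, 0.002, -0.053]
contact_force: [0.0, 0.2, -0.4]
opening: 0.0748
```

Run:
```python
from h import *
plan((.429,-.266,.22,-3))
c=cam('wrist');a=capture('wrist');cv2.imwrite('pics/w32.png',a);plan()
```

```text
pos [ 0.4282 -0.2653  0.2174] rpy [-1.799e+02  1.000e-01 -3.000e+00] F [ 0.   0.2 -0.4] op 74.8 t 31.6
(0.429, -0.266, 0.22, -3) -> [ 0.09  0.07 -0.27] [-0.1  0.1 -0. ] rows 0.1
pos [ 0.429  -0.2643  0.2176] rpy [-1.799e+02  1.000e-01 -2.900e+00] F [ 0.5 -0.  -0.6] op 74.8 t 31.6
```

View pics/w32.png

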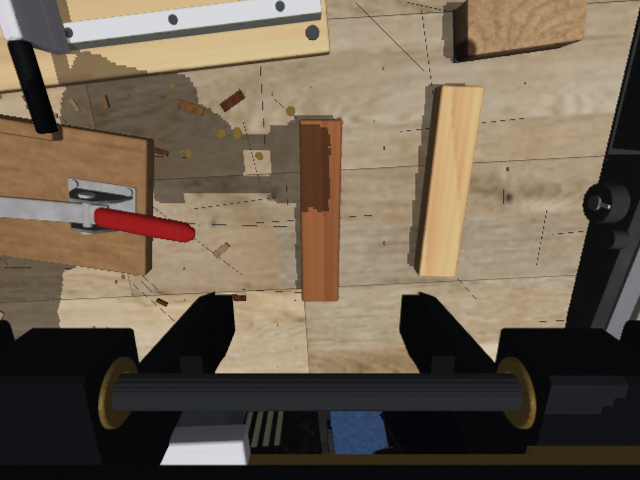

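```bash
cat >> h.py <<'E'
def stave(c,q,z=.022):
    P=ray(c,q,z); d=(P[0]+P[1]-P[2]-P[3])/2
    return P.mean(0),np.degrees(np.arctan2(d[1],d[0])),np.linalg.norm(d),np.linalg.norm(P[0]-P[1]),np.linalg.norm(P[3]-P[2])
E
python3 - <<'E'
from h import *
c=cam('wrist')
print(stave(c,[(300,120),(341,120),(338.5,300),(302,300)]))
print(stave(c,[(436,86),(483,87),(456,276),(418.5,273)]))
plan((.4285,-.2655,.1,-3),(.4285,-.2655,.021,-3))
E
```

```text
(array([ 0.42942658, -0.26802637,  0.022     ]), np.float64(-2.7657098224982413), np.float64(0.167764121323757), np.float64(0.0345408294585471), np.float64(0.03593340280157318))
(array([ 0.4503391 , -0.38236003,  0.022     ]), np.float64(-3.288331741892938), np.float64(0.16658156828036683), np.float64(0.038620057952282114), np.float64(0.03646981035747191))
pos [ 0.429  -0.2643  0.2176] rpy [-1.799e+02  1.000e-01 -2.900e+00] F [ 0.5 -0.  -0.6] op 74.8 t 31.6
(0.4285, -0.2655, 0.1, -3) -> [-0.03  0.14 11.76] [-0.1  0.1  0.1] rows 2.8
(0.4285, -0.2655, 0.021, -3) -> [-0.02  0.15 19.66] [-0.1  0.1  0.1] rows 4.7
```

>>> apply_moves(
  steps="0 0.25 4 0 0 0;0 0.25 8 0 0 0;0 0.25 12 0 0 0;0 0.25 15 0 0 0;0 0.25 17 0 0 0;0 0.25 18.5 0 0 0;0 0.25 19.4 0 0 0;0 0.25 19.4 0 0 0",
)

```text
clock: 32.32
eef_pos: [0.4287, -0.2661, 0.0227]
tcp_rot: [-3.139, 0.002, -0.049]
contact_force: [-0.2, 0.0, 0.6]
opening: 0.0748
```

>>> apply_moves(
  steps="0 0 0 0 0 0;0 0 0 0 0 0;0 0 0 0 0 0;0 0 0 0 0 0;0 0 0 0 0 0;0 0 0 0 0 0;0 0 0 0 0 0;0 0 0 0 0 0",
  claw=0,
  squeeze=30,
)

```text
clock: 32.98
eef_pos: [0.4287, -0.2686, 0.0251]
tcp_rot: [3.141, -0.001, -0.053]
contact_force: [-0.6, -0.5, 6.1]
opening: 0.0356
```

>>> apply_moves(
  steps="0 0 -2 0 0 0;0 0 -5 0 0 0;0 0 -8 0 0 0;0 0 -11 0 0 0;0 0 -13 0 0 0;0 0 -13 0 0 0",
)

```text
clock: 33.48
eef_pos: [0.4301, -0.2695, 0.1581]
tcp_rot: [3.139, -0.006, -0.053]
contact_force: [1.1, -0.2, -1.2]
opening: 0.0359
```

Run:
```python
from h import *
p=J(0,-.150)
plan((p[0],p[1],.155,3),(p[0],p[1],.0615,3))
a=capture('wrist');cv2.imwrite('pics/w33.png',a)
```

```text
pos [ 0.4301 -0.2695  0.1581] rpy [179.8  -0.4  -3. ] F [ 1.1 -0.2 -1.2] op 35.9 t 33.5
(np.float64(0.6348149873023777), np.float64(-0.1948773236508442), 0.155, 3) -> [20.04 -8.54  0.4 ] [ 0.2 -0.3 -6. ] rows 5.2
(np.float64(0.6348149873023777), np.float64(-0.1948773236508442), 0.0615, 3) -> [19.98 -8.57  9.75] [ 0.2 -0.3 -6. ] rows 5.7
```

View pics/w33.png

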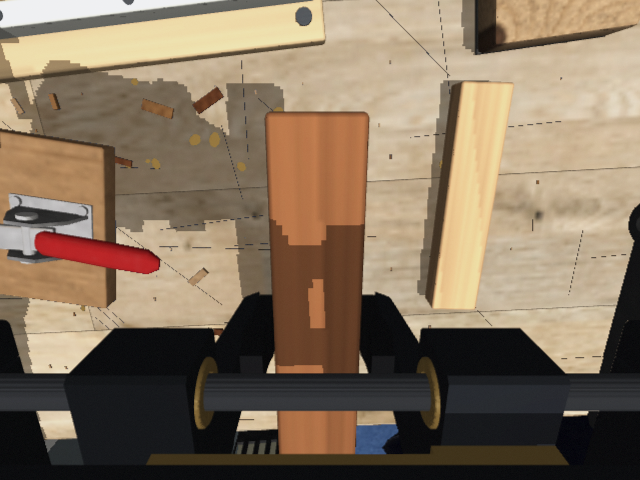

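>>> apply_moves(
  steps="3.3 -1.5 0.2 0 0 -1;6.6 -3 0.2 0 0 -2;10 -4.3 0.2 0 0 -3;13.3 -5.7 0.2 0 0 -4;16.6 -7.1 0.2 0 0 -5;20 -8.55 0.2 0 0 -6;20 -8.55 0.2 0 0 -6;20 -8.55 0.2 0 0 -6",
)

```text
clock: 34.2
eef_pos: [0.6336, -0.191, 0.1501]
tcp_rot: [-3.14, 0.001, 0.056]
contact_force: [-0.0, -0.2, -1.1]
opening: 0.0357
```

>>> apply_moves(
  steps="0 0 2 0 0 0;0 0 4 0 0 0;0 0 6 0 0 0;0 0 7.5 0 0 0;0 0 8.3 0 0 0;0 0 8.3 0 0 0;0 0 8.3 0 0 0",
)

```text
clock: 34.78
eef_pos: [0.6316, -0.1941, 0.069]
tcp_rot: [3.141, 0.002, 0.051]
contact_force: [-0.4, -0.0, -0.3]
opening: 0.0355
```

Run:
```python
from h import *
p=J(0,-.150)
plan((p[0],p[1],.0625,3))
s=capture('scene');cv2.imwrite('pics/s34.png',cv2.resize(s[200:400,230:430],None,fx=3,fy=3,interpolation=cv2.INTER_CUBIC))
```

```text
pos [ 0.6316 -0.1941  0.069 ] rpy [1.8e+02 1.0e-01 2.9e+00] F [-0.4 -0.  -0.3] op 35.5 t 34.8
(np.float64(0.6348149873023777), np.float64(-0.1948773236508442), 0.0625, 3) -> [0.31 0.09 0.65] [ 0.   0.1 -0.1] rows 0.2
```

View pics/s34.png

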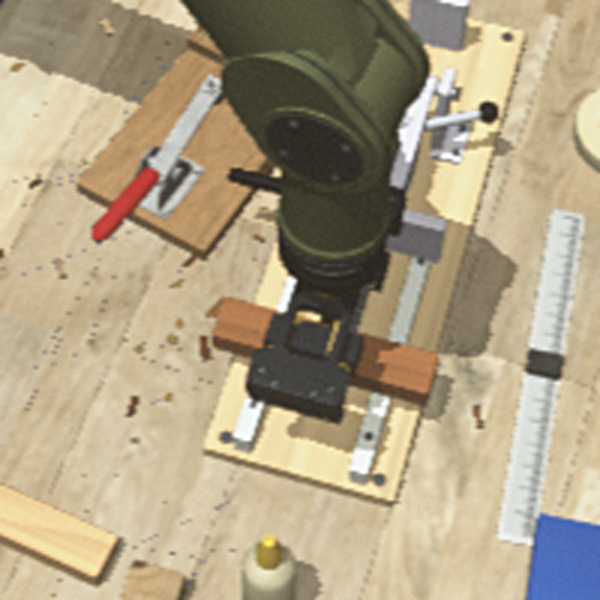

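>>> apply_moves(
  steps="0.2 0 0.2 0 0 0;0.2 0 0.4 0 0 0;0.2 0 0.6 0 0 0;0.2 0 0.7 0 0 0;0.2 0 0.7 0 0 0",
)

```text
clock: 35.25
eef_pos: [0.6346, -0.1934, 0.0625]
tcp_rot: [3.142, 0.0, 0.052]
contact_force: [0.3, -0.4, -1.0]
opening: 0.0358
```

>>> apply_moves(
  steps="0 0 0 0 0 0;0 0 0 0 0 0;0 0 0 0 0 0;0 0 0 0 0 0;0 0 0 0 0 0;0 0 -1 0 0 0",
  claw=6,
)

```text
clock: 35.75
eef_pos: [0.6333, -0.1931, 0.0712]
tcp_rot: [-3.141, 0.003, 0.052]
contact_force: [-0.1, 0.9, -0.2]
opening: 0.0601
```

>>> apply_moves(
  steps="0 0 -3 0 0 0;0 0 -6 0 0 0;0 0 -9 0 0 0;0 0 -9 0 0 0;0 0 -9 0 0 0",
)

```text
clock: 36.17
eef_pos: [0.6361, -0.1938, 0.1655]
tcp_rot: [3.14, -0.005, 0.052]
contact_force: [0.2, 0.2, 0.3]
opening: 0.06
```

Run:
```python
from h import *
p=J(0,-.20)
plan((p[0],p[1],.155,93))
print(np.round(sense()['q'],2))
c=cam('wrist');a=capture('wrist');cv2.imwrite('pics/w35.png',a)
```

```text
pos [ 0.6361 -0.1938  0.1655] rpy [179.9  -0.3   3. ] F [0.2 0.2 0.3] op 60.0 t 36.2
(np.float64(0.6374133164031703), np.float64(-0.2448097648677923), 0.155, 93) -> [-0.14  5.09  1.05] [  0.3  -0.2 -90. ] rows 12.6
[ 0.31  0.85 -0.17  1.52  0.18  0.78 -1.44]
```

View pics/w35.png

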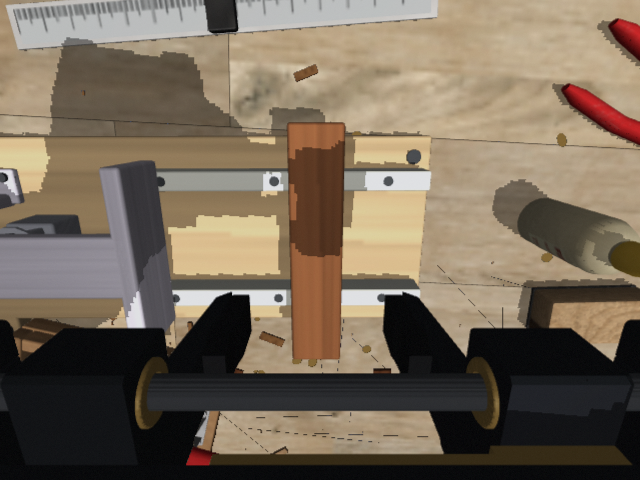

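>>> apply_moves(
  steps="0 1 -1 0 0 -14;0 2.5 -1 0 0 -28;0 4 -1 0 0 -42;0 4.6 -1 0 0 -56;0 4.6 -1 0 0 -56;0 4.6 -1 0 0 -56;0 4.6 -1 0 0 -56;0 4.6 -1 0 0 -56",
  claw=8.8,
)

```text
clock: 36.88
eef_pos: [0.6359, -0.2392, 0.1708]
tcp_rot: [-3.138, 0.001, 1.036]
contact_force: [0.1, 0.8, -0.8]
opening: 0.0879
```

>>> apply_moves(
  steps="0 0 0 0 0 -34;0 0 0 0 0 -34;0 0 0 0 0 -34;0 0 0 0 0 -34;0 0 0 0 0 -34;0 0 0 0 0 -34;0 0 0 0 0 -34",
)

```text
clock: 37.47
eef_pos: [0.6362, -0.2392, 0.1712]
tcp_rot: [-3.139, -0.001, 1.62]
contact_force: [-0.7, 0.2, 0.1]
opening: 0.0881
```

Run:
```python
from h import *
p=J(0,-.192)
plan((p[0],p[1],.15,93),(p[0],p[1],.0605,93))
c=cam('wrist');a=capture('wrist');cv2.imwrite('pics/w36.png',a)
```

```text
pos [ 0.6362 -0.2392  0.1712] rpy [-1.799e+02 -1.000e-01  9.280e+01] F [-0.7  0.2  0.1] op 88.1 t 37.5
(np.float64(0.6369975837470435), np.float64(-0.2368205742730806), 0.15, 93) -> [0.24 0.09 2.12] [-0.1 -0.1 -0.2] rows 0.5
(np.float64(0.6369975837470435), np.float64(-0.2368205742730806), 0.0605, 93) -> [ 0.22  0.11 11.07] [-0.1 -0.1 -0.2] rows 2.7
```

View pics/w36.png

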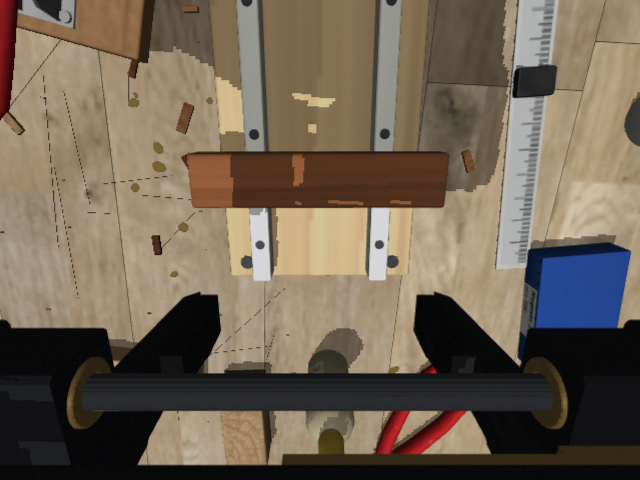

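Run:
```python
from h import *
c=cam('wrist')
print(toJ(ray(c,[(188,154),(448,152),(445,207),(191,208)],.059))*1000)
```

```text
[[ -84.05503897 -131.81914113   59.        ]
 [  83.21040998 -130.86153924   59.        ]
 [  85.1113543  -166.8234861    59.        ]
 [ -85.95066985 -167.23703108   59.        ]]
```

>>> apply_moves(
  steps="0 0.1 3 0 0 0;0 0.1 6 0 0 0;0 0.1 8.5 0 0 0;0 0.1 10 0 0 0;0 0.1 10.8 0 0 0;0 0.1 11 0 0 0;0 0.1 11 0 0 0;0 0.1 11 0 0 0",
)

```text
clock: 38.18
eef_pos: [0.6392, -0.2394, 0.064]
tcp_rot: [3.139, 0.001, 1.622]
contact_force: [0.2, -0.3, 0.2]
opening: 0.0878
```

Run:
```python
from h import *
p=J(0,-.086)
plan((p[0],p[1],.0605,93));print(toJ(sense()['eef_pos']))
```

```text
pos [ 0.6392 -0.2394  0.064 ] rpy [179.9   0.   93. ] F [ 0.2 -0.3  0.2] op 87.8 t 38.2
(np.float64(0.6314891260533633), np.float64(-0.13096379889315068), 0.0605, 93) -> [10.87 -0.21  0.35] [ 0.1  0.  -0. ] rows 2.6
[[ 0.0020537  -0.19466381  0.06402208]]
```

>>> apply_moves(
  steps="1.2 -0.1 0.3 0 0 0;2.2 -0.2 0.3 0 0 0;3.2 -0.2 0.3 0 0 0;4.2 -0.2 0.3 0 0 0;5.2 -0.2 0.3 0 0 0;6.2 -0.2 0.3 0 0 0;7.2 -0.2 0.3 0 0 0;8 -0.2 0.3 0 0 0",
)

```text
clock: 38.85
eef_pos: [0.632, -0.158, 0.0598]
tcp_rot: [3.141, -0.0, 1.624]
contact_force: [-0.2, -1.3, 0.7]
opening: 0.0881
```

>>> apply_moves(
  steps="0.7 0 0 0 0 0;1.4 0 0 0 0 0;2 0 0 0 0 0;2.5 0 0 0 0 0;2.5 0 0 0 0 0",
)

```text
clock: 39.27
eef_pos: [0.6306, -0.1327, 0.0595]
tcp_rot: [-3.141, -0.001, 1.625]
contact_force: [-0.0, 0.7, 0.1]
opening: 0.0878
```

Run:
```python
from h import *
plan();print(toJ(sense()['eef_pos']))
c=cam('wrist');a=capture('wrist');cv2.imwrite('pics/w37.png',a)
```

```text
pos [ 0.6306 -0.1327  0.0595] rpy [-1.80e+02 -1.00e-01  9.31e+01] F [-0.   0.7  0.1] op 87.8 t 39.3
[[-0.0010195  -0.08764063  0.05953163]]
```

View pics/w37.png

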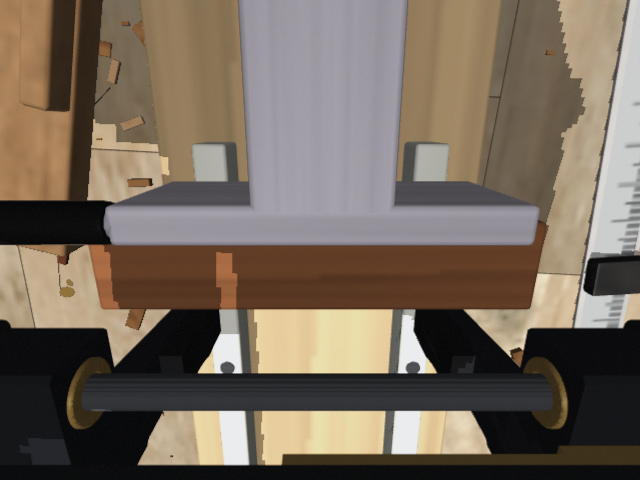

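>>> apply_moves(
  steps="0.2 0 0 0 0 0;0.4 0 0 0 0 0;0.4 0 0 0 0 0;0.4 0 0 0 0 0",
)

```text
clock: 39.65
eef_pos: [0.6303, -0.1318, 0.0594]
tcp_rot: [-3.141, 0.001, 1.622]
contact_force: [0.3, -2.9, -0.7]
opening: 0.0878
```

Run:
```python
from h import *
plan();print(toJ(sense()['eef_pos']))
c=cam('wrist');a=capture('wrist');cv2.imwrite('pics/w38.png',a)
```

```text
pos [ 0.6303 -0.1318  0.0594] rpy [-1.80e+02  1.00e-01  9.29e+01] F [ 0.3 -2.9 -0.7] op 87.8 t 39.6
[[-0.00122859 -0.0867988   0.05943289]]
```

View pics/w38.png

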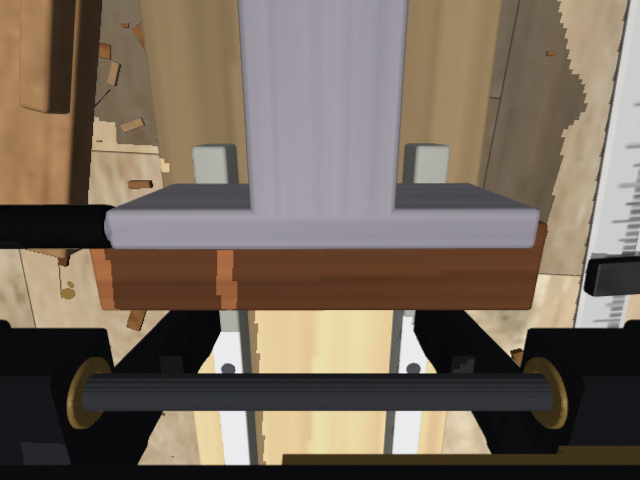

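>>> apply_moves(
  steps="0.3 0 0 0 0 0;0.5 0 0 0 0 0;0.5 0 0 0 0 0;0.5 0 0 0 0 0",
)

```text
clock: 40.03
eef_pos: [0.6302, -0.1317, 0.0596]
tcp_rot: [-3.141, 0.008, 1.621]
contact_force: [0.6, -9.9, -0.5]
opening: 0.0877
```

>>> apply_moves(
  steps="0 0 0 0 0 0;0 0 0 0 0 0;-1.5 0 0 0 0 0;-3 0 -1 0 0 0;-3 0 -5 0 0 0;-3 0 -9 0 0 0;-3 0 -10 0 0 0;-3 0 -10 0 0 0",
)

```text
clock: 40.7
eef_pos: [0.6343, -0.1544, 0.1636]
tcp_rot: [3.134, -0.001, 1.623]
contact_force: [1.4, 0.0, -0.6]
opening: 0.0884
```

Run:
```python
from h import *
plan((.45,-.30,.2,3),(.45,-.382,.2,-3));print(toJ(sense()['eef_pos']))
c=cam('wrist');a=capture('wrist');cv2.imwrite('pics/w39.png',a)
```

```text
pos [ 0.6343 -0.1544  0.1636] rpy [179.6  -0.   93. ] F [ 1.4  0.  -0.6] op 88.4 t 40.7
(0.45, -0.3, 0.2, 3) -> [-13.58 -19.13  -3.8 ] [ 0.3 -0.4 90. ] rows 12.6
(0.45, -0.382, 0.2, -3) -> [-21.77 -19.56  -3.8 ] [ 0.3 -0.4 96. ] rows 13.4
[[ 0.001583   -0.10953289  0.16361801]]
```

View pics/w39.png

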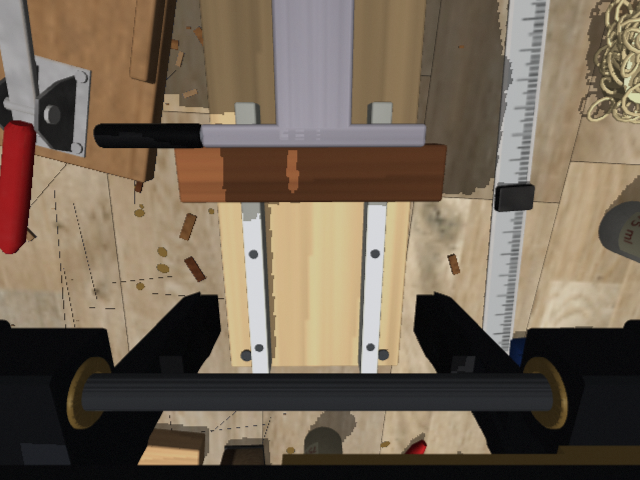

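>>> apply_moves(
  steps="-3 -2.7 -3.8 0 0 7;-6 -5.4 -3.8 0 0 14;-9 -8.1 -3.8 0 0 21;-12 -10.8 -3.8 0 0 28;-15 -13.5 -3.8 0 0 35;-18 -16.2 -3.8 0 0 42;-21 -18.9 -3.8 0 0 49;-21.8 -19.5 -3.8 0 0 56",
  claw=7.5,
)

```text
clock: 41.42
eef_pos: [0.4406, -0.3893, 0.1951]
tcp_rot: [-3.138, 0.008, 0.63]
contact_force: [-1.2, 0.3, -0.5]
opening: 0.0752
```

>>> apply_moves(
  steps="0 0 0 0 0 20;0 0 0 0 0 20;0 0 0 0 0 40;0 0 0 0 0 40;0 0 0 0 0 40;0 0 0 0 0 40;0 0 0 0 0 40;0 0 0 0 0 40",
)

```text
clock: 42.08
eef_pos: [0.4477, -0.3826, 0.196]
tcp_rot: [-3.14, 0.003, -0.05]
contact_force: [0.4, 0.1, 0.3]
opening: 0.0751
```

Run:
```python
from h import *
plan((.45,-.382,.2,-3))
c=cam('wrist');a=capture('wrist');cv2.imwrite('pics/w40.png',a);plan()
```

```text
pos [ 0.4477 -0.3826  0.196 ] rpy [-179.9    0.2   -2.9] F [0.4 0.1 0.3] op 75.1 t 42.1
(0.45, -0.382, 0.2, -3) -> [ 0.23 -0.07 -0.4 ] [-0.1  0.2  0.1] rows 0.1
pos [ 0.4478 -0.3827  0.1964] rpy [-1.799e+02  1.000e-01 -2.900e+00] F [0.2 0.  0. ] op 74.8 t 42.1
```

View pics/w40.png

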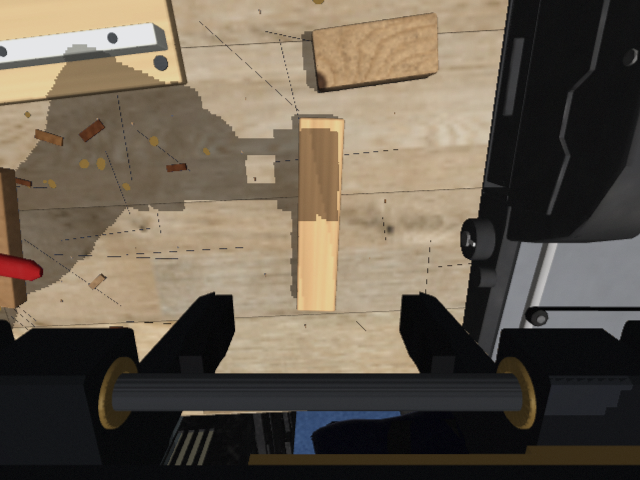

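Run:
```python
from h import *
c=cam('wrist');t=cam('top')
a=cv2.imread('pics/t31.png');cv2.imwrite('pics/t31c.png',cv2.resize(a[160:370,420:640],None,fx=3.5,fy=2.8))
for z in(0,.05,.1,.15,.2): print(z,ray(c,[(478,240),(510,150)],z).round(3).tolist(),ray(t,[(513,276),(516,200),(515,300)],z).round(3).tolist())
print(stave(c,[(299,117),(344,119),(336,311),(297,309)]))
```

```text
0 [[0.419, -0.533, 0.0], [0.499, -0.553, 0.0]] [[0.434, -0.525, 0.0], [0.619, -0.543, 0.0], [0.376, -0.526, 0.0]]
0.05 [[0.435, -0.51, 0.05], [0.504, -0.528, 0.05]] [[0.433, -0.506, 0.05], [0.61, -0.524, 0.05], [0.378, -0.508, 0.05]]
0.1 [[0.452, -0.488, 0.1], [0.508, -0.502, 0.1]] [[0.432, -0.488, 0.1], [0.602, -0.505, 0.1], [0.379, -0.489, 0.1]]
0.15 [[0.469, -0.465, 0.15], [0.512, -0.476, 0.15]] [[0.431, -0.469, 0.15], [0.594, -0.485, 0.15], [0.38, -0.47, 0.15]]
0.2 [[0.486, -0.443, 0.2], [0.516, -0.451, 0.2]] [[0.43, -0.451, 0.2], [0.586, -0.466, 0.2], [0.382, -0.452, 0.2]]
(array([ 0.44891169, -0.3850636 ,  0.022     ]), np.float64(-4.18237461057319), np.float64(0.1685738679208043), np.float64(0.035387331610071286), np.float64(0.03627594646547679))
```

View pics/t31c.png

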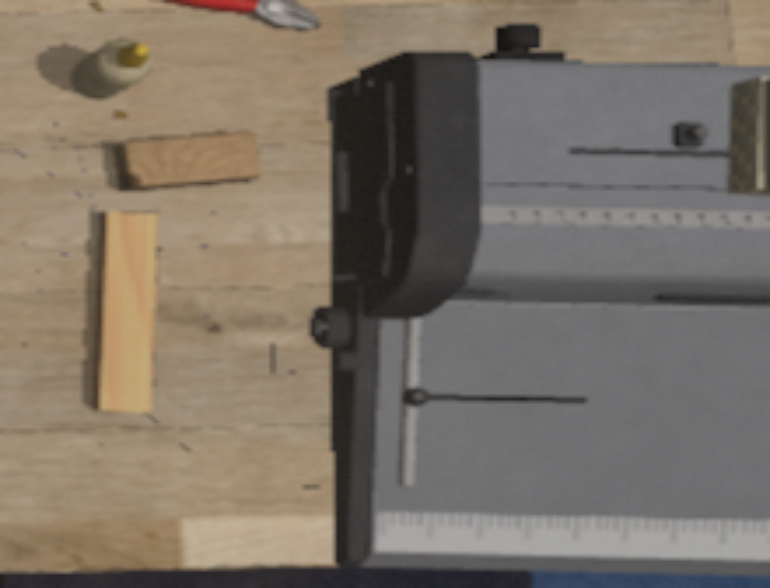

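>>> apply_moves(
  steps="0.1 0.1 4 0 0 0.8;0.1 0.1 8 0 0 0.8;0.1 0.1 11 0 0 0.8;0.1 0.1 13.5 0 0 0.8;0.1 0.1 15.5 0 0 0.8;0.1 0.1 16.6 0 0 0.8;0.1 0.1 17.2 0 0 0.8;0.1 0.1 17.2 0 0 0.8",
)

```text
clock: 42.8
eef_pos: [0.4489, -0.384, 0.0246]
tcp_rot: [-3.14, 0.001, -0.066]
contact_force: [0.7, 0.5, -0.4]
opening: 0.0747
```

>>> apply_moves(
  steps="0 0 0 0 0 0;0 0 0 0 0 0;0 0 0 0 0 0;0 0 0 0 0 0;0 0 0 0 0 0;0 0 0 0 0 0;0 0 0 0 0 0;0 0 0 0 0 0",
  claw=0,
)

```text
clock: 43.47
eef_pos: [0.4495, -0.3846, 0.026]
tcp_rot: [3.141, -0.0, -0.067]
contact_force: [-1.0, 0.8, 4.5]
opening: 0.0356
```

>>> apply_moves(
  steps="0 0 -2 0 0 0;0 0 -5 0 0 0;0 0 -8 0 0 0;0 0 -11 0 0 0;0 0 -13.5 0 0 0;0 0 -13.5 0 0 0",
)

```text
clock: 43.97
eef_pos: [0.4515, -0.3863, 0.1653]
tcp_rot: [3.137, -0.007, -0.067]
contact_force: [-0.2, -0.2, -1.5]
opening: 0.0357
```

Run:
```python
from h import *
p=J(-.01,-.168)
plan((p[0],p[1],.155,3),(p[0],p[1],.0615,3))
a=capture('wrist');cv2.imwrite('pics/w41.png',a)
```

```text
pos [ 0.4515 -0.3863  0.1653] rpy [179.7  -0.4  -3.8] F [-0.2 -0.2 -1.5] op 35.7 t 44.0
(np.float64(0.6257638975352734), np.float64(-0.21337266830910404), 0.155, 3) -> [ 16.22 -18.42   1.06] [ 0.3 -0.4 -6.8] rows 5.9
(np.float64(0.6257638975352734), np.float64(-0.21337266830910404), 0.0615, 3) -> [ 16.15 -18.47  10.41] [ 0.3 -0.4 -6.8] rows 6.4
```

View pics/w41.png

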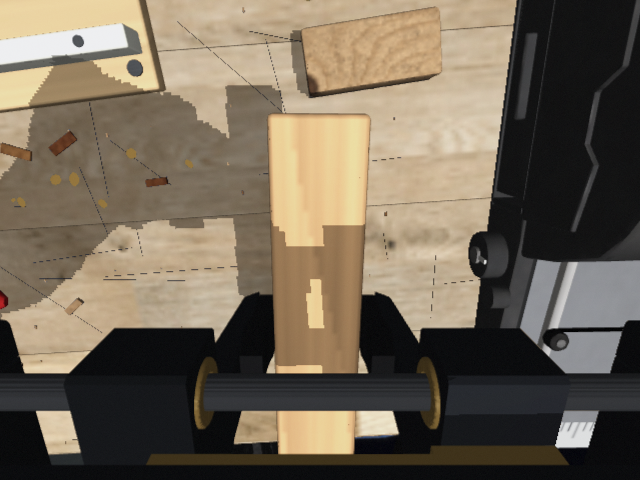

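>>> apply_moves(
  steps="2.6 -3.1 -1 0 0 -1.1;5.6 -6.1 -1 0 0 -2.2;8.5 -9.2 -1 0 0 -3.3;11.4 -12.2 -1 0 0 -4.4;14.3 -15.3 -1 0 0 -5.6;17.2 -18.4 -0.5 0 0 -6.8;17.2 -18.4 0 0 0 -6.8;17.2 -18.4 0 0 0 -6.8",
)

```text
clock: 44.68
eef_pos: [0.6341, -0.2069, 0.1575]
tcp_rot: [-3.137, 0.002, 0.059]
contact_force: [-0.5, 0.3, -0.5]
opening: 0.0352
```

>>> apply_moves(
  steps="0 0 2 0 0 0;0 0 4.5 0 0 0;0 0 6.5 0 0 0;0 0 8.3 0 0 0;0 0 9.2 0 0 0;0 0 9.2 0 0 0;0 0 9.2 0 0 0",
)

```text
clock: 45.27
eef_pos: [0.6323, -0.2131, 0.0681]
tcp_rot: [3.141, 0.002, 0.051]
contact_force: [0.8, 0.0, -0.8]
opening: 0.0354
```

Run:
```python
from h import *
p=J(0,-.168)
plan((p[0],p[1],.063,3))
s=capture('scene');cv2.imwrite('pics/s42.png',cv2.resize(s[200:400,230:430],None,fx=3,fy=3,interpolation=cv2.INTER_CUBIC))
```

```text
pos [ 0.6323 -0.2131  0.0681] rpy [1.8e+02 1.0e-01 2.9e+00] F [ 0.8  0.  -0.8] op 35.4 t 45.3
(np.float64(0.635750385778663), np.float64(-0.21285300248894554), 0.063, 3) -> [ 0.35 -0.01  0.51] [ 0.   0.1 -0.1] rows 0.1
```

View pics/s42.png

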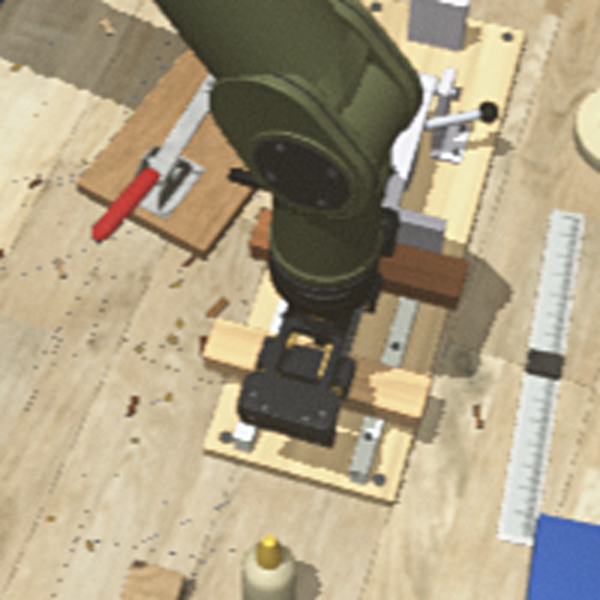

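>>> apply_moves(
  steps="0.3 0 0.2 0 0 0;0.3 0 0.35 0 0 0;0.3 0 0.5 0 0 0;0.3 0 0.6 0 0 0;0.3 0 0.6 0 0 0",
)

```text
clock: 45.73
eef_pos: [0.6364, -0.2122, 0.0631]
tcp_rot: [3.141, -0.001, 0.052]
contact_force: [-0.1, 0.3, 1.9]
opening: 0.0354
```

>>> apply_moves(
  steps="0 0 0 0 0 0;0 0 0 0 0 0;0 0 0 0 0 0;0 0 0 0 0 0;0 0 0 0 0 0;0 0 -1 0 0 0",
  claw=6,
)

```text
clock: 46.23
eef_pos: [0.6347, -0.2117, 0.071]
tcp_rot: [-3.14, 0.004, 0.052]
contact_force: [-0.5, -0.6, -0.2]
opening: 0.0603
```

>>> apply_moves(
  steps="0 0 -3 0 0 0;0 0 -6 0 0 0;0 0 -9 0 0 0;0 0 -10 0 0 0;0 0 -10 0 0 0",
)

```text
clock: 46.65
eef_pos: [0.6383, -0.2128, 0.1766]
tcp_rot: [3.139, -0.007, 0.052]
contact_force: [0.0, -0.3, -0.1]
opening: 0.0603
```

Run:
```python
from h import *
p=J(0,-.212)
plan((p[0],p[1],.17,93))
c=cam('wrist');a=capture('wrist');cv2.imwrite('pics/w43.png',a)
```

```text
pos [ 0.6383 -0.2128  0.1766] rpy [179.9  -0.4   3. ] F [ 0.  -0.3 -0.1] op 60.3 t 46.6
(np.float64(0.6380369153873605), np.float64(-0.2567935507598598), 0.17, 93) -> [-0.26  4.39  0.66] [  0.4  -0.2 -90. ] rows 12.6
```

View pics/w43.png

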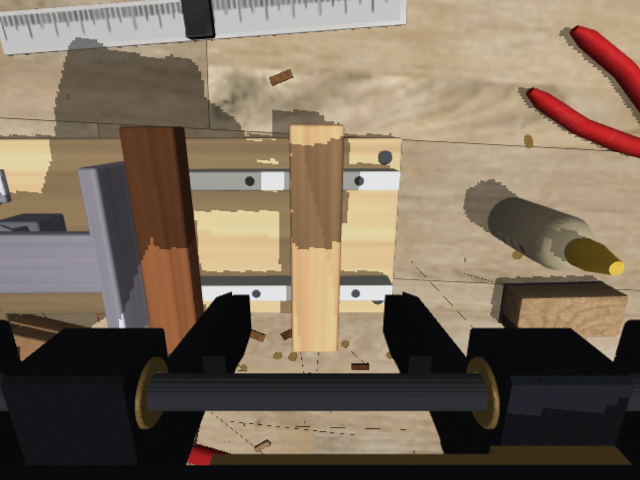

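>>> apply_moves(
  steps="0 1 0 0 0 -7;0 2 0 0 0 -14;0 3 0 0 0 -21;0 4 0 0 0 -28;0 4.2 0 0 0 -35;0 4.2 0 0 0 -42;0 4.2 0 0 0 -49;0 4.2 0 0 0 -56",
  claw=8.8,
)

```text
clock: 47.37
eef_pos: [0.6369, -0.2538, 0.17]
tcp_rot: [-3.137, 0.001, 1.036]
contact_force: [0.6, -0.2, 0.1]
opening: 0.088
```

>>> apply_moves(
  steps="0 0 0 0 0 -34;0 0 0 0 0 -34;0 0 0 0 0 -34;0 0 0 0 0 -34;0 0 0 0 0 -34;0 0 0 0 0 -34;0 0 0 0 0 -34",
)

```text
clock: 47.95
eef_pos: [0.6373, -0.2538, 0.1706]
tcp_rot: [-3.139, -0.002, 1.621]
contact_force: [0.3, -0.1, -1.0]
opening: 0.0878
```

Run:
```python
from h import *
p=J(0,-.210)
plan((p[0],p[1],.0605,93));print(toJ(sense()['eef_pos']))
c=cam('wrist');a=capture('wrist');cv2.imwrite('pics/w44.png',a)
```

```text
pos [ 0.6373 -0.2538  0.1706] rpy [-1.798e+02 -1.000e-01  9.280e+01] F [ 0.3 -0.1 -1. ] op 87.8 t 48.0
(np.float64(0.6379329822233288), np.float64(-0.25479625311118187), 0.0605, 93) -> [-0.12  0.09 11.01] [-0.2 -0.1 -0.2] rows 2.6
[[-0.00058507 -0.20895401  0.17061976]]
```

View pics/w44.png

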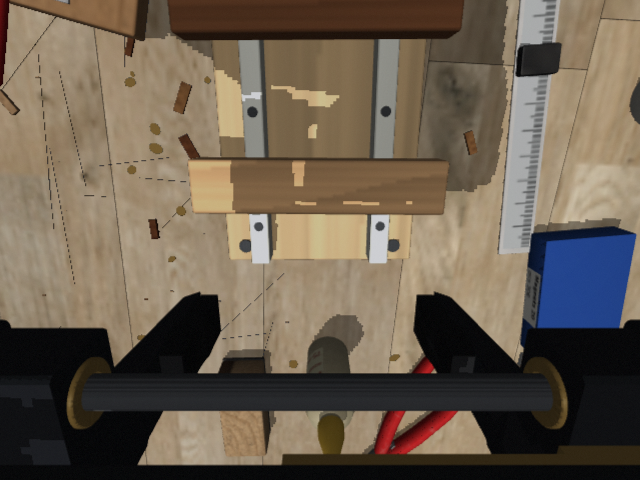

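>>> apply_moves(
  steps="0 0.05 3 0 0 0;0 0.05 6 0 0 0;0 0.05 8.5 0 0 0;0 0.05 10 0 0 0;0 0.05 10.8 0 0 0;0 0.05 11 0 0 0;0 0.05 11 0 0 0;0 0.05 11 0 0 0",
)

```text
clock: 48.67
eef_pos: [0.6399, -0.2542, 0.064]
tcp_rot: [3.139, 0.001, 1.622]
contact_force: [0.4, -0.2, -0.2]
opening: 0.088
```

Run:
```python
from h import *
p=J(0,-.1226)
plan((p[0],p[1],.0605,93));print(toJ(sense()['eef_pos']))
```

```text
pos [ 0.6399 -0.2542  0.064 ] rpy [179.9   0.   93. ] F [ 0.4 -0.2 -0.2] op 88.0 t 48.7
(np.float64(0.6333911029551434), np.float64(-0.16751434586395667), 0.0605, 93) -> [ 8.69 -0.21  0.35] [ 0.1  0.  -0. ] rows 2.1
[[ 0.00204597 -0.2094614   0.06402372]]
```

>>> apply_moves(
  steps="1 -0.1 0.3 0 0 0;2 -0.2 0.3 0 0 0;3 -0.2 0.3 0 0 0;4 -0.2 0.3 0 0 0;5 -0.2 0.3 0 0 0;6 -0.2 0.3 0 0 0;7 -0.2 0.3 0 0 0;7.6 -0.2 0.3 0 0 0",
)

```text
clock: 49.33
eef_pos: [0.633, -0.176, 0.0598]
tcp_rot: [3.141, -0.001, 1.625]
contact_force: [-0.8, -1.5, 1.5]
opening: 0.0885
```

>>> apply_moves(
  steps="0.4 0 0 0 0 0;0.7 0 0 0 0 0;1 0 0 0 0 0;1.2 0 0 0 0 0;1.2 0 0 0 0 0",
)

```text
clock: 49.75
eef_pos: [0.6323, -0.1677, 0.0596]
tcp_rot: [3.142, 0.002, 1.622]
contact_force: [1.2, -3.3, 1.7]
opening: 0.0882
```

>>> apply_moves(
  steps="0.3 0 0 0 0 0;0.5 0 0 0 0 0;0.5 0 0 0 0 0;0.5 0 0 0 0 0",
)

```text
clock: 50.08
eef_pos: [0.6321, -0.1676, 0.0596]
tcp_rot: [3.141, 0.008, 1.62]
contact_force: [1.7, -10.6, 0.5]
opening: 0.0879
```

Run:
```python
from h import *
plan();print(toJ(sense()['eef_pos']))
c=cam('wrist');a=capture('wrist');cv2.imwrite('pics/w45.png',a)
```

```text
pos [ 0.6321 -0.1676  0.0596] rpy [180.    0.5  92.8] F [  1.7 -10.6   0.5] op 87.9 t 50.1
[[-0.00127416 -0.12260316  0.05964755]]
```

View pics/w45.png

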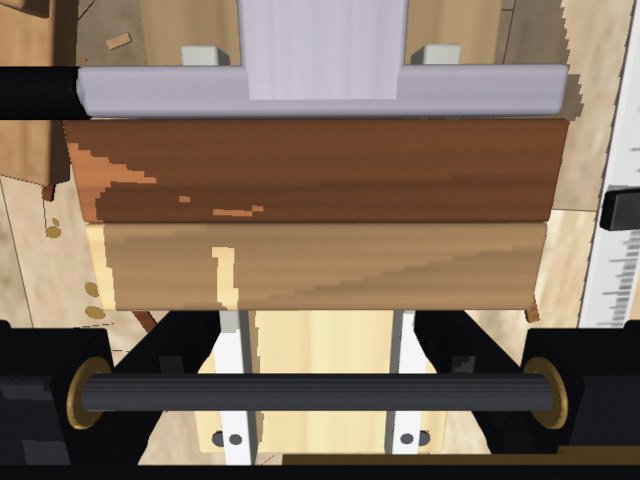

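>>> apply_moves(
  steps="-1 0 0 0 0 0;-2.5 0 0 0 0 0;-2.5 0 -4 0 0 0;-2.5 0 -8 0 0 0;-2.5 0 -12 0 0 0;-2.5 0 -16 0 0 0;-2.5 0 -18 0 0 0;-2.5 0 -18 0 0 0",
)

```text
clock: 50.8
eef_pos: [0.6362, -0.1851, 0.2454]
tcp_rot: [3.132, -0.001, 1.623]
contact_force: [0.5, 0.1, -0.4]
opening: 0.0877
```

Run:
```python
from h import *
plan((.426,.178,.24,4))
a=capture('wrist');cv2.imwrite('pics/w46.png',a)
t=capture('top');cv2.imwrite('pics/t46.png',t)
```

```text
pos [ 0.6362 -0.1851  0.2454] rpy [179.4  -0.   93. ] F [ 0.5  0.1 -0.4] op 87.7 t 50.8
(0.426, 0.178, 0.24, 4) -> [ 37.35 -19.12   0.36] [ 0.4 -0.5 89. ] rows 12.4
```

View pics/w46.png

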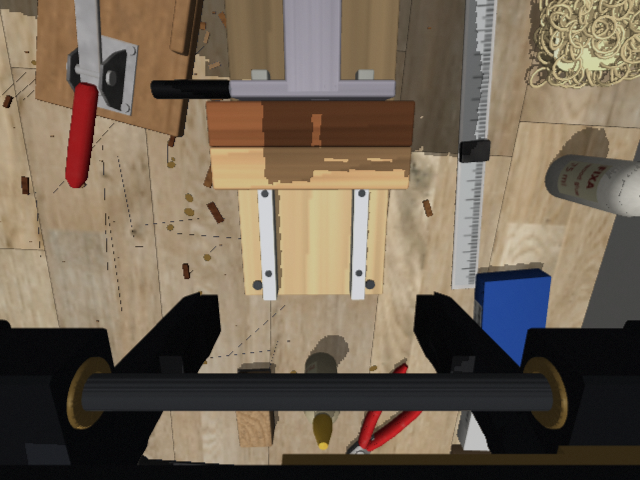

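View pics/t46.png

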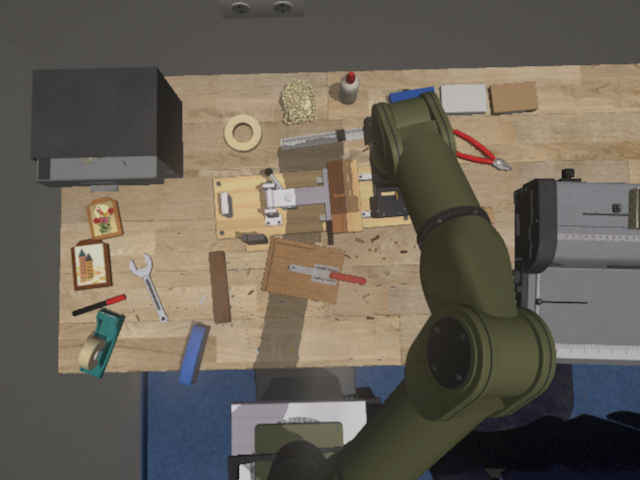

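>>> apply_moves(
  steps="3 -1.5 0.3 0 0 7;6 -3 0.3 0 0 14;9 -4.6 0.3 0 0 21;12 -6.2 0.3 0 0 28;15 -7.7 0.3 0 0 35;18 -9.2 0.3 0 0 42;21 -10.8 0.3 0 0 49;24 -12.3 0.3 0 0 56",
  claw=7.5,
)

```text
clock: 51.57
eef_pos: [0.4953, 0.0479, 0.2348]
tcp_rot: [-3.139, 0.004, 0.639]
contact_force: [-1.7, 1.5, -0.0]
opening: 0.0751
```

Run:
```python
from h import *
plan((.426,.178,.22,4));print(sense()['q'].round(2))
```

```text
pos [0.4953 0.0479 0.2348] rpy [-179.9    0.2   36.6] F [-1.7  1.5 -0. ] op 75.1 t 51.6
(0.426, 0.178, 0.22, 4) -> [  2.2  -14.57   1.51] [-0.1  0.2 32.6] rows 4.6
[ 0.01  0.57 -0.31  1.96  0.28  0.65 -1.41]
```

>>> apply_moves(
  steps="0.5 -3 1 0 0 7;1 -6 1.5 0 0 14;1.5 -10 1.5 0 0 21;2.2 -14.5 1.5 0 0 28;2.2 -14.5 1.5 0 0 32.6;2.2 -14.5 1.5 0 0 32.6;2.2 -14.5 1.5 0 0 32.6;2.2 -14.5 1.5 0 0 32.6",
)

```text
clock: 52.23
eef_pos: [0.4284, 0.1741, 0.2208]
tcp_rot: [3.14, 0.002, 0.076]
contact_force: [0.1, -0.4, 0.8]
opening: 0.0747
```

Run:
```python
from h import *
plan((.426,.178,.22,4))
a=capture('wrist');cv2.imwrite('pics/w47.png',a);plan()
```

```text
pos [0.4284 0.1741 0.2208] rpy [1.799e+02 1.000e-01 4.300e+00] F [ 0.1 -0.4  0.8] op 74.7 t 52.2
(0.426, 0.178, 0.22, 4) -> [-0.21 -0.4   0.08] [0.1 0.1 0.3] rows 0.1
pos [0.4287 0.174  0.221 ] rpy [1.799e+02 1.000e-01 4.300e+00] F [-0.  -0.3  0.6] op 75.0 t 52.3
```

View pics/w47.png

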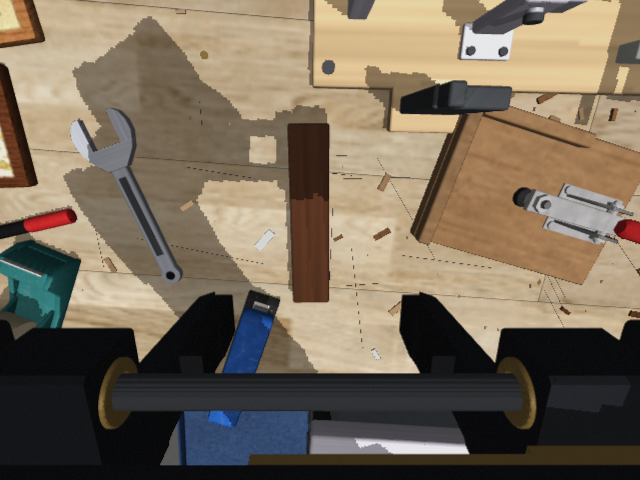

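Run:
```python
from h import *
c=cam('wrist')
s=stave(c,[(289,124.5),(328,124),(328,300.5),(293,301)]);print(s)
print(ray(c,[(265,295),(280,295)],.05))
plan((s[0][0],s[0][1],.0245,s[1]))
```

```text
(array([0.42588321, 0.17944603, 0.022     ]), np.float64(4.588966089826894), np.float64(0.16689519530061447), np.float64(0.033314377726596525), np.float64(0.03484454117451357))
[[0.35955554 0.21481477 0.05      ]
 [0.36056187 0.20128079 0.05      ]]
pos [0.4287 0.174  0.221 ] rpy [1.799e+02 1.000e-01 4.300e+00] F [-0.  -0.3  0.6] op 75.0 t 52.3
(np.float64(0.42588321242726035), np.float64(0.1794460267363385), 0.0245, np.float64(4.588966089826894)) -> [-0.22 -0.6  19.65] [ 0.1  0.1 -0.3] rows 4.7
```

>>> apply_moves(
  steps="0 -0.6 4 0 0 0;0 -0.6 8 0 0 0;0 -0.6 12 0 0 0;0 -0.6 15 0 0 0;0 -0.6 17 0 0 0;0 -0.6 18.7 0 0 0;0 -0.6 19.6 0 0 0;0 -0.6 19.6 0 0 0",
)

```text
clock: 52.95
eef_pos: [0.4303, 0.1809, 0.0249]
tcp_rot: [3.139, 0.006, 0.074]
contact_force: [0.6, 0.1, -0.0]
opening: 0.0749
```

>>> apply_moves(
  steps="0 0 0 0 0 0;0 0 0 0 0 0;0 0 0 0 0 0;0 0 0 0 0 0;0 0 0 0 0 0;0 0 0 0 0 0;0 0 0 0 0 0;0 0 0 0 0 0",
  claw=0,
)

```text
clock: 53.62
eef_pos: [0.4299, 0.1826, 0.0274]
tcp_rot: [3.14, 0.003, 0.077]
contact_force: [-0.1, -0.3, 4.2]
opening: 0.0355
```

>>> apply_moves(
  steps="0 0 -2 0 0 0;0 0 -6 0 0 0;0 0 -10 0 0 0;0 0 -14 0 0 0;0 0 -18 0 0 0;0 0 -20 0 0 0;0 0 -20 0 0 0;0 0 -20 0 0 0",
)

```text
clock: 54.28
eef_pos: [0.4307, 0.1831, 0.2278]
tcp_rot: [3.141, 0.002, 0.076]
contact_force: [-0.4, -0.3, -1.9]
opening: 0.0357
```

Run:
```python
from h import *
p=J(0,-.180)
plan((p[0],p[1],.22,3),(.52,.0,.22,3))
a=capture('wrist');cv2.imwrite('pics/w48.png',a)
```

```text
pos [0.4307 0.1831 0.2278] rpy [1.8e+02 1.0e-01 4.4e+00] F [-0.4 -0.3 -1.9] op 35.7 t 54.3
(np.float64(0.6363739847628532), np.float64(-0.22483678838101306), 0.22, 3) -> [17.4  42.24  0.77] [0.  0.1 1.4] rows 11.0
(0.52, 0.0, 0.22, 3) -> [ 7.51 18.94  0.77] [0.  0.1 1.4] rows 4.9
```

View pics/w48.png

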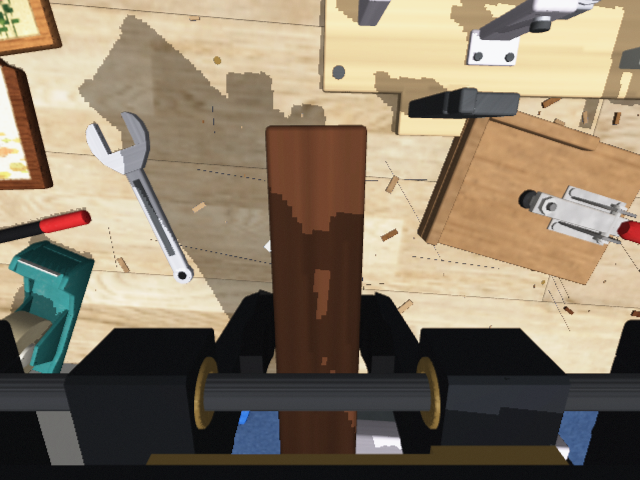

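>>> apply_moves(
  steps="1.5 3.8 0.5 0 0 0.2;3 7.6 0.7 0 0 0.4;4.5 11.4 0.7 0 0 0.6;6.2 15.2 0.7 0 0 0.8;7.8 19 0.7 0 0 1;9.4 22.8 0.7 0 0 1.2;11 26.6 0.7 0 0 1.4;12.5 30.4 0.7 0 0 1.4",
)

```text
clock: 55.0
eef_pos: [0.5777, -0.1123, 0.2173]
tcp_rot: [3.141, 0.008, 0.053]
contact_force: [0.9, 1.4, -0.7]
opening: 0.0356
```

Run:
```python
from h import *
p=J(0.004,-.168)
plan((p[0],p[1],.16,3))
```

```text
pos [ 0.5777 -0.1123  0.2173] rpy [180.    0.5   3. ] F [ 0.9  1.4 -0.7] op 35.6 t 55.0
(np.float64(0.6397449810760188), np.float64(-0.21264513616088213), 0.16, 3) -> [ 5.72 10.35  5.69] [0.  0.5 0. ] rows 3.1
```

>>> apply_moves(
  steps="2 3.2 1 0 0 0;4 6.3 2.5 0 0 0;5.4 9.3 4 0 0 0;5.4 9.3 5.5 0 0 0;5.4 9.3 5.5 0 0 0;5.4 9.3 5.5 0 0 0",
)

```text
clock: 55.5
eef_pos: [0.635, -0.199, 0.1617]
tcp_rot: [-3.14, 0.01, 0.054]
contact_force: [0.5, 0.1, -0.9]
opening: 0.0356
```

Run:
```python
from h import *
p=J(0.004,-.168)
plan((p[0],p[1],.0645,3))
cv2.imwrite('pics/w49.png',capture('wrist'))
```

```text
pos [ 0.635  -0.199   0.1617] rpy [-179.9    0.6    3.1] F [ 0.5  0.1 -0.9] op 35.6 t 55.5
(np.float64(0.6397449810760188), np.float64(-0.21264513616088213), 0.0645, 3) -> [0.5  1.4  9.72] [-0.1  0.6  0.1] rows 2.4
```

View pics/w49.png

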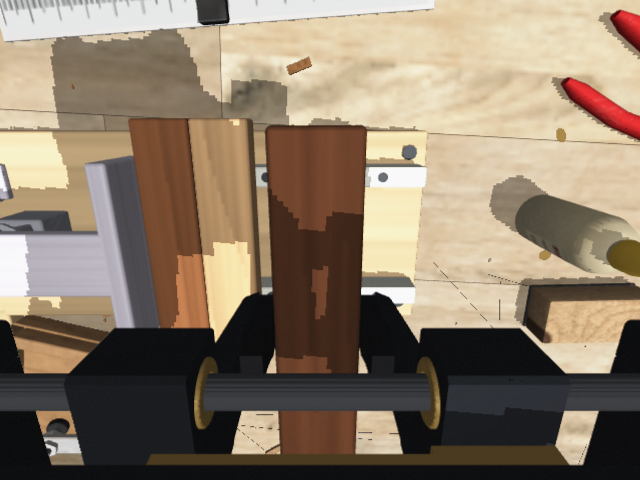

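>>> apply_moves(
  steps="0.5 1.3 0 0 0 0;0.5 1.3 0 0 0 0;0.5 1.3 2 0 0 0;0.5 1.3 4.5 0 0 0;0.5 1.3 6.5 0 0 0;0.5 1.3 8 0 0 0;0.5 1.3 8.8 0 0 0;0.5 1.3 8.8 0 0 0",
)

```text
clock: 56.22
eef_pos: [0.6413, -0.2124, 0.0756]
tcp_rot: [3.141, 0.006, 0.053]
contact_force: [-0.3, 1.1, -0.7]
opening: 0.0358
```

Run:
```python
from h import *
p=J(0.004,-.168)
plan((p[0],p[1],.0645,3))
cv2.imwrite('pics/w50.png',capture('wrist'));plan((p[0],p[1],.0645,3))
```

```text
pos [ 0.6413 -0.2124  0.0756] rpy [180.    0.4   3.1] F [-0.3  1.1 -0.7] op 35.8 t 56.2
(np.float64(0.6397449810760188), np.float64(-0.21264513616088213), 0.0645, 3) -> [-0.15  0.02  1.12] [0.  0.4 0.1] rows 0.3
pos [ 0.6422 -0.2128  0.077 ] rpy [179.9   0.2   3. ] F [ 0.6 -0.1 -0.6] op 35.9 t 56.3
(np.float64(0.6397449810760188), np.float64(-0.21264513616088213), 0.0645, 3) -> [-0.24 -0.02  1.25] [0.1 0.2 0. ] rows 0.3
```

View pics/w50.png

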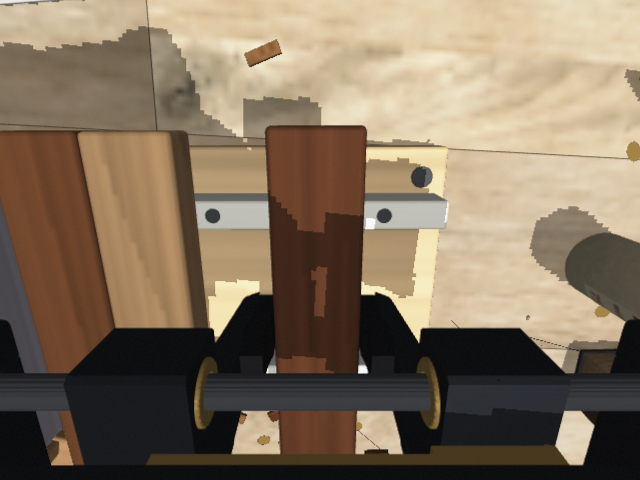

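>>> apply_moves(
  steps="-0.2 0 0.4 0 0 0;-0.2 0 0.7 0 0 0;-0.2 0 0.9 0 0 0;-0.2 0 1.15 0 0 0;-0.2 0 1.25 0 0 0;-0.2 0 1.25 0 0 0",
)

```text
clock: 56.77
eef_pos: [0.6403, -0.2136, 0.0646]
tcp_rot: [3.14, 0.003, 0.052]
contact_force: [-0.6, -0.6, -0.9]
opening: 0.0358
```

Run:
```python
from h import *
plan()
s=capture('scene');cv2.imwrite('pics/s51.png',cv2.resize(s[200:400,230:430],None,fx=3,fy=3,interpolation=cv2.INTER_CUBIC))
```

```text
pos [ 0.6403 -0.2136  0.0646] rpy [179.9   0.2   3. ] F [-0.6 -0.6 -0.9] op 35.8 t 56.8
```

View pics/s51.png

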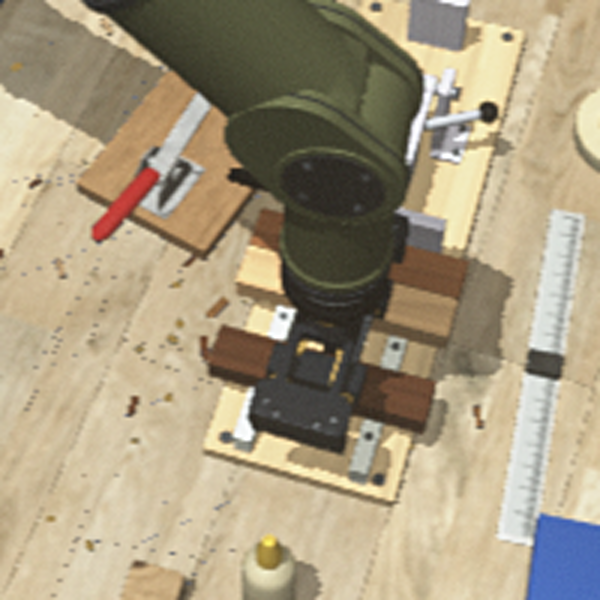

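>>> apply_moves(
  steps="0 0 0.15 0 0 0;0 0 0.2 0 0 0;0 0 0.2 0 0 0",
)

```text
clock: 57.07
eef_pos: [0.6404, -0.2136, 0.0644]
tcp_rot: [3.139, 0.003, 0.052]
contact_force: [-3.9, 0.1, 10.9]
opening: 0.0357
```

>>> apply_moves(
  steps="0 0 0 0 0 0;0 0 0 0 0 0;0 0 0 0 0 0;0 0 0 0 0 0;0 0 0 0 0 0;0 0 -1 0 0 0",
  claw=5.4,
)

```text
clock: 57.57
eef_pos: [0.6387, -0.2133, 0.0707]
tcp_rot: [3.141, 0.008, 0.052]
contact_force: [-1.0, 1.2, 0.5]
opening: 0.0541
```

>>> apply_moves(
  steps="0 0 -3 0 0 0;0 0 -6 0 0 0;0 0 -9 0 0 0;0 0 -10 0 0 0;0 0 -10 0 0 0",
)

```text
clock: 57.98
eef_pos: [0.6428, -0.2136, 0.1764]
tcp_rot: [3.138, -0.003, 0.052]
contact_force: [0.6, -1.0, 0.6]
opening: 0.0541
```

>>> apply_moves(
  steps="0 1 0 0 0 -7;0 2 0 0 0 -14;0 3 0 0 0 -21;0 4 0 0 0 -28;0 4.2 0 0 0 -35;0 4.2 0 0 0 -42;0 4.2 0 0 0 -49;0 4.2 0 0 0 -56",
  claw=8.8,
)

```text
clock: 58.65
eef_pos: [0.6417, -0.2553, 0.1705]
tcp_rot: [-3.136, 0.004, 1.036]
contact_force: [0.6, -0.2, -0.2]
opening: 0.0881
```

>>> apply_moves(
  steps="0 0 0 0 0 -34;0 0 0 0 0 -34;0 0 0 0 0 -34;0 0 0 0 0 -34;0 0 0 0 0 -34;0 0 0 0 0 -34;0 0 0 0 0 -34",
)

```text
clock: 59.23
eef_pos: [0.642, -0.2552, 0.1709]
tcp_rot: [-3.136, 0.0, 1.621]
contact_force: [-0.7, -0.0, -0.6]
opening: 0.0879
```

Run:
```python
from h import *
p=J(0,-.210)
plan((p[0],p[1],.0605,93));print(toJ(sense()['eef_pos']))
c=cam('wrist');a=capture('wrist');cv2.imwrite('pics/w52.png',a)
```

```text
pos [ 0.642  -0.2552  0.1709] rpy [-179.7    0.    92.8] F [-0.7 -0.  -0.6] op 87.9 t 59.2
(np.float64(0.6379329822233288), np.float64(-0.25479625311118187), 0.0605, 93) -> [ 0.06 -0.34 11.04] [-0.3  0.  -0.2] rows 2.6
[[ 0.00402657 -0.21061198  0.17091642]]
```

View pics/w52.png

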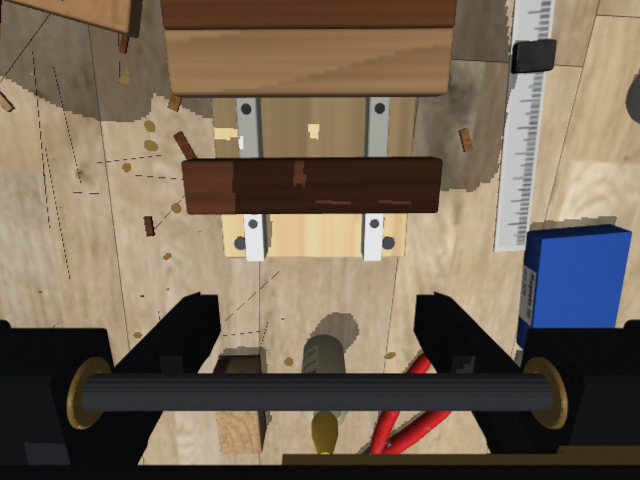

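Dark stave lies on the rails, back edge at row 213, clear of the fingers. Descend and push.

>>> apply_moves(
  steps="0 -0.3 3 0 0 0;0 -0.3 6 0 0 0;0 -0.3 8.5 0 0 0;0 -0.3 10 0 0 0;0 -0.3 10.8 0 0 0;0 -0.3 11 0 0 0;0 -0.3 11 0 0 0;0 -0.3 11 0 0 0",
)

```text
clock: 59.95
eef_pos: [0.6405, -0.2556, 0.0641]
tcp_rot: [-3.14, 0.002, 1.622]
contact_force: [0.6, 0.3, 0.5]
opening: 0.0883
```

Run:
```python
from h import *
p=J(0,-.1586)
plan((p[0],p[1],.0605,93));print(toJ(sense()['eef_pos']))
```

```text
pos [ 0.6405 -0.2556  0.0641] rpy [-1.799e+02  1.000e-01  9.300e+01] F [0.6 0.3 0.5] op 88.3 t 60.0
(np.float64(0.6352618999077141), np.float64(-0.20346570354015928), 0.0605, 93) -> [ 5.23 -0.26  0.35] [-0.1  0.1 -0. ] rows 1.3
[[ 0.00255694 -0.21093876  0.06405885]]
```

>>> apply_moves(
  steps="0.8 -0.1 0.3 0 0 0;1.6 -0.2 0.3 0 0 0;2.4 -0.2 0.3 0 0 0;3.2 -0.2 0.3 0 0 0;4 -0.2 0.3 0 0 0;4.5 -0.2 0.3 0 0 0;4.9 -0.2 0.3 0 0 0;5.2 -0.2 0.3 0 0 0",
)

```text
clock: 60.62
eef_pos: [0.6349, -0.2036, 0.0597]
tcp_rot: [-3.138, 0.002, 1.624]
contact_force: [0.7, -8.2, 2.4]
opening: 0.0881
```

>>> apply_moves(
  steps="0.2 0 0 0 0 0;0.4 0 0 0 0 0;0.4 0 0 0 0 0;0.4 0 0 0 0 0",
)

```text
clock: 60.95
eef_pos: [0.6348, -0.2036, 0.0597]
tcp_rot: [-3.138, 0.007, 1.621]
contact_force: [1.9, -7.2, 2.2]
opening: 0.0881
```

>>> apply_moves(
  steps="0.2 0 0 0 0 0;0.4 0 0 0 0 0;0.4 0 0 0 0 0;0.4 0 0 0 0 0",
)

```text
clock: 61.28
eef_pos: [0.6347, -0.2035, 0.0598]
tcp_rot: [-3.139, 0.013, 1.62]
contact_force: [1.6, -12.2, 2.8]
opening: 0.0881
```

Run:
```python
from h import *
plan();print(toJ(sense()['eef_pos']))
c=cam('wrist');a=capture('wrist');cv2.imwrite('pics/w53.png',a)
```

```text
pos [ 0.6347 -0.2035  0.0598] rpy [-179.8    0.7   92.8] F [  1.6 -12.2   2.8] op 88.1 t 61.3
[[-0.00053264 -0.1586131   0.05980439]]
```

View pics/w53.png

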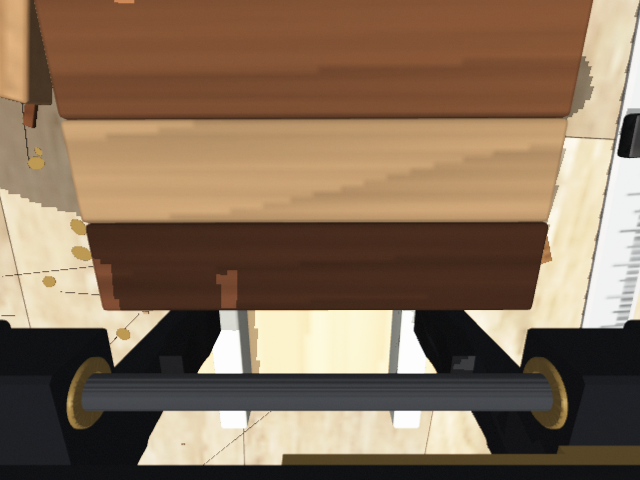

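>>> apply_moves(
  steps="-0.5 0 0 0 0 0;-1.5 0 0 0 0 0;-2.5 0 0 0 0 0;-2.5 0 -4 0 0 0;-2.5 0 -8 0 0 0;-2.5 0 -12 0 0 0;-2.5 0 -16 0 0 0;-2.5 0 -18 0 0 0",
)

```text
clock: 62.0
eef_pos: [0.6381, -0.2201, 0.2448]
tcp_rot: [3.139, 0.001, 1.623]
contact_force: [1.0, -0.4, 0.8]
opening: 0.0877
```

>>> apply_moves(
  steps="-2 4 0 0 0 0;-4 8 0 0 0 0;-6 12 0 0 0 0;-8 16 0 0 0 0;-8 16 0 0 0 0;-8 16 0 0 0 0",
)

```text
clock: 62.5
eef_pos: [0.8031, -0.2934, 0.2362]
tcp_rot: [-3.141, -0.0, 1.618]
contact_force: [0.2, 0.3, -0.2]
opening: 0.0882
```

Run:
```python
from h import *
plan()
s=capture('scene');cv2.imwrite('pics/s54f.png',s);cv2.imwrite('pics/s54.png',cv2.resize(s[180:360,250:430],None,fx=3.3,fy=3.3,interpolation=cv2.INTER_CUBIC))
t=capture('top');cv2.imwrite('pics/t54.png',t)
cv2.imwrite('pics/w54.png',capture('wrist'))
```

```text
pos [ 0.8031 -0.2934  0.2362] rpy [-180.    -0.    92.7] F [ 0.2  0.3 -0.2] op 88.2 t 62.5
```

View pics/s54.png

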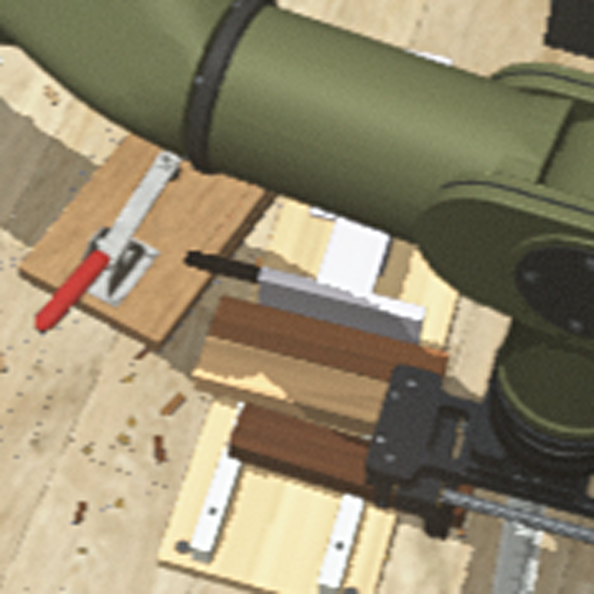

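View pics/t54.png

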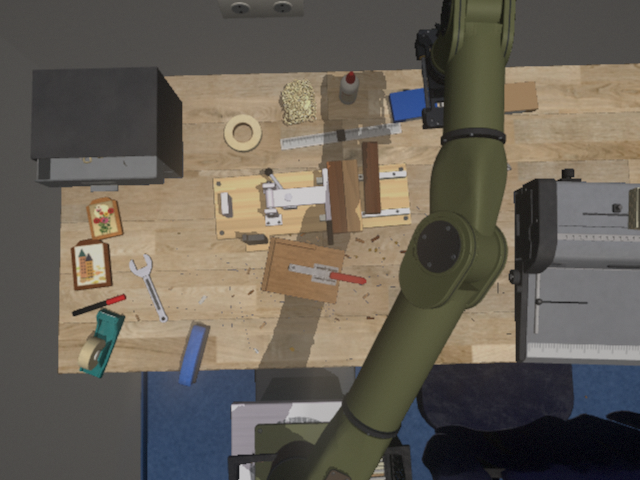

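View pics/s54f.png

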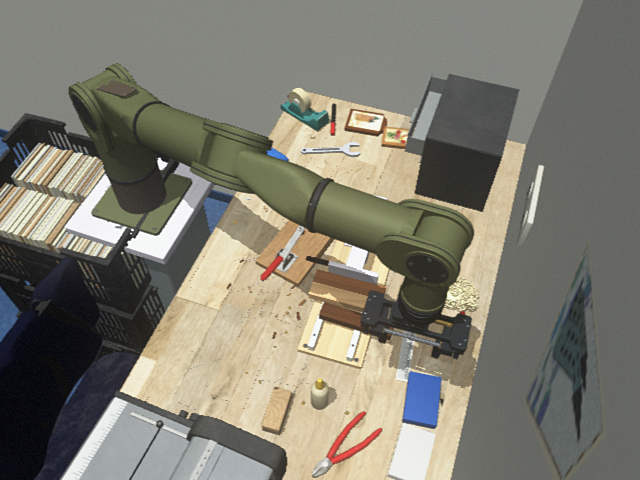

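Run:
```python
from h import *
t=cv2.imread('pics/t54.png');cv2.imwrite('pics/t54c.png',cv2.resize(t[130:250,300:430],None,fx=5,fy=5,interpolation=cv2.INTER_CUBIC))
p=J(0,-.20)
plan((p[0],p[1],.22,93),(p[0],p[1],.22,3))
```

```text
pos [ 0.7996 -0.2911  0.2379] rpy [-179.7   -0.    93.1] F [-0.7  0.2 -0.1] op 87.8 t 62.6
(np.float64(0.6374133164031703), np.float64(-0.2448097648677923), 0.22, 93) -> [  5.49 -15.94   1.88] [-0.3 -0.   0.1] rows 4.1
(np.float64(0.6374133164031703), np.float64(-0.2448097648677923), 0.22, 3) -> [  5.49 -15.94   1.88] [-0.3  0.2 90.1] rows 12.6
```

View pics/t54c.png

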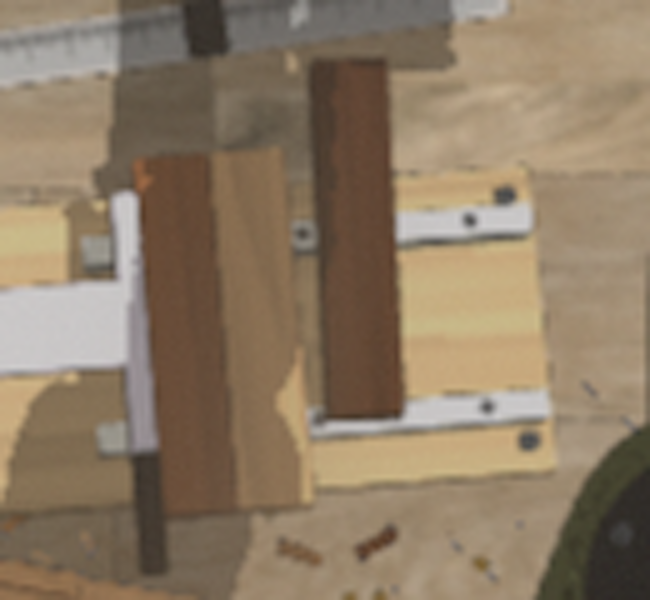

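Run:
```python
from h import *
t=cam('top')
q=np.array([(320,62),(387,60),(402,413),(328,418)])/5+[299.6,129.6]
P=toJ(ray(t,q,.059))*1000;print(P,P.mean(0))
q=np.array([(140,158),(283,150),(310,505),(165,512)])/5+[299.6,129.6]
print(toJ(ray(t,q,.059))*1000)
p=J(.165,-.141)
plan((p[0],p[1],.2,93))
```

```text
[[ 122.15475189 -132.18585915   59.        ]
 [ 120.66116068 -163.67802005   59.        ]
 [ -46.86178268 -155.93776219   59.        ]
 [ -46.53760791 -121.47077127   59.        ]] [  37.35413049 -143.31810316   59.        ]
[[  82.88400318  -44.14220599   59.        ]
 [  81.48303897 -111.29470589   59.        ]
 [ -86.41527241 -109.68052729   59.        ]
 [ -84.47609741  -42.47039706   59.        ]]
pos [ 0.7996 -0.2911  0.2379] rpy [-179.7   -0.    93.1] F [-0.7  0.2 -0.1] op 87.8 t 62.6
(np.float64(0.7991243440801636), np.float64(-0.17731499819917806), 0.2, 93) -> [11.36  0.58  3.8 ] [-0.3 -0.   0.1] rows 2.9
```

Run:
```python
from h import *
p=J(.160,-.147);q=J(.103,-.143)
plan((p[0],p[1],.12,93),(p[0],p[1],.0605,93),(q[0],q[1],.0605,93))
```

```text
pos [ 0.7996 -0.2911  0.2379] rpy [-179.7   -0.    93.1] F [-0.7  0.2 -0.1] op 87.8 t 62.6
(np.float64(0.794442899450564), np.float64(-0.1835667240552911), 0.12, 93) -> [10.76  0.13 11.8 ] [-0.3 -0.   0.1] rows 3.8
(np.float64(0.794442899450564), np.float64(-0.1835667240552911), 0.0605, 93) -> [10.76  0.16 17.75] [-0.3 -0.   0.1] rows 5.0
(np.float64(0.7373120501351799), np.float64(-0.18253422393283877), 0.0605, 93) -> [11.17 -5.54 17.78] [-0.3 -0.   0.1] rows 5.2
```

Run:
```python
from h import *
t=cam('top');s=cam('scene')
print('tip',tri([t,s],[(350,74),(463,313)]))
print('base ray', ray(s,[(453,347)],0), ray(t,[(349,98)],.0))
# glue_2
print('g2 tip',tri([t,s],[(458,178),(320,381)]),ray(s,[(319,406)],0))
st=sense();p=J(.145,-.147);
plan((.77,-.27,.24,183),(p[0],p[1],.0605,183)); print(st['q'].round(2))
```

```text
tip [ 0.88992031 -0.13746921  0.13770587]
base ray [[ 0.89726699 -0.14719376  0.        ]] [[ 0.88535434 -0.14401179  0.        ]]
g2 tip [ 0.65347397 -0.37427213  0.10962861] [[ 0.65548692 -0.38516308  0.        ]]
pos [ 0.7996 -0.2911  0.2379] rpy [-179.7   -0.    93.1] F [-0.7  0.2 -0.1] op 87.8 t 62.6
(0.77, -0.27, 0.24, 183) -> [ 2.27 -2.84 -0.19] [ -0.2  -0.3 -89.9] rows 12.6
(np.float64(0.7794631670854796), np.float64(-0.18434622278552887), 0.0605, 183) -> [10.76 -1.34 17.76] [ -0.2  -0.3 -89.9] rows 12.6
[ 0.45  1.18 -0.8   0.54  0.73  1.57  0.13]
```

>>> apply_moves(
  steps="0.5 -0.7 0 0 0 -7;1 -1.4 0 0 0 -14;1.5 -2.1 0 0 0 -21;2 -2.8 0 0 0 -28;2.2 -2.8 0 0 0 -35;2.2 -2.8 0 0 0 -42;2.2 -2.8 0 0 0 -49;2.2 -2.8 0 0 0 -56",
  claw=0,
)

```text
clock: 63.32
eef_pos: [0.7694, -0.2714, 0.2403]
tcp_rot: [-3.137, -0.003, 2.609]
contact_force: [0.2, -0.5, -0.1]
opening: 0.0368
```

>>> apply_moves(
  steps="0 0 0 0 0 -20;0 0 0 0 0 -20;0 0 0 0 0 -34;0 0 0 0 0 -34;0 0 0 0 0 -34;0 0 0 0 0 -34;0 0 0 0 0 -34;0 0 0 0 0 -34",
)

```text
clock: 63.98
eef_pos: [0.7704, -0.2716, 0.2398]
tcp_rot: [-3.14, -0.004, -3.091]
contact_force: [1.5, 0.4, -0.2]
opening: 0.0005
```

Run:
```python
from h import *
p=J(.145,-.147);
plan((p[0],p[1],.15,183),(p[0],p[1],.0605,183)); print(sense()['q'].round(2))
cv2.imwrite('pics/w55.png',capture('wrist'))
```

```text
pos [ 0.7704 -0.2716  0.2398] rpy [-179.9   -0.2 -177.1] F [ 1.5  0.4 -0.2] op 0.5 t 64.0
(np.float64(0.7794631670854796), np.float64(-0.18434622278552887), 0.15, 183) -> [-1.39  8.69  8.95] [-0.1 -0.2 -0.1] rows 3.0
(np.float64(0.7794631670854796), np.float64(-0.18434622278552887), 0.0605, 183) -> [-1.42  8.71 17.9 ] [-0.1 -0.2 -0.1] rows 4.8
[ 0.55  1.14 -1.02  0.77  0.89  1.54  1.53]
```

View pics/w55.png

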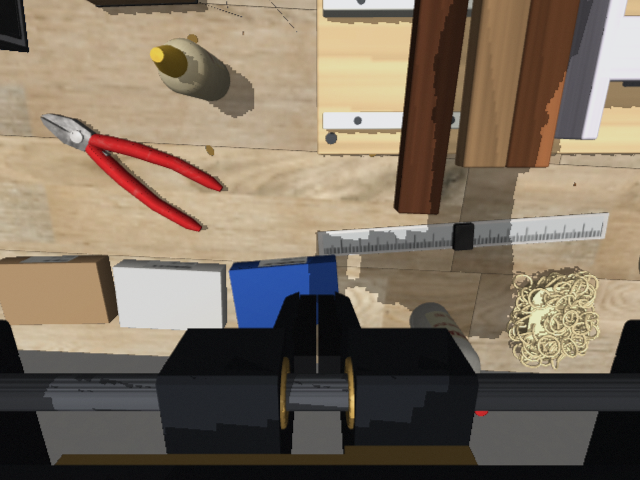

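Run:
```python
from h import *
c=cam('wrist');t=cam('top');s=cam('scene')
for z in (0,.03,.06,.1): print(z,ray(c,[(231,262),(336,257)],z)[:,:2].round(3).tolist())
print('box corner tri',tri([c,s],[(336,257),(441,379)]),tri([c,s],[(231,264),(436,428)]))
q=[(396,208),(438,212),(464,20),(412,20)]
P=toJ(ray(c,q,.059));print(P.round(4))
```

```text
0 [[0.834, -0.362], [0.822, -0.249]]
0.03 [[0.822, -0.355], [0.811, -0.252]]
0.06 [[0.81, -0.348], [0.8, -0.254]]
0.1 [[0.795, -0.339], [0.786, -0.257]]
box corner tri [ 0.86883396 -0.22752406 -0.0571732 ] [ 0.87640207 -0.35429921 -0.02173031]
[[ 0.1177 -0.1661  0.059 ]
 [ 0.1213 -0.1295  0.059 ]
 [-0.0248 -0.1249  0.059 ]
 [-0.0248 -0.1636  0.059 ]]
```

>>> apply_moves(
  steps="-0.7 3 0 0 0 0;-1.4 6 1 0 0 0;-1.4 8.7 3 0 0 0;-1.4 8.7 6 0 0 0;-1.4 8.7 9 0 0 0;-1.4 8.7 9 0 0 0;-1.4 8.7 9 0 0 0",
)

```text
clock: 64.62
eef_pos: [0.7792, -0.1845, 0.1475]
tcp_rot: [-3.14, -0.007, -3.09]
contact_force: [0.1, 0.4, 1.3]
opening: -0.0001
```

Run:
```python
from h import *
p=J(.145,-.148);
plan((p[0],p[1],.0605,183)); print(sense()['q'].round(2))
cv2.imwrite('pics/w56.png',capture('wrist'))
s=capture('scene');cv2.imwrite('pics/s56.png',cv2.resize(s[200:380,300:500],None,fx=3,fy=3))
```

```text
pos [ 0.7792 -0.1845  0.1475] rpy [-179.9   -0.4 -177.1] F [0.1 0.4 1.3] op -0.1 t 64.6
(np.float64(0.7795151336674955), np.float64(-0.18534487160986782), 0.0605, 183) -> [-0.09 -0.07  8.7 ] [-0.1 -0.4 -0.1] rows 2.1
[ 0.49  1.21 -1.    0.95  0.94  1.37  1.33]
```

View pics/w56.png

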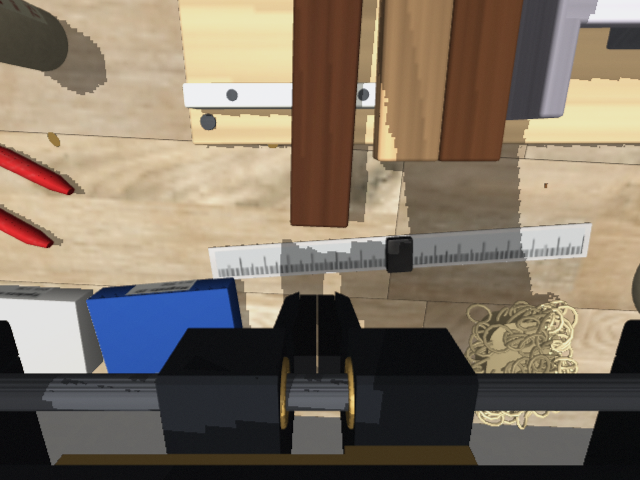

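View pics/s56.png

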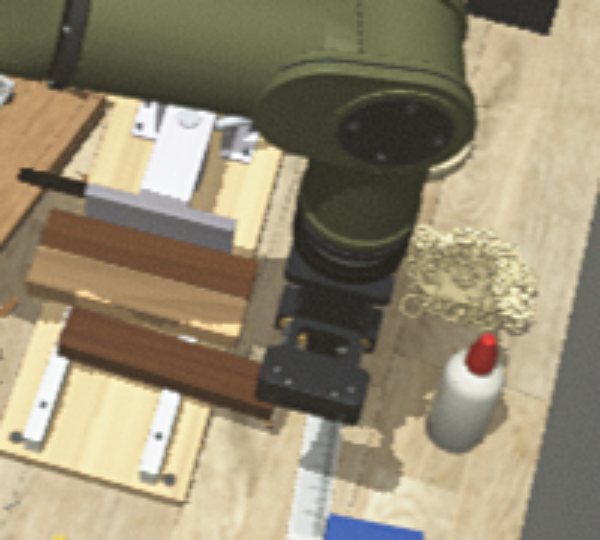

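>>> apply_moves(
  steps="0 0 3 0 0 0;0 0 5.5 0 0 0;0 0 7.5 0 0 0;0 0 8.5 0 0 0;0 0 8.6 0 0 0;0 0 8.6 0 0 0",
)

```text
clock: 65.22
eef_pos: [0.7803, -0.1843, 0.0636]
tcp_rot: [-3.141, -0.003, -3.09]
contact_force: [0.4, -0.0, 0.6]
opening: 0.0008
```

Run:
```python
from h import *
p=J(.094,-.147);
plan((p[0],p[1],.0605,183)); print(sense()['q'].round(2),toJ(sense()['eef_pos']))
cv2.imwrite('pics/w57.png',capture('wrist'))
```

```text
pos [ 0.7803 -0.1843  0.0636] rpy [-179.9   -0.2 -177. ] F [ 0.4 -0.   0.6] op 0.8 t 65.2
(np.float64(0.7285320770441925), np.float64(-0.18699651846833729), 0.0605, 183) -> [ 5.18 -0.01  0.33] [-0.1 -0.2 -0. ] rows 1.2
[ 0.49  1.3  -0.97  0.98  0.99  1.26  1.3 ] [[ 0.1458239  -0.14695406  0.06364408]]
```

View pics/w57.png

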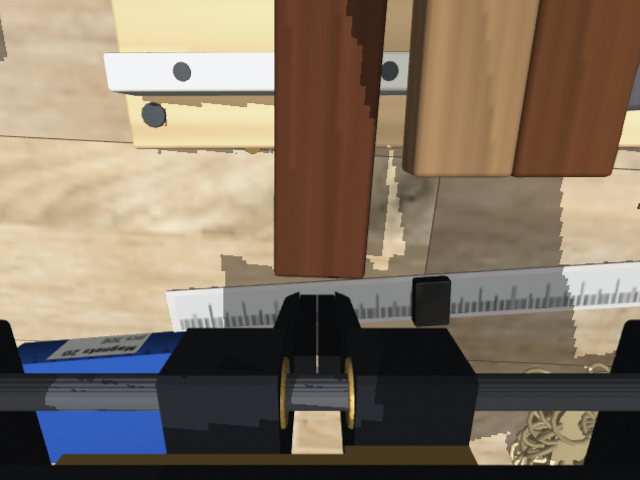

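>>> apply_moves(
  steps="0.7 0 0.3 0 0 0;1.4 0 0.3 0 0 0;2.1 0 0.3 0 0 0;2.8 0 0.3 0 0 0;3.5 0 0.3 0 0 0;4.2 0 0.3 0 0 0;4.9 0 0.3 0 0 0;5.2 0 0.3 0 0 0",
)

```text
clock: 65.93
eef_pos: [0.7287, -0.1873, 0.0625]
tcp_rot: [-3.14, -0.001, -3.09]
contact_force: [0.9, -1.1, 0.9]
opening: 0.0001
```

Run:
```python
from h import *
plan(); print(toJ(sense()['eef_pos']))
cv2.imwrite('pics/w58.png',capture('wrist'))
plan(); print(toJ(sense()['eef_pos']))
```

```text
pos [ 0.7287 -0.1873  0.0625] rpy [-179.9   -0.  -177. ] F [ 0.9 -1.1  0.9] op 0.1 t 65.9
[[ 0.09416431 -0.14731617  0.06252754]]
pos [ 0.7284 -0.1874  0.0623] rpy [-1.799e+02 -1.000e-01 -1.770e+02] F [-0.2  0.9 -0.5] op 0.4 t 66.0
[[ 0.09388271 -0.14739086  0.06232555]]
```

View pics/w58.png

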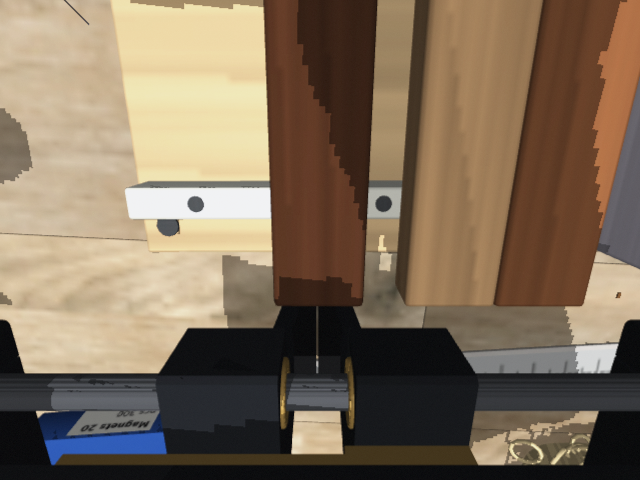

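>>> apply_moves(
  steps="-1 0 0 0 0 0;-2 0 0 0 0 0;-2 0 -4 0 0 0;-2 0 -8 0 0 0;-2 0 -12 0 0 0;-2 0 -14 0 0 0;-2 0 -14 0 0 0",
)

```text
clock: 66.57
eef_pos: [0.7518, -0.1847, 0.2084]
tcp_rot: [-3.14, 0.008, -3.091]
contact_force: [0.4, -0.5, 0.1]
opening: 0.0004
```

Run:
```python
from h import *
p=J(0,-.215)
plan((p[0],p[1],.19,93))
```

```text
pos [ 0.7518 -0.1847  0.2084] rpy [-179.9    0.5 -177.1] F [ 0.4 -0.5  0.1] op 0.4 t 66.6
(np.float64(0.6381928151334081), np.float64(-0.2597894972328767), 0.19, 93) -> [11.74 -6.92  1.76] [ 0.3  0.4 89.9] rows 12.6
```

>>> apply_moves(
  steps="1.6 -1 0 0 0 7;3.2 -2 0 0 0 14;4.8 -3 0 0 0 21;6.5 -4 0 0 0 28;8.2 -5 0 0 0 35;9.8 -6 0 0 0 42;11.5 -6.8 0 0 0 49;11.7 -6.9 0 0 0 56",
  claw=8.8,
)

```text
clock: 67.23
eef_pos: [0.6322, -0.2643, 0.2001]
tcp_rot: [-3.133, -0.001, 2.207]
contact_force: [0.1, 0.5, -0.7]
opening: 0.0519
```

>>> apply_moves(
  steps="0 0 0 0 0 20;0 0 0 0 0 34;0 0 0 0 0 34;0 0 0 0 0 34;0 0 0 0 0 34;0 0 0 0 0 34;0 0 0 0 0 34;0 0 0 0 0 34",
)

```text
clock: 67.9
eef_pos: [0.6352, -0.2606, 0.2005]
tcp_rot: [-3.138, 0.001, 1.626]
contact_force: [0.8, -0.2, -0.2]
opening: 0.088
```

Run:
```python
from h import *
p=J(0,-.213)
plan((p[0],p[1],.0605,93));print(toJ(sense()['eef_pos']))
c=cam('wrist');a=capture('wrist');cv2.imwrite('pics/w59.png',a)
```

```text
pos [ 0.6352 -0.2606  0.2005] rpy [-1.798e+02  1.000e-01  9.310e+01] F [ 0.8 -0.2 -0.2] op 88.0 t 67.9
(np.float64(0.6380888819693764), np.float64(-0.25779219958419874), 0.0605, 93) -> [ 0.28  0.35 14.  ] [-0.2  0.1  0.1] rows 3.4
[[-0.00299787 -0.21563628  0.20051493]]
```

View pics/w59.png

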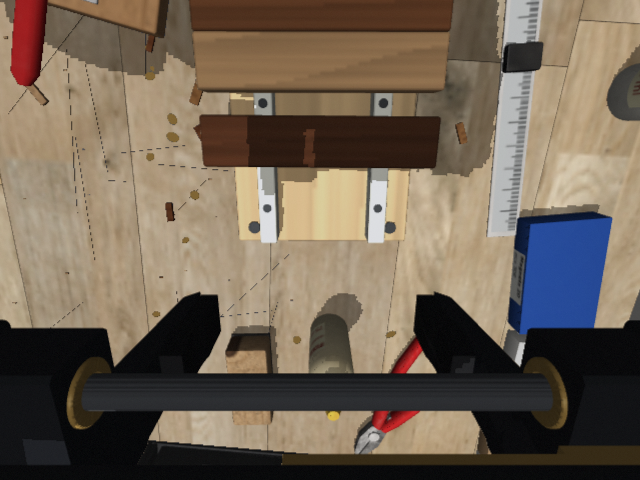

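Stave centred in x again, gap to the pale one about 15 mm; push again.

>>> apply_moves(
  steps="0.3 0.3 3 0 0 0;0.5 0.3 6 0 0 0;0.5 0.3 9 0 0 0;0.5 0.3 11.5 0 0 0;0.5 0.3 13.2 0 0 0;0.5 0.3 14 0 0 0;0.5 0.3 14 0 0 0;0.5 0.3 14 0 0 0",
)

```text
clock: 68.62
eef_pos: [0.6382, -0.2557, 0.0614]
tcp_rot: [-3.139, 0.001, 1.623]
contact_force: [0.3, 0.2, -0.0]
opening: 0.0881
```

Run:
```python
from h import *
p=J(0,-.1586)
plan((p[0],p[1],.0605,93));print(toJ(sense()['eef_pos']))
```

```text
pos [ 0.6382 -0.2557  0.0614] rpy [-1.799e+02  1.000e-01  9.300e+01] F [ 0.3  0.2 -0. ] op 88.1 t 68.6
(np.float64(0.6352618999077141), np.float64(-0.20346570354015928), 0.0605, 93) -> [ 5.24 -0.02  0.08] [-0.1  0.1 -0. ] rows 1.3
[[ 1.88784915e-04 -2.10964402e-01  6.14017935e-02]]
```

>>> apply_moves(
  steps="0.8 0 0 0 0 0;1.6 0 0 0 0 0;2.4 0 0 0 0 0;3.2 0 0 0 0 0;4 0 0 0 0 0;4.5 0 0 0 0 0;4.9 0 0 0 0 0;5.2 0 0 0 0 0",
)

```text
clock: 69.28
eef_pos: [0.6348, -0.2036, 0.0607]
tcp_rot: [-3.138, 0.002, 1.623]
contact_force: [0.9, -4.0, 2.7]
opening: 0.0878
```

>>> apply_moves(
  steps="0.3 0 0 0 0 0;0.6 0 0 0 0 0;0.8 0 0 0 0 0;0.8 0 0 0 0 0",
)

```text
clock: 69.62
eef_pos: [0.6347, -0.2035, 0.0608]
tcp_rot: [-3.139, 0.013, 1.62]
contact_force: [2.0, -12.3, 1.8]
opening: 0.0886
```

Run:
```python
from h import *
plan();print(toJ(sense()['eef_pos']))
```

```text
pos [ 0.6347 -0.2035  0.0608] rpy [-179.8    0.7   92.8] F [  2.  -12.3   1.8] op 88.6 t 69.6
[[-0.0005472  -0.15858154  0.06083286]]
```

>>> apply_moves(
  steps="-0.5 0 0 0 0 0;-1.5 0 0 0 0 0;-3 0 0 0 0 0;-3 0 -4 0 0 0;-3 0 -8 0 0 0;-3 0 -12 0 0 0;-3 0 -14 0 0 0;-3 0 -14 0 0 0",
)

```text
clock: 70.28
eef_pos: [0.6394, -0.2249, 0.2063]
tcp_rot: [3.136, 0.002, 1.623]
contact_force: [0.2, -0.3, 0.4]
opening: 0.0881
```

Run:
```python
from h import *
plan((.5,-.30,.25,93))
c=cam('wrist');a=capture('wrist');cv2.imwrite('pics/w60.png',a)
print(toJ(sense()['eef_pos']))
```

```text
pos [ 0.6394 -0.2249  0.2063] rpy [1.797e+02 1.000e-01 9.300e+01] F [ 0.2 -0.3  0.4] op 88.1 t 70.3
(0.5, -0.3, 0.25, 93) -> [ -6.78 -14.29  -4.44] [ 0.3  0.1 -0. ] rows 3.9
[[ 0.00140131 -0.18046629  0.20322631]]
```

View pics/w60.png

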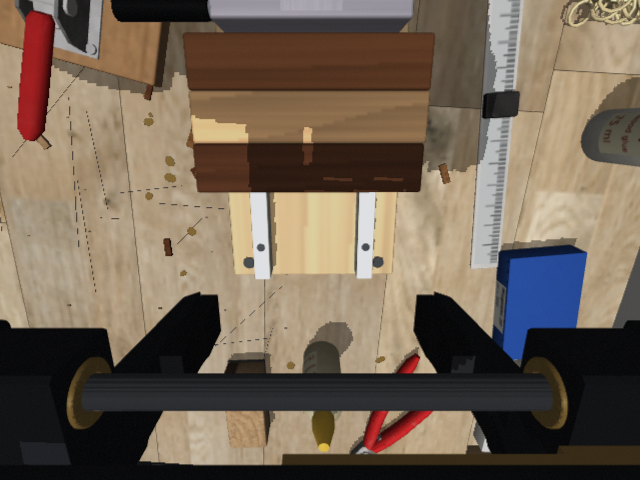

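>>> apply_moves(
  steps="-3 -2.5 -3 0 0 0;-6 -5 -6 0 0 0;-9 -8 -8 0 0 0;-12 -11 -8 0 0 0;-14 -14 -8 0 0 0;-16 -17 -8 0 0 0;-18 -20 -8 0 0 0;-18 -20 -8 0 0 0",
)

```text
clock: 71.0
eef_pos: [0.4366, -0.4235, 0.2784]
tcp_rot: [-3.127, 0.003, 1.61]
contact_force: [0.0, -0.9, -0.5]
opening: 0.0883
```

>>> apply_moves(
  steps="0 0 0 0 0 0;0 0 0 0 0 0;0 0 0 0 0 0;0 0 0 0 0 0;0 0 0 0 0 0;0 0 0 0 0 0",
)

```text
clock: 71.5
eef_pos: [0.4472, -0.4146, 0.2815]
tcp_rot: [-3.138, 0.001, 1.625]
contact_force: [-0.7, 0.5, 0.9]
opening: 0.0882
```

Run:
```python
from h import *
plan()
s=capture('scene');cv2.imwrite('pics/s61.png',cv2.resize(s[130:400,220:470],None,fx=3,fy=2.2,interpolation=cv2.INTER_CUBIC))
t=capture('top');cv2.imwrite('pics/t61.png',cv2.resize(t[130:250,190:430],None,fx=3.3,fy=3.3,interpolation=cv2.INTER_CUBIC));cv2.imwrite('pics/t61f.png',t)
```

```text
pos [ 0.4472 -0.4146  0.2815] rpy [-1.798e+02  1.000e-01  9.310e+01] F [-0.7  0.5  0.9] op 88.2 t 71.5
```

View pics/s61.png

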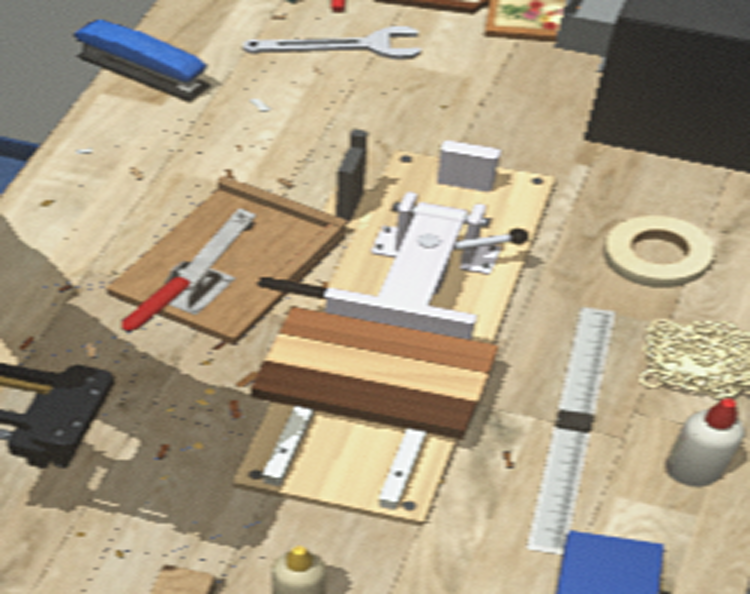

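View pics/t61.png

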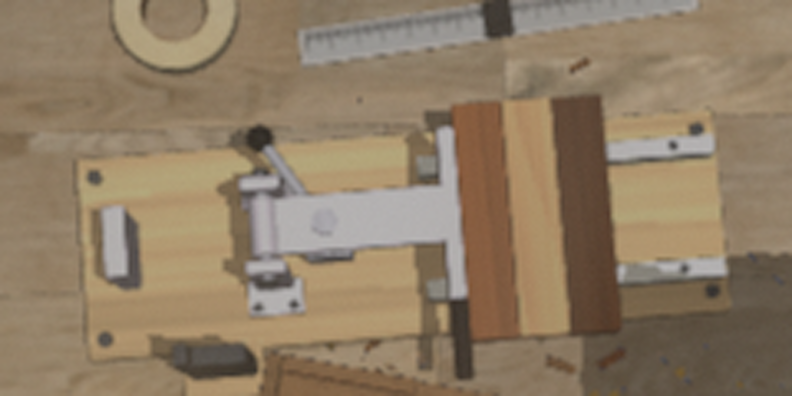

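View pics/t61f.png

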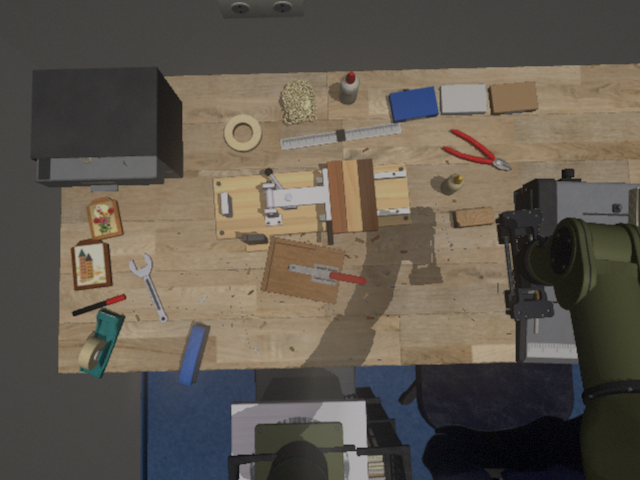

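Run:
```python
from cell import hand_in
print(hand_in())
```

```text
the job is handed in; nothing more can be done
None
```

The jig is set up, all three staves are dry-fitted against the stop, and the job was handed in at about 71.5 s of the 210 s allowed.

- **Locknut:** I put the spanner on the bolt head with its handle lying against the side stop and swung the lever clockwise. At the end the push rose to about 14 N with almost no lever movement, so it is jammed. From the images the nut turned about 1.47 rad relative to the bolt. The bolt itself turned about 0.17 rad, inside its 0.35 limit. The spanner is back flat on the worktop where it started.
- **Stop:** I led it over the top by its handle and pressed it down with about 33 N until it would go no further. The handle slipped about 3 mm in the grip during the arc, and I re-seated it before carrying on.
- **Staves:** From the stop outward they are medium brown, pale and dark brown, each pushed up with 10–12 N.
    - The medium brown and pale staves stayed where I pushed them.
    - The dark stave was knocked aside after its first placing, leaving a gap and moving about 37 mm off centre. I pushed it back by its end and closed it up again.
- **Last checks:** The final top and scene pictures show the staves flat, square and with no visible gaps. The stop is down, the spanner is on the worktop, and the bottles and sanding block look undisturbed. At hand-in the arm was clear, with force readings close to zero.

No check failed. The bolt and nut angles come from images rather than a direct reading, good to about 0.03 rad.

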